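# Hang the drawplate back on its hook, marked face outward

### The arm

A 6-joint arm with a two-finger parallel gripper is mounted at the origin on the work surface. World frame = base frame: x ahead of the robot, y to its left, z up, the work surface at z = 0. Lengths are in m, angles in rad, forces in N, time in s.
With the tool pointing down it reaches from about 0.275 to 0.75 m from the base axis. Payload 10.2 kg.
Tool frame: the origin (TCP) lies midway between the tips of the shut fingers; the grasp point (between the pads) lies 19 mm behind it; z points along the fingers, y is the line along which they close (so a half turn about z gives the same grasp; the last joint's range is limited). The gripper opens to 88 mm and grips with 3 to 60 N. Pads are 18 mm wide; open, the fingers measure 123 mm over their backs; the gripper's body (75 mm by 187 mm) begins 45 mm behind the grasp point.
Start: joints at [1.051, 0.313, 1.498, -0, 1.331, -0.223], TCP at [0.154, 0.502, 0.214] pointing down, gripper open.
Joint ranges: [-2.94, 2.94], [-0.97, 2.17], [0.19, 2.56], [-1.23, 4.37], [0.02, 3.11], [-2.88, 2.88]. Speed limits (rad/s): [2.39, 2.39, 3.01, 3.14, 3.14, 3.14].

### API

Orientations are given as a unit quaternion [w, x, y, z].
In Python, from cell import r gives the robot as it stands. The module is installed in compiled form; this text tells all that it offers.
- The arm moves only by the tool jog_arm, never from a script. Its argument "commands" is a list of rows, each an object of numbers: "tx", "ty", "tz": the shift along the tool's x, y, z in cm; "wx", "wy", "wz": the turn, a rotation vector about the tool's x, y, z in degrees. In form: [{"tx": .., "ty": .., "tz": .., "wx": .., "wy": .., "wz": ..}, ...]. A call has 1 to 8 rows; each row shifts and turns the commanded pose from where the row before left it, along the tool's axes as they then stand; what a row does not reach is not made up. A row lasts 1/8 s, in which the tool goes at most 62.5 mm and 10.7 degrees, less where a joint would pass 70% of its speed; a pose out of reach is approached as far as the arm can. A call is refused whole if a number of a shift passes 6.25 or a number of a turn 10.7, either way. A call with a gripper value outside its range is refused whole. "hand" is the closure, from 0 (fully open) to 1 (shut), set as the call begins (left out, the last holds). The fingers move at their own pace and stop on an object; "squeeze" is the grip in N (left out, the last holds). Time passes only in rows, so rows that do not move let the fingers close. It gives the time, the measured TCP pose, the force, the opening and the grip force at its end, in the units of the state.
- r.get_obs(): the state, without advancing time (a new reading comes with each control period).
- r.read_camera(name): name is "scene" or "side" or "wrist"; returns the picture (420x560x3 uint8, red, green, blue); there is no depth.
- r.get_calibration(name): a dict with "mtx" (3x3 intrinsics, pixels), "pose" (4x4, takes a point from camera to world coordinates). Camera axes: x right, y up, looking along -z (the intrinsics and any distortion apply to the point x, -y, -z); pixel columns grow to the right and rows downward; lengths in m; the calibration is good to about 2 mm. A picture is of the moment at which its call begins: read the wrist's pose just before it. get_calibration takes no time and is no camera call; for the wrist camera it gives the pose at the moment of the call.
- r.job_done(): hands the job in; it is judged then, once.
Trained networks look in the newest picture that a camera, given by its name, has taken for a name from the list of things; names that differ only in an ending like _2 or _b are one class to them, and where a whole thing is asked for, a point or a joint stands for the part that bears it (a point fixed in the world has none). Each returns a list of dicts, best first, with "p" (0 to 1); they miss things now and then, are a little off and sometimes report something else, mostly with a low value. They report only what shows in the picture. A call takes as long as a camera call. They do not tell look-alikes from the thing itself.
- r.search_frame(camera, target): "pixel" ([row, column] in pixels, amid what is visible of it).
The state is a dict: "time_s": time; "joint_pos": joint angles; "joint_vel": joint speeds; "joint_torque": joint torques, N m; "tcp_pos": TCP position; "ee_rot": TCP orientation; "ft_force": force on the tool from outside, world axes, zero at the start; "wrist_torque": the same for the moment, N m; "opening": opening from 0.0 (shut) to 1.0 (fully open); "grasp_force": force on a finger pad.
Only numpy, scipy, OpenCV 4.12 (cv2) and the standard library are available. Lean on these libraries where they do the work, as an engineer would, in place of code of your own. Each camera call takes 0.05 s, during which the arm holds its last target. There are 200 camera calls.

### The job

The steel drawplate lies on its marked face on the bench. Hang it by its eye on the empty hook in the middle of the tool rack, its marked face looking outward, away from the rack; the open jaws of the bench vice are there to stand it in if you need to change your grip. Leave it hanging freely and still, and leave everything else on the bench and the rack where it is.

Things in the scene. Friction and masses are not known exactly. Their poses are not given: they have to be found in the camera images.
- drawplate_center (a point): Centre of the drawplate: loose flat steel bar 150 x 44 x 10 mm, 0.25-0.45 kg, three rows of drawing holes, round hanging eye near one end. Axes: x along its length to the eye end, y across its width, z out of its BACK (wide funnel mouths). The marked face (pin-holes, ruled lines, graduation ticks) looks along -z. Starts flat, marked face down on the bench.
- drawplate_eye (a point): Centre of the drawplate's hanging eye (round, 22 mm across, through the 10 mm thickness): 58 mm from the drawplate's centre along its x axis, 17 mm from the end of the plate. Same axes as drawplate_center.
- drawplate_out (a point): A point in the air 100 mm out from the drawplate's centre on the side of its marked face (along -z of drawplate_center). Same axes.
- drawplate: The whole drawplate as a body; its origin is the middle of its marked face, axes as drawplate_center.
- hook_seat (a point): Point on the axis of the empty hook, half-way along its seat, 220 mm above the bench. A level steel rod 6 mm thick: x points outward along it, away from the rack, z up. Rod runs from the batten's face (25 mm behind) to 23 mm in front, then turns up: rounded tip 14 mm above the axis, 30 mm in front. Batten top is 12 mm above the axis. A hung plate's eye centre lies 8 mm below the axis.
- hook: The fixed hook itself; its origin is on the rod's axis at the batten's face, axes as hook_seat.
- rack: Fixed wooden rack: foot board 130 x 340 x 18 mm, two posts, a batten 340 mm long and 36 mm tall across their tops (233 mm high). Origin on the bench under the middle of the batten's front face; x outward (hook side), y along the batten. Two more hooks, with tools on them, stand at y = -105 and +105 mm; the empty hook within 20 mm of y = 0. The foot reaches 55 mm outward.
- vise_slot (a point): Middle of the mouth of the slot between the open jaws of the fixed bench vice, level with the jaw tops, 90 mm above the bench. Slot 16 mm wide along y, 52 mm long along x, 40 mm deep. Jaws 30 mm thick (y), 52 mm long. A screw with a cross bar reaches 135 mm out on -y, below 60 mm height. A drawplate stood in it on its short end stands loosely and leans up to 9 degrees in y.
- small_drawplate: A smaller drawplate, 120 x 34 x 8 mm, hanging on the rack's hook at y = -105 mm; origin at the centre of its eye. To be left alone.
- size_template: A flat ring-size plate, 140 x 36 x 6 mm, hanging on the rack's hook at y = +105 mm; origin at the centre of its eye. To be left alone.
- dapping_block: Steel doming cube 50 mm, origin under its centre, standing on the bench beside the drawplate. To be left alone.
- pliers: Small pliers lying off the tail end of the drawplate, 129 mm long along their y axis (from -81 to +48 mm), 38 mm wide, 14 mm tall. To be left alone.
- ring_stick: Ring stick (tapered mandrel with wooden handle) lying on the bench, 290 mm long along x (from -100 to +190 mm), 26 mm tall. To be left alone.
- file_pot: Stoneware pot 80 mm across with needle files standing in it to 190 mm height, on the far side of the vice; origin under its centre. To be left alone.
- flux_bottle: Amber glass jar 54 mm across, 115 mm tall; origin under its centre. To be left alone.
- findings_tray: Low divided tray, 120 x 85 x 28 mm; origin under its centre. To be left alone.
- chasing_hammer: Small hammer lying on the bench, 240 mm long along x, lower than 40 mm; origin at its middle. To be left alone.
Mind the look-alikes: they are no part of the job. Leave any green look-alike of the drawplate alone.

How it is judged:
At the end, for the whole second after the job is handed in: The drawplate hangs still and released on the empty middle hook, which bears its weight (eye centre 1 to 13 mm below the rod's axis, within 12 mm sideways, between batten and upturned tip), eye end up, length within 0.2 rad of vertical, marked face outward (x of drawplate_eye in the frame of hook_seat between -0.022 and 0.024 m and y of drawplate_eye in the frame of hook_seat between -0.012 and 0.012 m and z of drawplate_eye in the frame of hook_seat between -0.013 and -0.001 m and x of drawplate_out in the frame of hook_seat above 0.05 m and angle between the x axis of drawplate_center and the z axis of hook_seat, either way round below 0.2 rad and contact force between drawplate and hook above 1 N and linear speed of drawplate below 0.03 m/s and angular speed of drawplate below 0.4 rad/s); the robot touches nothing.
It fails at once if a tool hanging on the rack is knocked out of place (moved more than 15 mm) (distance of any of small_drawplate, size_template from where it was at the start of the episode above 0.015 m).
It fails at once if something else on the bench is shifted more than 15 mm (distance of any of dapping_block, pliers, ring_stick, file_pot, flux_bottle, findings_tray, chasing_hammer from where it was at the start of the episode above 0.015 m).
It also fails if it takes over 70 s, if anything falls off the work surface, if the arm or the gripper's body presses on something with over 40 N, if the wrist force passes 120 N, or if a joint passes its speed limit or range.

## Working session

There is one attempt and no reset: what is moved stays moved. The work goes in short steps, Python scripts to look and compute and a tool call to move; the robot and the scene stay as the last step left them, time stands still between calls to the robot, and variables do not carry over. Pictures are saved under pics/ and viewed, at most 10 in all, crops included, and the job is handed in when it is done.

Besides the shell and the picture viewer there is one more tool, called after "Request:" by a JSON object that holds its "op" and its "data". jog_arm: Moves the arm, as the interface text tells. Its arguments: {"type":"object","properties":{"commands":{"type":"array"},"hand":{"type":"number"},"squeeze":{"type":"number"}},"required":["commands"]}

```bash
mkdir -p pics; ls; cat > h.py <<'E'
from cell import r
import numpy as np, cv2
from scipy.spatial.transform import Rotation as R
def cal(n):
    c=r.get_calibration(n); return np.array(c["mtx"]),np.array(c["pose"])
def ray(n,px):
    K,P=cal(n); v=np.linalg.inv(K)@[px[1],px[0],1]
    return P[:3,3],P[:3,:3]@np.array([v[0],-v[1],-v[2]])
def atz(n,px,z):
    o,d=ray(n,px); return o+d*(z-o[2])/d[2]
def proj(n,X):
    K,P=cal(n); p=np.linalg.inv(P)@np.append(X,1); q=K@[p[0],-p[1],-p[2]]; return q[1]/q[2],q[0]/q[2]
def tri(obs):
    A=np.zeros((3,3));b=np.zeros(3)
    for n,px in obs:
        o,d=ray(n,px); d/=np.linalg.norm(d); M=np.eye(3)-np.outer(d,d); A+=M;b+=M@o
    return np.linalg.solve(A,b)
def snap(n,f=None):
    i=r.read_camera(n)
    if f: cv2.imwrite("pics/"+f,cv2.cvtColor(i,cv2.COLOR_RGB2BGR))
    return i
E
python3 - <<'E'
from h import *
np.set_printoptions(precision=3,suppress=True)
a=snap("scene");b=snap("side")
im=np.vstack([a,b]);
cv2.imwrite("pics/a.png",cv2.cvtColor(a,cv2.COLOR_RGB2BGR))
cv2.imwrite("pics/b.png",cv2.cvtColor(b,cv2.COLOR_RGB2BGR))
for n in("scene","side"):
    print(n,cal(n)[1])
    for t in("drawplate_center","drawplate_eye","hook_seat","vise_slot","rack","hook"):
        print(t,[(np.round(d["pixel"]),round(d["p"],2)) for d in r.search_frame(n,t)])
print(r.get_obs())
E
```

```text
pics
scene [[-0.374 -0.536  0.757  1.389]
 [ 0.927 -0.209  0.31   0.416]
 [-0.008  0.818  0.575  0.788]
 [ 0.     0.     0.     1.   ]]
drawplate_center [(array([312., 436.]), 0.92), (array([212., 391.]), 0.78), (array([226., 351.]), 0.68), (array([268., 363.]), 0.66)]
drawplate_eye [(array([228., 352.]), 0.91), (array([313., 436.]), 0.89), (array([210., 391.]), 0.72), (array([271., 365.]), 0.67)]
hook_seat []
vise_slot [(array([190., 143.]), 0.7), (array([232., 243.]), 0.67)]
rack [(array([192., 145.]), 0.92)]
hook [(array([153., 149.]), 0.62)]
side [[ 0.766  0.318 -0.558 -0.41 ]
 [-0.642  0.382 -0.665 -1.037]
 [ 0.002  0.868  0.497  0.905]
 [ 0.     0.     0.     1.   ]]
drawplate_center [(array([176., 218.]), 0.8), (array([224., 206.]), 0.55), (array([203., 238.]), 0.54), (array([234., 315.]), 0.16)]
drawplate_eye [(array([222., 197.]), 0.95), (array([200., 234.]), 0.81), (array([177., 221.]), 0.74)]
hook_seat [(array([246., 392.]), 0.6)]
vise_slot [(array([233., 318.]), 0.72)]
rack [(array([306., 396.]), 0.97), (array([201., 334.]), 0.18)]
hook [(array([243., 390.]), 0.48)]
{'time_s': 0.7, 'joint_pos': array([ 1.051,  0.313,  1.498, -0.   ,  1.331, -0.223]), 'joint_vel': array([-0.   ,  0.001, -0.001, -0.002,  0.001, -0.   ]), 'joint_torque': array([ -0.002, -40.206, -25.239,   0.069,   0.032,  -0.   ]), 'tcp_pos': array([0.154, 0.502, 0.214]), 'ee_rot': array([0.   , 0.148, 0.989, 0.   ]), 'ft_force': array([-0.582,  0.622, -0.887]), 'wrist_torque': array([ 0.017, -0.022, -0.01 ]), 'grasp_force': 0.0, 'opening': 1.000332858979597}
```

View pics/a.png

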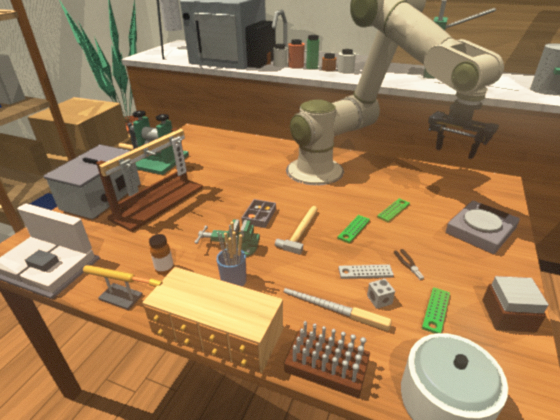

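View pics/b.png

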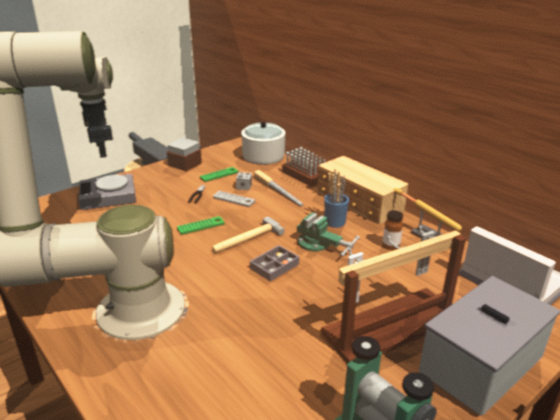

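The scene picture shows four plate-like things. The grey steel plate is at scene (271,366) and side (199,234). Green look-alikes are at scene (228,352), (211,391) and (312,436). Only the grey one fits, because it lies by the dapping block and pliers. I'll confirm it in an enlarged crop, together with the rack and vice.

```bash
python3 - <<'E'
from h import *
np.set_printoptions(precision=3,suppress=True)
a=cv2.imread("pics/a.png");b=cv2.imread("pics/b.png")
def crop(i,r0,c0,h=75,w=100): return cv2.resize(i[r0:r0+h,c0:c0+w],(400,300),interpolation=cv2.INTER_CUBIC)
m=np.vstack([np.hstack([crop(a,235,320),crop(b,165,185)]),np.hstack([crop(a,125,100,90,120),crop(b,225,330,90,120)])])
cv2.imwrite("pics/c.png",m)
for t in("drawplate","dapping_block","pliers","ring_stick","vise_slot","file_pot","small_drawplate","size_template","chasing_hammer","flux_bottle","findings_tray"):
    o={n:r.search_frame(n,t) for n in("scene","side")}
    print(t,{n:[(np.round(d["pixel"]).tolist(),round(d["p"],2),atz(n,d["pixel"],0.02)[:2].round(3).tolist()) for d in v[:4]] for n,v in o.items()})
print(tri([("scene",(190,143)),("side",(246,392))]),tri([("scene",(153,149)),("side",(246,392))]),tri([("scene",(232,243)),("side",(233,318))]))
E
```

```text
drawplate {'scene': [([231.0, 352.0], 0.88, [0.381, 0.25]), ([210.0, 393.0], 0.82, [0.212, 0.353]), ([311.0, 438.0], 0.81, [0.628, 0.53]), ([271.0, 362.0], 0.8, [0.553, 0.32])], 'side': [([197.0, 237.0], 0.88, [0.534, 0.305]), ([174.0, 220.0], 0.8, [0.596, 0.501]), ([227.0, 197.0], 0.68, [0.315, 0.222]), ([234.0, 319.0], 0.35, [0.588, -0.06])]}
dapping_block {'scene': [([291.0, 384.0], 0.97, [0.611, 0.391])], 'side': [([180.0, 244.0], 0.76, [0.635, 0.397]), ([199.0, 230.0], 0.16, [0.507, 0.306])]}
pliers {'scene': [([264.0, 410.0], 0.59, [0.476, 0.443])], 'side': []}
ring_stick {'scene': [([315.0, 356.0], 0.87, [0.717, 0.341])], 'side': [([184.0, 272.0], 0.65, [0.693, 0.302]), ([266.0, 423.0], 0.31, [0.699, -0.373])]}
vise_slot {'scene': [([190.0, 143.0], 0.7, [0.419, -0.55]), ([232.0, 243.0], 0.67, [0.518, -0.077])], 'side': [([233.0, 318.0], 0.72, [0.59, -0.055])]}
file_pot {'scene': [([264.0, 233.0], 0.96, [0.662, -0.036]), ([178.0, 129.0], 0.44, [0.364, -0.665])], 'side': [([200.0, 336.0], 0.67, [0.791, 0.066])]}
small_drawplate {'scene': [([181.0, 128.0], 0.66, [0.386, -0.649])], 'side': [([264.0, 421.0], 0.57, [0.7, -0.364])]}
size_template {'scene': [([150.0, 147.0], 0.24, [0.13, -0.76])], 'side': [([261.0, 359.0], 0.48, [0.575, -0.238])]}
chasing_hammer {'scene': [([152.0, 147.0], 0.62, [0.144, -0.748]), ([237.0, 297.0], 0.57, [0.478, 0.095]), ([212.0, 261.0], 0.35, [0.39, -0.071])], 'side': [([232.0, 251.0], 0.69, [0.43, 0.086]), ([264.0, 274.0], 0.51, [0.376, -0.095])]}
flux_bottle {'scene': [([253.0, 160.0], 0.61, [0.7, -0.267])], 'side': [([234.0, 394.0], 0.6, [0.77, -0.209]), ([201.0, 230.0], 0.56, [0.5, 0.295])]}
findings_tray {'scene': [([212.0, 260.0], 0.84, [0.393, -0.072])], 'side': [([262.0, 276.0], 0.88, [0.386, -0.088]), ([262.0, 421.0], 0.6, [0.709, -0.357]), ([234.0, 318.0], 0.51, [0.587, -0.056])]}
[ 0.569 -0.374  0.145] [ 0.467 -0.43   0.217] [ 0.556 -0.069  0.046]
```

View pics/c.png

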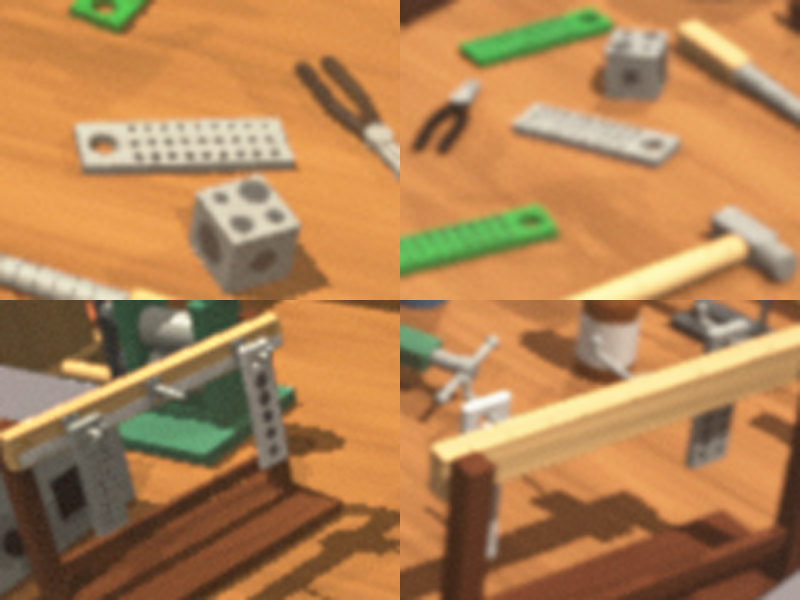

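The crop confirms the grey steel plate as the drawplate: it is steel, lies funnel side up, and sits beside the block. Its eye is at about scene (271,345), towards -y. The empty hook is in the middle of the batten at about scene (152,151). Next I'll work out the poses.

```bash
python3 - <<'E'
from h import *
np.set_printoptions(precision=3,suppress=True)
cs=[(78,122),(280,118),(295,160),(85,168)]
print("scene corners",[atz("scene",(235+y/4,320+x/4),0.01 if i<2 else 0.005)[:2] for i,(x,y) in enumerate(cs)],"eye",atz("scene",(235+145/4,320+103/4),.01))
cs=[(137,103),(280,140),(265,160),(112,125)]
print("side corners",[atz("side",(165+y/4,185+x/4),0.01)[:2] for x,y in cs],"eye",atz("side",(165+144/4,185+254/4),.01))
s=120/400
S=lambda x,y:("scene",(125+(y-300)*s,100+x*s))
D=lambda x,y:("side",(225+(y-300)*s,330+(x-400)*s))
p=S(8,430);q=S(278,318)
print("batten ends scene",atz(*p,.233),atz(*q,.233))
print("side", atz("side",(269,344),.233),atz("side",(236,461),.233))
print("hook base,tip scene",atz(*S(155,383),.22),atz(*S(182,395),.23),"eyes",atz(*S(90,425),.22),atz(*S(262,345),.22))
print("side tips",atz(*D(590,350),.234),atz(*D(486,400),.22))
# vice: crop
a=cv2.imread("pics/a.png");b=cv2.imread("pics/b.png")
f=lambda i,r0,c0:cv2.resize(i[r0:r0+60,c0:c0+80],(400,300),interpolation=cv2.INTER_CUBIC)
cv2.imwrite("pics/d.png",np.hstack([f(a,205,190),f(b,205,285)]))
E
```

```text
scene corners [array([0.546, 0.252]), array([0.487, 0.389]), array([0.522, 0.406]), array([0.585, 0.268])] eye [0.563 0.275 0.01 ]
side corners [array([0.524, 0.399]), array([0.581, 0.26 ]), array([0.549, 0.239]), array([0.482, 0.378])] eye [0.559 0.269 0.01 ]
batten ends scene [ 0.61  -0.498  0.233] [ 0.299 -0.412  0.233]
side [ 0.291 -0.431  0.233] [ 0.601 -0.517  0.233]
hook base,tip scene [ 0.458 -0.454  0.22 ] [ 0.487 -0.397  0.23 ] eyes [ 0.555 -0.454  0.22 ] [ 0.341 -0.406  0.22 ]
side tips [ 0.451 -0.417  0.234] [ 0.365 -0.399  0.22 ]
```

View pics/d.png

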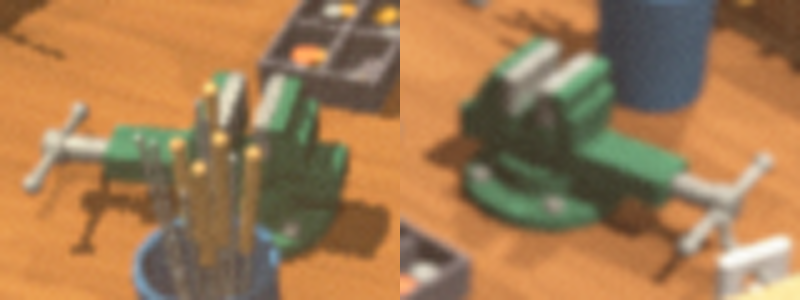

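The vice slot runs toward the pot, which sits on its +x side. The slot mouth is at about scene (224,241) and side (219,313), and the screw is on the -y side.

```bash
python3 - <<'E'
from h import *
np.set_printoptions(precision=3,suppress=True)
S=lambda x,y:("scene",(205+y/5,190+x/5))
D=lambda x,y:("side",(205+y/5,285+(x-400)/5))
print("slot",atz(*S(255,100),.09),atz(*D(542,72),.09))
print("side strips: L",atz(*D(500,82),.09),atz(*D(550,45),.09)," R",atz(*D(548,95),.09),atz(*D(602,58),.09))
print("scene strips: R",atz(*S(283,80),.09),atz(*S(262,130),.09)," L",atz(*S(240,75),.09))
print("bar",atz(*S(62,147),.045),atz(*D(735,200),.045), "body", atz(*S(290,235),.0))
print("pot base side",atz(*D(650,105),0)," rim scene",atz(*S(205,245),.08), "filetops scene",[atz(*S(*q),.185)[:2] for q in [(210,88),(178,145),(198,168),(218,138),(252,152),(145,135)]])
print(tri([S(62,147),D(735,200)]))
w=snap("wrist","w0.png"); print(cal("wrist"))
E
```

```text
slot [ 0.567 -0.054  0.09 ] [ 0.554 -0.066  0.09 ]
side strips: L [ 0.526 -0.059  0.09 ] [ 0.58  -0.046  0.09 ]  R [ 0.538 -0.088  0.09 ] [ 0.593 -0.078  0.09 ]
scene strips: R [ 0.543 -0.047  0.09 ] [ 0.592 -0.037  0.09 ]  L [ 0.547 -0.074  0.09 ]
bar [ 0.602 -0.174  0.045] [ 0.593 -0.193  0.045] body [ 0.579 -0.03   0.   ]
pot base side [ 0.686 -0.036  0.   ]  rim scene [ 0.686 -0.025  0.08 ] filetops scene [array([ 0.678, -0.017]), array([ 0.727, -0.009]), array([0.74 , 0.009]), array([0.715, 0.007]), array([0.719, 0.029]), array([ 0.726, -0.029])]
[ 0.598 -0.183  0.038]
(array([[295.087,   0.   , 278.164],
       [  0.   , 295.087, 210.535],
       [  0.   ,   0.   ,   1.   ]]), array([[ 0.293, -0.908, -0.299,  0.076],
       [ 0.956,  0.278,  0.092,  0.525],
       [-0.   , -0.313,  0.95 ,  0.385],
       [ 0.   ,  0.   ,  0.   ,  1.   ]]))
```

```bash
cat > ori.py <<'E'
from h import *
o=r.get_obs(); j0=np.array(o["joint_pos"]); w,x,y,z=o["ee_rot"]
Rc=R.from_quat([x,y,z,w]).as_matrix()
E=lambda s,a:R.from_euler(s,a).as_matrix()
def base(j): return E('z',j[0])@E('y',j[1]+j[2])@E('z',j[3])@E('y',j[4])@E('z',j[5])
C=np.array([[0.,-1,0],[1,0,0],[0,0,1]])
C=base([1.051,.313,1.498,0,1.331,-.223]).T@R.from_quat([.148,.989,0,0]).as_matrix(); 
def euler(Rt,j1,phi):
    M=E('y',-phi)@E('z',-j1)@Rt@C.T
    j5=np.arccos(np.clip(M[2,2],-1,1)); j4=np.arctan2(M[1,2],M[0,2]); j6=np.arctan2(M[2,1],-M[2,0])
    if j4<-1.23: j4+=2*np.pi
    return np.array([j4,j5,j6])
def tool(head,down,cam): # heading, pitch below horizontal (deg), cam 'u'/'d' : tool x up or down
    h,d=np.radians([head,down]); hv=np.array([np.cos(h),np.sin(h),0]);u=np.array([0,0,1.])
    z=np.cos(d)*hv-np.sin(d)*u; x=(np.sin(d)*hv+np.cos(d)*u)*(1 if cam=='u' else -1)
    return np.column_stack([x,np.cross(z,x),z])
E
python3 - <<'E'
from ori import *
np.set_printoptions(precision=0,suppress=True,linewidth=150)
print(np.round(C,2)); print(Rc-base(j0)@C)
for name,head,j1s in(("vice+y",102,(-40,-25,-10)),("vice-y",-78,(-10,10)),("hook",-105.5,(-50,-35,-20))):
  for cam in "ud":
    for down in (20,40,60):
      for j1 in j1s:
        print(name,cam,down,j1,*[np.degrees(euler(tool(head,down,cam),np.radians(j1),np.radians(p))) for p in (70,90,110,130)])
E
```

```text
[[-0. -1. -0.]
 [ 1. -0. -0.]
 [ 0. -0.  1.]]
[[-0. -0. -0.]
 [-0.  0. -0.]
 [ 0. -0. -0.]]
vice+y u 20 -40 [ 83. 144.   7.] [ 59. 138. -24.] [ 45. 125. -45.] [ 38. 110. -60.]
vice+y u 20 -25 [ 80. 130.  10.] [ 65. 124. -14.] [ 56. 115. -34.] [ 50. 102. -51.]
vice+y u 20 -10 [ 77. 117.  13.] [ 69. 111.  -8.] [ 63. 102. -27.] [ 61.  93. -45.]
vice+y u 40 -40 [ 50. 142. -20.] [ 36. 127. -39.] [ 30. 110. -52.] [ 28.  93. -62.]
vice+y u 40 -25 [ 54. 131.  -8.] [ 44. 117. -26.] [ 39. 102. -40.] [ 38.  87. -52.]
vice+y u 40 -10 [ 55. 119.   2.] [ 48. 107. -15.] [ 45.  93. -29.] [ 46.  79. -44.]
vice+y u 60 -40 [ 24. 132. -39.] [ 20. 113. -48.] [ 18.  94. -55.] [ 19.  75. -61.]
vice+y u 60 -25 [ 29. 125. -23.] [ 25. 108. -33.] [ 24.  89. -41.] [ 25.  71. -50.]
vice+y u 60 -10 [ 32. 118.  -9.] [ 28. 101. -19.] [ 28.  83. -29.] [ 31.  66. -39.]
vice+y d 20 -40 [  83.  144. -173.] [ 59. 138. 156.] [ 45. 125. 135.] [ 38. 110. 120.]
vice+y d 20 -25 [  80.  130. -170.] [ 66. 124. 166.] [ 56. 114. 146.] [ 50. 102. 129.]
vice+y d 20 -10 [  77.  117. -167.] [ 69. 111. 172.] [ 63. 102. 153.] [ 61.  9
[... 2368 characters left out ...]
 58. -13.] [280.  52.  10.] [264.  51.  36.]
hook d 20 -35 [-64.  80. -26.] [-69.  72.  -7.] [284.  66.  14.] [274.  63.  36.]
hook d 20 -20 [-70.  93. -20.] [-70.  86.  -2.] [288.  79.  18.] [283.  74.  37.]
hook d 40 -50 [-40.  79. -38.] [-44.  64. -24.] [-54.  51.  -6.] [289.  42.  19.]
hook d 40 -35 [-46.  89. -28.] [-48.  75. -13.] [-54.  63.   4.] [-66.  52.  24.]
hook d 40 -20 [-51.  99. -18.] [-50.  87.  -3.] [-53.  74.  13.] [-59.  63.  31.]
hook d 60 -50 [-24.  92. -39.] [-25.  74. -31.] [-30.  56. -21.] [-41.  39.  -5.]
hook d 60 -35 [-28.  98. -27.] [-29.  80. -17.] [-32.  63.  -6.] [-40.  47.   8.]
hook d 60 -20 [-31. 105. -14.] [-30.  88.  -4.] [-32.  71.   7.] [-38.  54.  19.]
```

The Euler wrist model fits. The plan:
1. Grip the plate across its width near the middle, with the tool tilted 25°.
2. Stand it in the vice with the tool heading +y.
3. Regrip from the marked side, heading -y.
4. Hang it.

Next I need a row planner and a hover pose over the plate.

```bash
cat > plan.py <<'E'
from ori import *
def tcp():
    o=r.get_obs(); w,x,y,z=o["ee_rot"]; return np.array(o["tcp_pos"]),R.from_quat([x,y,z,w]).as_matrix(),o
def plan(wps,start=None,vmax=5.5,wmax=9.5):
    p,Rm=start if start else tcp()[:2]
    rows=[]
    for P,T in wps:
        rv=R.from_matrix(Rm.T@T).as_rotvec(degrees=True); d=(np.array(P)-p)
        n=int(max(1,np.ceil(np.linalg.norm(d)*100/vmax),np.ceil(np.linalg.norm(rv)/wmax)))
        for i in range(n):
            t=Rm.T@d/n*100; w=rv/n
            rows.append((t,w)); Rm=Rm@R.from_rotvec(w,degrees=True).as_matrix()
        p=np.array(P);Rm=T
    for k,(t,w) in enumerate(rows):
        if k%8==0: print("--")
        s={a:round(float(v),1 if a[0]=="w" else 2) for a,v in zip(("tx","ty","tz","wx","wy","wz"),[*t,*w]) if abs(v)>(.04 if a[0]=="w" else .004)}
        print(str(s).replace("'",'"')+",",end="")
    print()
def yaw(Rm,deg): return E('z',np.radians(deg))@Rm
PX=np.array([.415,-.91,0]); PC=np.array([.535,.328,0])
E
python3 - <<'E'
from plan import *
T=tool(114.5,65,'u'); g=PC+.012*PX; g[2]=.006
plan([(g-T[:,2]*.11,T)])
E
```

```text
--
{"tx": -5.05, "ty": -1.1, "tz": 1.21, "wx": -1.2, "wy": 2.6, "wz": 5.3},{"tx": -5.18, "ty": -0.65, "tz": 0.96, "wx": -1.2, "wy": 2.6, "wz": 5.3},{"tx": -5.26, "ty": -0.18, "tz": 0.71, "wx": -1.2, "wy": 2.6, "wz": 5.3},{"tx": -5.28, "ty": 0.3, "tz": 0.47, "wx": -1.2, "wy": 2.6, "wz": 5.3},{"tx": -5.24, "ty": 0.78, "tz": 0.24, "wx": -1.2, "wy": 2.6, "wz": 5.3},{"tx": -5.16, "ty": 1.25, "tz": 0.03, "wx": -1.2, "wy": 2.6, "wz": 5.3},{"tx": -5.01, "ty": 1.73, "tz": -0.18, "wx": -1.2, "wy": 2.6, "wz": 5.3},{"tx": -4.82, "ty": 2.19, "tz": -0.36, "wx": -1.2, "wy": 2.6, "wz": 5.3},--
{"tx": -4.58, "ty": 2.63, "tz": -0.52, "wx": -1.2, "wy": 2.6, "wz": 5.3},
```

Request:
{"op": "jog_arm", "data": {"commands": [{"tx": -5.05,"ty": -1.1,"tz": 1.2,"wx": -1.2,"wy": 2.6,"wz": 5.3},{"tx": -5.2,"ty": -0.65,"tz": 0.95,"wx": -1.2,"wy": 2.6,"wz": 5.3},{"tx": -5.25,"ty": -0.2,"tz": 0.7,"wx": -1.2,"wy": 2.6,"wz": 5.3},{"tx": -5.3,"ty": 0.3,"tz": 0.45,"wx": -1.2,"wy": 2.6,"wz": 5.3},{"tx": -5.25,"ty": 0.8,"tz": 0.25,"wx": -1.2,"wy": 2.6,"wz": 5.3},{"tx": -5.15,"ty": 1.25,"tz": 0,"wx": -1.2,"wy": 2.6,"wz": 5.3},{"tx": -5.0,"ty": 1.75,"tz": -0.2,"wx": -1.2,"wy": 2.6,"wz": 5.3},{"tx": -4.8,"ty": 2.2,"tz": -0.35,"wx": -1.2,"wy": 2.6,"wz": 5.3}], "hand": 0.25}}

```text
time_s: 2.85
tcp_pos: [0.5164, 0.2991, 0.1185]
ee_rot: [-0.163, 0.492, 0.849, 0.107]
ft_force: [-0.4, -0.1, -0.4]
opening: 0.753
grasp_force: 0.0
```

Request:
{"op": "jog_arm", "data": {"commands": [{"tx": -4.6,"ty": 2.65,"tz": -0.5,"wx": -1.2,"wy": 2.6,"wz": 5.3},{}]}}

```text
validation failed for argument at $.co...
```

```bash
python3 - <<'E'
from plan import *
np.set_printoptions(precision=3,suppress=True)
snap("wrist","w1.png"); p,Rm,o=tcp(); print(p,o["joint_pos"],Rm)
for t in("drawplate_center","drawplate_eye"):
  for d in r.search_frame("wrist",t): print(t,np.round(d["pixel"]),d["p"],atz("wrist",d["pixel"],.01))
E
```

```text
[0.521 0.295 0.116] [ 0.147  0.588  1.405  0.388  1.295 -0.499] [[-0.456  0.874 -0.17 ]
 [ 0.804  0.486  0.343]
 [ 0.382  0.02  -0.924]]
drawplate_center [199. 103.] 0.7 [0.347 0.249 0.01 ]
drawplate_center [55. 42.] 0.64 [0.215 0.345 0.01 ]
drawplate_center [224. 307.] 0.63 [0.536 0.327 0.01 ]
drawplate_center [ 98. 461.] 0.6 [0.613 0.521 0.01 ]
drawplate_eye [203. 106.] 0.93 [0.35  0.248 0.01 ]
drawplate_eye [227. 311.] 0.91 [0.539 0.329 0.01 ]
drawplate_eye [ 98. 457.] 0.72 [0.607 0.522 0.01 ]
drawplate_eye [56. 34.] 0.71 [0.206 0.341 0.01 ]
```

View pics/w1.png

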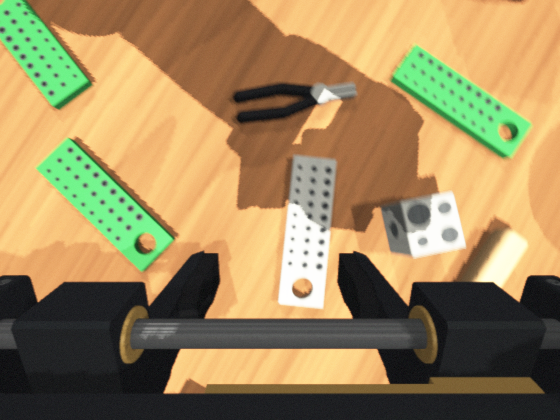

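The wrist picture shows the plate between the fingers. The eye is at (row 288, col 302), the corners at cols/rows (294,155), (336,157), (325,306) and (279,304), and the block is clear on the right.

```bash
python3 - <<'E'
from plan import *
np.set_printoptions(precision=4,suppress=True)
f=lambda c,rw,z=.01:atz("wrist",(rw,c),z)
A,B,Cc,D=f(294,155),f(336,157),f(325,306,.006),f(279,304,.006)
e=f(302,288,.009)
tail=(A+B)/2; end=(Cc+D)/2; x=(end-tail)[:2]; L=np.linalg.norm(x); x/=L
c=(tail+end)/2; print(A,B,Cc,D,"L",L,"W",np.linalg.norm(A-B),"x",x,"yaw",np.degrees(np.arctan2(x[1],x[0])),"c",c,"eye",e,"c from eye",e[:2]-.058*x)
c2=(c[:2]+e[:2]-.058*x)/2
X=np.append(x,0); T=tool(np.degrees(np.arctan2(x[1],x[0]))+180,65,'u'); g=np.append(c2,.006)+.012*X
print(g); plan([(g-T[:,2]*.06,T),(g,T)],vmax=2.5)
E
```

```text
[0.4886 0.3838 0.01  ] [0.527  0.4034 0.01  ] [0.5904 0.2665 0.006 ] [0.5493 0.2457 0.006 ] L 0.15082797292657 W 0.04308873802630899 x [ 0.4114 -0.9114] yaw -65.70589727589517 c [0.5388 0.3249 0.008 ] eye [0.5611 0.271  0.009 ] c from eye [0.5373 0.3239]
[0.543  0.3134 0.006 ]
--
{"tx": -1.52, "ty": 0.91, "tz": 1.45, "wx": -0.4, "wy": 0.9, "wz": 1.8},{"tx": -1.51, "ty": 0.95, "tz": 1.44, "wx": -0.4, "wy": 0.9, "wz": 1.8},{"tx": -1.5, "ty": 0.99, "tz": 1.42, "wx": -0.4, "wy": 0.9, "wz": 1.8},{"tz": 2.0},{"tz": 2.0},{"tz": 2.0},
```

Request:
{"op": "jog_arm", "data": {"commands": [{"tx": -1.52,"ty": 0.91,"tz": 1.45,"wx": -0.4,"wy": 0.9,"wz": 1.8},{"tx": -1.51,"ty": 0.95,"tz": 1.44,"wx": -0.4,"wy": 0.9,"wz": 1.8},{"tx": -1.5,"ty": 0.99,"tz": 1.42,"wx": -0.4,"wy": 0.9,"wz": 1.8},{"tz": 2.0},{"tz": 2.0},{"tz": 1.9},{"tx": 0}]}}

```text
validation failed for argument at $.co...
```

Request:
{"op": "jog_arm", "data": {"commands": [{"tx": 0},{"tx": 0},{"tx": 0},{"tx": 0},{"tx": 0}], "hand": 1, "squeeze": 50}}

```text
validation failed for argument at $.co...
```

```bash
cat > rest.py <<'E'
from plan import *
np.set_printoptions(precision=3,suppress=True)
VX=np.array([.975,.22,0]);VY=np.array([-.22,.975,0]);VS=np.array([.562,-.063,.09])
VYAW=np.degrees(np.arctan2(VY[1],VY[0]))
OUT=np.array([.267,.964,0]); OY=np.degrees(np.arctan2(.964,.267))
HS=np.array([.46,-.43,.22])
E
python3 - <<'E'
from rest import *
p,Rm,o=tcp(); print(p,o["ft_force"],o["joint_pos"],o["opening"],o["grasp_force"])
# lift, pitch to vertical, swing
up=p+[0,0,.16]
T1=tool(-65.7,25,'d')
print("VYAW",VYAW)
plan([(p+[0,0,.04],Rm),(up,T1)])
E
```

```text
[0.516 0.298 0.117] [-0.051  0.944  0.479] [ 0.155  0.582  1.411  0.387  1.295 -0.499] 0.7524212043799011 0.0
VYAW 102.71533698889478
--
{"tx": 1.52, "ty": 0.08, "tz": -3.7},{"tx": 0.46, "ty": 0.02, "tz": -1.11, "wx": 0.3, "wy": -8.7, "wz": 0.5},{"tx": 0.28, "ty": 0.01, "tz": -1.17, "wx": 0.3, "wy": -8.7, "wz": 0.5},{"tx": 0.1, "ty": 0.01, "tz": -1.2, "wx": 0.3, "wy": -8.7, "wz": 0.5},{"tx": -0.08, "tz": -1.2, "wx": 0.3, "wy": -8.7, "wz": 0.5},{"tx": -0.26, "ty": -0.01, "tz": -1.17, "wx": 0.3, "wy": -8.7, "wz": 0.5},{"tx": -0.44, "ty": -0.01, "tz": -1.12, "wx": 0.3, "wy": -8.7, "wz": 0.5},{"tx": -0.6, "ty": -0.01, "tz": -1.04, "wx": 0.3, "wy": -8.7, "wz": 0.5},--
{"tx": -0.75, "ty": -0.01, "tz": -0.94, "wx": 0.3, "wy": -8.7, "wz": 0.5},{"tx": -0.89, "ty": -0.01, "tz": -0.81, "wx": 0.3, "wy": -8.7, "wz": 0.5},{"tx": -1.0, "ty": -0.01, "tz": -0.67, "wx": 0.3, "wy": -8.7, "wz": 0.5},
```

The rows need all six keys. The picture may also have been taken while the arm was still settling, so I'll re-measure the plate at rest.

```bash
cat > fmt.py <<'E'
E
sed -i 's/ if abs(v)>(.04 if a\[0\]=="w" else .004)//' plan.py
python3 - <<'E'
from rest import *
p0=tcp()[0]; K,P=cal("wrist"); new=snap("wrist"); old=cv2.cvtColor(cv2.imread("pics/w1.png"),cv2.COLOR_BGR2RGB)
def tr(c,rw):
    t=old[rw-10:rw+11,c-10:c+11]; m=cv2.matchTemplate(new[rw-30:rw+31,c-30:c+31],t,cv2.TM_CCOEFF_NORMED); _,v,_,l=cv2.minMaxLoc(m)
    return c+l[0]-20,rw+l[1]-20,v
f=lambda c,rw,z:atz("wrist",(rw,c),z)
q=[tr(294,155),tr(336,157),tr(302,288)]; print(q)
A=f(*q[0][:2],.01);B=f(*q[1][:2],.01);e=f(*q[2][:2],.009)
tail=(A+B)/2; x=(e-tail)[:2]; x/=np.linalg.norm(x); c=e[:2]-.058*x; print(A,B,e,np.linalg.norm((e-tail)[:2]),x,c,(tail[:2]+.075*x))
a=np.degrees(np.arctan2(x[1],x[0])); c=(c+tail[:2]+.075*x)/2
T=tool(a+180,65,'u'); g=np.append(c,.006)+.012*np.append(x,0); print(a,g,p0,tcp()[0])
plan([(g-T[:,2]*.06,T),(g,T)],vmax=2.5)
E
```

```text
[(294, 153, 0.896552324295044), (336, 154, 0.9734433889389038), (302, 286, 0.9407908916473389)]
[0.486 0.387 0.01 ] [0.524 0.408 0.01 ] [0.559 0.274 0.009] 0.13466492113989087 [ 0.402 -0.916] [0.536 0.327] [0.535 0.329]
-66.31235529141257 [0.541 0.317 0.006] [0.516 0.298 0.117] [0.515 0.3   0.118]
--
{"tx": -1.45, "ty": 0.89, "tz": 1.51, "wx": -0.4, "wy": 0.9, "wz": 2.0},{"tx": -1.44, "ty": 0.93, "tz": 1.5, "wx": -0.4, "wy": 0.9, "wz": 2.0},{"tx": -1.42, "ty": 0.97, "tz": 1.48, "wx": -0.4, "wy": 0.9, "wz": 2.0},{"tx": -0.0, "ty": -0.0, "tz": 2.0, "wx": 0.0, "wy": 0.0, "wz": 0.0},{"tx": -0.0, "ty": -0.0, "tz": 2.0, "wx": 0.0, "wy": 0.0, "wz": 0.0},{"tx": -0.0, "ty": -0.0, "tz": 2.0, "wx": 0.0, "wy": 0.0, "wz": 0.0},
```

Request:
{"op": "jog_arm", "data": {"commands": [{"tx": -1.45,"ty": 0.9,"tz": 1.5,"wx": -0.4,"wy": 0.9,"wz": 2.0},{"tx": -1.45,"ty": 0.93,"tz": 1.5,"wx": -0.4,"wy": 0.9,"wz": 2.0},{"tx": -1.4,"ty": 0.95,"tz": 1.5,"wx": -0.4,"wy": 0.9,"wz": 2.0},{"tx": 0,"ty": 0,"tz": 2.0,"wx": 0,"wy": 0,"wz": 0},{"tx": 0,"ty": 0,"tz": 2.0,"wx": 0,"wy": 0,"wz": 0},{"tx": 0,"ty": 0,"tz": 1.5,"wx": 0,"wy": 0,"wz": 0},{"tx": 0,"ty": 0,"tz": 0,"wx": 0,"wy": 0,"wz": 0},{"tx": 0,"ty": 0,"tz": 0,"wx": 0,"wy": 0,"wz": 0}]}}

```text
time_s: 4.05
tcp_pos: [0.5411, 0.3158, 0.0116]
ee_rot: [-0.182, 0.533, 0.818, 0.119]
ft_force: [0.1, 0.2, -0.1]
opening: 0.751
grasp_force: 0.0
```

```bash
python3 - <<'E'
from rest import *
p,Rm,o=tcp(); print(p,Rm,o["joint_pos"],o["ft_force"])
x=np.array([.402,-.916,0]); T=tool(-66.3+180,65,'u'); g=np.array([.541,.317,.006])
plan([(g,T)],vmax=1)
E
```

```text
[0.541 0.316 0.012] [[-0.366  0.915 -0.171]
 [ 0.828  0.404  0.388]
 [ 0.424  0.    -0.906]] [ 0.156  0.775  1.395  0.469  1.136 -0.496] [ 0.093  0.247 -0.137]
--
{"tx": -0.13, "ty": 0.04, "tz": 0.56, "wx": -0.1, "wy": -0.1, "wz": 0.1},
```

Request:
{"op": "jog_arm", "data": {"commands": [{"tx": 0,"ty": 0.04,"tz": 0.6,"wx": 0,"wy": 0,"wz": 0},{"tx": 0,"ty": 0,"tz": 0,"wx": 0,"wy": 0,"wz": 0}]}}

```text
time_s: 4.3
tcp_pos: [0.54, 0.3182, 0.0054]
ee_rot: [-0.183, 0.533, 0.818, 0.118]
ft_force: [0.4, 0.3, -0.4]
opening: 0.752
grasp_force: 0.0
```

Request:
{"op": "jog_arm", "data": {"commands": [{"tx": 0,"ty": 0,"tz": 0,"wx": 0,"wy": 0,"wz": 0},{"tx": 0,"ty": 0,"tz": 0,"wx": 0,"wy": 0,"wz": 0},{"tx": 0,"ty": 0,"tz": 0,"wx": 0,"wy": 0,"wz": 0},{"tx": 0,"ty": 0,"tz": 0,"wx": 0,"wy": 0,"wz": 0},{"tx": 0,"ty": 0,"tz": 0,"wx": 0,"wy": 0,"wz": 0},{"tx": 0,"ty": 0,"tz": 0,"wx": 0,"wy": 0,"wz": 0}], "hand": 1, "squeeze": 50}}

```text
time_s: 5.05
tcp_pos: [0.5401, 0.3181, 0.0056]
ee_rot: [-0.182, 0.533, 0.818, 0.118]
ft_force: [0.1, -0.1, -0.3]
opening: 0.094
grasp_force: 0.0
```

```bash
python3 - <<'E'
from rest import *
p,Rm,o=tcp(); print(p,o["opening"],o["grasp_force"],o["ft_force"])
plan([(p+[0,0,.04],Rm),(p+[-.03,-.1,.2],tool(-66.3,25,'d'))])
E
```

```text
[0.54  0.318 0.006] 0.09355244552322474 0.0 [ 0.072 -0.122 -0.265]
--
{"tx": 1.7, "ty": -0.0, "tz": -3.62, "wx": 0.0, "wy": 0.0, "wz": 0.0},{"tx": -0.04, "ty": -0.68, "tz": -1.78, "wx": -0.0, "wy": -9.0, "wz": 0.0},{"tx": -0.32, "ty": -0.68, "tz": -1.76, "wx": -0.0, "wy": -9.0, "wz": 0.0},{"tx": -0.59, "ty": -0.68, "tz": -1.68, "wx": -0.0, "wy": -9.0, "wz": 0.0},{"tx": -0.85, "ty": -0.68, "tz": -1.57, "wx": -0.0, "wy": -9.0, "wz": 0.0},{"tx": -1.08, "ty": -0.68, "tz": -1.42, "wx": -0.0, "wy": -9.0, "wz": 0.0},{"tx": -1.29, "ty": -0.68, "tz": -1.23, "wx": -0.0, "wy": -9.0, "wz": 0.0},{"tx": -1.47, "ty": -0.68, "tz": -1.01, "wx": -0.0, "wy": -9.0, "wz": 0.0},--
{"tx": -1.61, "ty": -0.68, "tz": -0.77, "wx": -0.0, "wy": -9.0, "wz": 0.0},{"tx": -1.71, "ty": -0.68, "tz": -0.51, "wx": -0.0, "wy": -9.0, "wz": 0.0},{"tx": -1.77, "ty": -0.68, "tz": -0.24, "wx": -0.0, "wy": -9.0, "wz": 0.0},
```

The fingers closed to 8 mm, so they missed the plate. I need to look.

```bash
python3 - <<'E'
from rest import *
w=snap("wrist");s=snap("scene");d=snap("side")
c=lambda i,r0,c0:cv2.resize(i[r0:r0+75,c0:c0+100],(400,300),interpolation=cv2.INTER_CUBIC)
m=np.hstack([cv2.resize(w,(400,300)),c(s,225,320)])
m=np.vstack([m,np.hstack([c(d,150,185),c(d,150,185)*0])])
cv2.imwrite("pics/e.png",cv2.cvtColor(m,cv2.COLOR_RGB2BGR)); print(r.get_obs()["opening"])
E
```

```text
0.0029515766146900363
```

View pics/e.png

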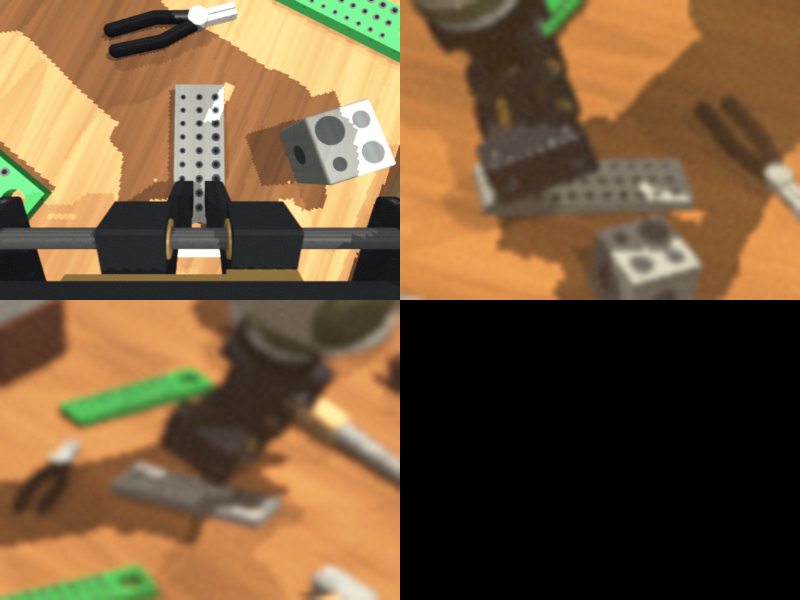

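```bash
python3 - <<'E'
from rest import *
p,Rm,o=tcp(); print(p,o["ft_force"],o["opening"],o["joint_torque"])
w=snap("wrist")
for k in(0,.01,.019,.03): print(k,np.round(proj("wrist",p-k*Rm[:,2]),0), (p-k*Rm[:,2])[2])
for xx in(-.075,.075,.058):
    q=np.array([.5355,.328,.01])+xx*np.array([.402,-.916,0]); print("plate",xx,np.round(proj("wrist",q)))
z=cv2.resize(w[180:420,150:430],(700,600),interpolation=cv2.INTER_CUBIC)
cv2.imwrite("pics/f.png",cv2.cvtColor(z,cv2.COLOR_RGB2BGR))
E
```

```text
[0.54  0.318 0.006] [ 1.627 -0.299 -0.94 ] 0.0029515766146900363 [ -0.001 -54.374 -20.028   0.937   0.58    0.006]
0 [247. 278.] 0.00560285486703508
0.01 [254. 278.] 0.014657672500453947
0.019 [261. 278.] 0.02280700837053093
0.03 [271. 278.] 0.032767307767291684
plate -0.075 [115. 278.]
plate 0.075 [356. 278.]
plate 0.058 [326. 278.]
```

View pics/f.png

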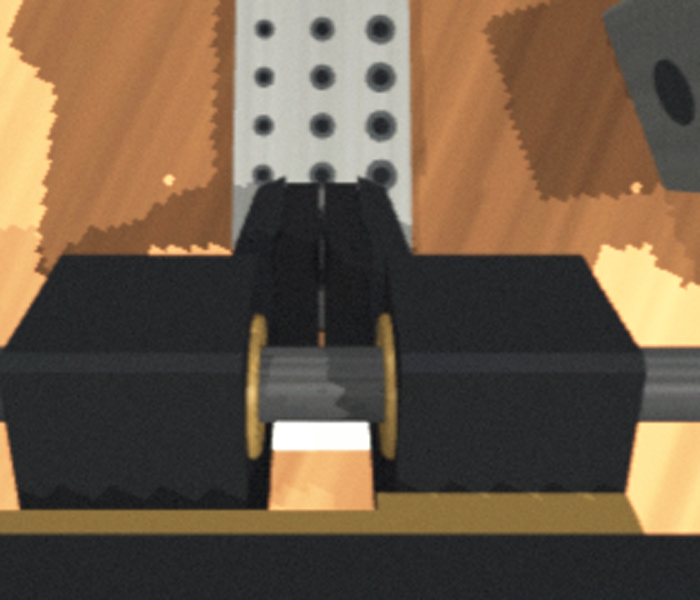

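```bash
python3 - <<'E'
from rest import *
p,Rm,o=tcp()
for xx in(.009,.0,-.009):
    print(xx,[(k,round(proj("wrist",p-k*Rm[:,2]+xx*Rm[:,0])[0],1),round((p-k*Rm[:,2]+xx*Rm[:,0])[2],4)) for k in(0,.008,.012,.016,.02,.025)])
print([round(proj("wrist",p-k*Rm[:,2]+.009*Rm[:,0]+.012*Rm[:,1])[1]-proj("wrist",p-k*Rm[:,2]+.009*Rm[:,0]-.012*Rm[:,1])[1],1) for k in (0,.02)])
plan([(p-.07*Rm[:,2],Rm)])
E
```

```text
0.009 [(0, np.float64(233.9), np.float64(0.0094)), (0.008, np.float64(239.0), np.float64(0.0167)), (0.012, np.float64(241.8), np.float64(0.0203)), (0.016, np.float64(244.7), np.float64(0.0239)), (0.02, np.float64(247.7), np.float64(0.0275)), (0.025, np.float64(251.6), np.float64(0.0321))]
0.0 [(0, np.float64(247.0), np.float64(0.0056)), (0.008, np.float64(252.6), np.float64(0.0128)), (0.012, np.float64(255.6), np.float64(0.0165)), (0.016, np.float64(258.7), np.float64(0.0201)), (0.02, np.float64(262.0), np.float64(0.0237)), (0.025, np.float64(266.3), np.float64(0.0282))]
-0.009 [(0, np.float64(259.7), np.float64(0.0018)), (0.008, np.float64(265.8), np.float64(0.009)), (0.012, np.float64(269.0), np.float64(0.0127)), (0.016, np.float64(272.4), np.float64(0.0163)), (0.02, np.float64(275.9), np.float64(0.0199)), (0.025, np.float64(280.5), np.float64(0.0244))]
[np.float64(38.3), np.float64(42.7)]
--
{"tx": 0.0, "ty": -0.0, "tz": -3.5, "wx": 0.0, "wy": 0.0, "wz": 0.0},{"tx": 0.0, "ty": -0.0, "tz": -3.5, "wx": 0.0, "wy": 0.0, "wz": 0.0},
```

Request:
{"op": "jog_arm", "data": {"commands": [{"tx": 0,"ty": 0,"tz": -2.0,"wx": 0,"wy": 0,"wz": 0},{"tx": 0,"ty": 0,"tz": 0,"wx": 0,"wy": 0,"wz": 0},{"tx": 0,"ty": 0,"tz": 0,"wx": 0,"wy": 0,"wz": 0},{"tx": 0,"ty": 0,"tz": 0,"wx": 0,"wy": 0,"wz": 0},{"tx": 0,"ty": 0,"tz": 0,"wx": 0,"wy": 0,"wz": 0},{"tx": 0,"ty": 0,"tz": 1.0,"wx": 0,"wy": 0,"wz": 0},{"tx": 0,"ty": 0,"tz": 1.0,"wx": 0,"wy": 0,"wz": 0},{"tx": 0,"ty": 0,"tz": 0.3,"wx": 0,"wy": 0,"wz": 0}], "hand": 0.25}}

```text
time_s: 6.25
tcp_pos: [0.5389, 0.3196, 0.0018]
ee_rot: [-0.183, 0.533, 0.818, 0.118]
ft_force: [-0.7, 0.0, 0.4]
opening: 0.754
grasp_force: 0.0
```

Request:
{"op": "jog_arm", "data": {"commands": [{"tx": 0,"ty": 0,"tz": 0.3,"wx": 0,"wy": 0,"wz": 0},{"tx": 0,"ty": 0,"tz": 0,"wx": 0,"wy": 0,"wz": 0}]}}

```text
time_s: 6.5
tcp_pos: [0.539, 0.3205, 0.0001]
ee_rot: [-0.182, 0.533, 0.818, 0.118]
ft_force: [-0.8, -0.2, 0.2]
opening: 0.751
grasp_force: 0.0
```

Request:
{"op": "jog_arm", "data": {"commands": [{"tx": 0,"ty": 0,"tz": 0.2,"wx": 0,"wy": 0,"wz": 0},{"tx": 0,"ty": 0,"tz": 0,"wx": 0,"wy": 0,"wz": 0}]}}

```text
time_s: 6.75
tcp_pos: [0.5387, 0.3213, -0.0017]
ee_rot: [-0.182, 0.533, 0.818, 0.118]
ft_force: [0.4, -0.4, 0.9]
opening: 0.748
grasp_force: 0.0
```

Request:
{"op": "jog_arm", "data": {"commands": [{"tx": 0,"ty": 0,"tz": 0.2,"wx": 0,"wy": 0,"wz": 0},{"tx": 0,"ty": 0,"tz": 0,"wx": 0,"wy": 0,"wz": 0}]}}

```text
time_s: 7.0
tcp_pos: [0.5383, 0.322, -0.0036]
ee_rot: [-0.182, 0.533, 0.818, 0.118]
ft_force: [-0.5, -0.3, 0.6]
opening: 0.753
grasp_force: 0.0
```

Request:
{"op": "jog_arm", "data": {"commands": [{"tx": 0,"ty": 0,"tz": 0.2,"wx": 0,"wy": 0,"wz": 0},{"tx": 0,"ty": 0,"tz": 0,"wx": 0,"wy": 0,"wz": 0}]}}

```text
time_s: 7.25
tcp_pos: [0.5379, 0.3229, -0.0055]
ee_rot: [-0.183, 0.533, 0.818, 0.118]
ft_force: [0.1, 0.0, 0.7]
opening: 0.75
grasp_force: 0.0
```

Request:
{"op": "jog_arm", "data": {"commands": [{"tx": 0,"ty": 0,"tz": 0.2,"wx": 0,"wy": 0,"wz": 0},{"tx": 0,"ty": 0,"tz": 0,"wx": 0,"wy": 0,"wz": 0}]}}

```text
time_s: 7.5
tcp_pos: [0.5376, 0.3236, -0.0072]
ee_rot: [-0.183, 0.533, 0.818, 0.118]
ft_force: [0.9, 0.1, 0.7]
opening: 0.746
grasp_force: 0.0
```

Request:
{"op": "jog_arm", "data": {"commands": [{"tx": 0,"ty": 0,"tz": 0.1,"wx": 0,"wy": 0,"wz": 0},{"tx": 0,"ty": 0,"tz": 0,"wx": 0,"wy": 0,"wz": 0}]}}

```text
time_s: 7.75
tcp_pos: [0.5375, 0.324, -0.008]
ee_rot: [-0.182, 0.533, 0.818, 0.118]
ft_force: [0.5, -1.1, -0.5]
opening: 0.751
grasp_force: 0.0
```

Request:
{"op": "jog_arm", "data": {"commands": [{"tx": 0,"ty": 0,"tz": 0.2,"wx": 0,"wy": 0,"wz": 0},{"tx": 0,"ty": 0,"tz": 0,"wx": 0,"wy": 0,"wz": 0}]}}

```text
time_s: 8.0
tcp_pos: [0.5371, 0.3248, -0.01]
ee_rot: [-0.183, 0.533, 0.818, 0.118]
ft_force: [-0.6, 0.2, -0.1]
opening: 0.75
grasp_force: 0.0
```

Request:
{"op": "jog_arm", "data": {"commands": [{"tx": 0,"ty": 0,"tz": 0.2,"wx": 0,"wy": 0,"wz": 0},{"tx": 0,"ty": 0,"tz": 0,"wx": 0,"wy": 0,"wz": 0}]}}

```text
time_s: 8.25
tcp_pos: [0.5367, 0.3255, -0.0118]
ee_rot: [-0.183, 0.533, 0.818, 0.118]
ft_force: [0.1, -0.7, 0.1]
opening: 0.746
grasp_force: 0.0
```

```bash
python3 - <<'E'
from rest import *
p,Rm,o=tcp(); print(p,o["ft_force"],o["joint_pos"]); w=snap("wrist"); s=snap("scene")
for k in(0,.01,.02): 
  for yy in (.033,-.033): print(k,yy,np.round(proj("wrist",p-k*Rm[:,2]+yy*Rm[:,1])),np.round(proj("wrist",p-k*Rm[:,2]+yy*Rm[:,1]+.009*Rm[:,0])))
c=lambda i,r0,c0:cv2.resize(i[r0:r0+60,c0:c0+80],(400,300),interpolation=cv2.INTER_CUBIC)
m=np.hstack([cv2.resize(w[150:390,120:440],(400,300)),c(s,235,325)])
cv2.imwrite("pics/g.png",cv2.cvtColor(m,cv2.COLOR_RGB2BGR))
E
```

```text
[ 0.537  0.326 -0.012] [ 0.078 -0.679  0.123] [ 0.173  0.81   1.403  0.482  1.094 -0.503]
0 0.033 [247. 330.] [234. 331.]
0 -0.033 [247. 226.] [234. 226.]
0.01 0.033 [254. 333.] [240. 334.]
0.01 -0.033 [254. 224.] [240. 223.]
0.02 0.033 [262. 336.] [248. 337.]
0.02 -0.033 [262. 221.] [248. 220.]
```

View pics/g.png

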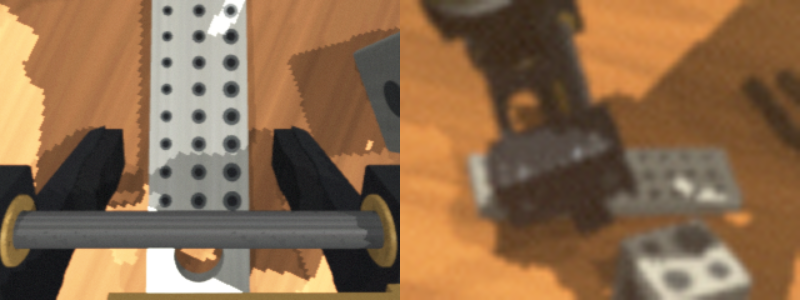

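The fingertips appear about 25 mm short of the reported TCP: they're 122 px apart for 66 mm, at row 252. So I go further down, watching the force.

Request:
{"op": "jog_arm", "data": {"commands": [{"tx": 0,"ty": 0,"tz": 0.3,"wx": 0,"wy": 0,"wz": 0},{"tx": 0,"ty": 0,"tz": 0,"wx": 0,"wy": 0,"wz": 0}]}}

```text
time_s: 8.6
tcp_pos: [0.5361, 0.3267, -0.0146]
ee_rot: [-0.183, 0.533, 0.818, 0.118]
ft_force: [-0.3, 0.7, 0.1]
opening: 0.745
grasp_force: 0.0
```

Request:
{"op": "jog_arm", "data": {"commands": [{"tx": 0,"ty": 0,"tz": 0.2,"wx": 0,"wy": 0,"wz": 0},{"tx": 0,"ty": 0,"tz": 0,"wx": 0,"wy": 0,"wz": 0}]}}

```text
time_s: 8.85
tcp_pos: [0.5359, 0.3275, -0.0163]
ee_rot: [-0.183, 0.533, 0.818, 0.118]
ft_force: [-0.4, 0.0, 0.5]
opening: 0.751
grasp_force: 0.0
```

Request:
{"op": "jog_arm", "data": {"commands": [{"tx": 0,"ty": 0,"tz": 0.1,"wx": 0,"wy": 0,"wz": 0},{"tx": 0,"ty": 0,"tz": 0,"wx": 0,"wy": 0,"wz": 0}]}}

```text
time_s: 9.1
tcp_pos: [0.5358, 0.3278, -0.0171]
ee_rot: [-0.182, 0.533, 0.818, 0.118]
ft_force: [-0.3, -0.5, 0.5]
opening: 0.75
grasp_force: 0.0
```

Still no contact. I'll try closing here.

Request:
{"op": "jog_arm", "data": {"commands": [{"tx": 0,"ty": 0,"tz": 0,"wx": 0,"wy": 0,"wz": 0},{"tx": 0,"ty": 0,"tz": 0,"wx": 0,"wy": 0,"wz": 0},{"tx": 0,"ty": 0,"tz": 0,"wx": 0,"wy": 0,"wz": 0},{"tx": 0,"ty": 0,"tz": 0,"wx": 0,"wy": 0,"wz": 0},{"tx": 0,"ty": 0,"tz": 0,"wx": 0,"wy": 0,"wz": 0}], "hand": 0.6, "squeeze": 30}}

```text
time_s: 9.72
tcp_pos: [0.5359, 0.3279, -0.017]
ee_rot: [-0.182, 0.533, 0.818, 0.118]
ft_force: [0.2, -0.6, 0.0]
opening: 0.489
grasp_force: 30.0
```

```bash
cat >> rest.py <<'E'
import json,os
def save(**k):
    d=json.load(open("st.json")) if os.path.exists("st.json") else {}
    d.update({a:np.asarray(b).tolist() for a,b in k.items()}); json.dump(d,open("st.json","w"))
def load(k): return np.array(json.load(open("st.json"))[k])
E
python3 - <<'E'
from rest import *
p,Rm,o=tcp(); x=np.array([.402,-.916,0]);x/=np.linalg.norm(x);z=np.array([0,0,1.]);Rp=np.column_stack([x,np.cross(z,x),z])
save(pt=Rm.T@(np.array([.5355,.328,.005])-p),Rt=Rm.T@Rp); print(load("pt"),load("Rt"),o["joint_pos"])
plan([(p+[0,0,.04],Rm),(p+[-.03,-.1,.26],tool(-66.3,25,'d'))])
E
```

```text
[ 0.01 -0.   -0.02] [[-0.905 -0.001  0.424]
 [-0.002  1.    -0.001]
 [-0.424 -0.002 -0.905]] [ 0.177  0.818  1.404  0.485  1.084 -0.505]
--
{"tx": 1.7, "ty": -0.0, "tz": -3.62, "wx": 0.0, "wy": 0.0, "wz": 0.0},{"tx": 0.21, "ty": -0.68, "tz": -2.33, "wx": -0.0, "wy": -9.0, "wz": 0.0},{"tx": -0.15, "ty": -0.68, "tz": -2.33, "wx": -0.0, "wy": -9.0, "wz": 0.0},{"tx": -0.52, "ty": -0.68, "tz": -2.28, "wx": -0.0, "wy": -9.0, "wz": 0.0},{"tx": -0.87, "ty": -0.68, "tz": -2.17, "wx": -0.0, "wy": -9.0, "wz": 0.0},{"tx": -1.2, "ty": -0.68, "tz": -2.01, "wx": -0.0, "wy": -9.0, "wz": 0.0},{"tx": -1.5, "ty": -0.68, "tz": -1.8, "wx": -0.0, "wy": -9.0, "wz": 0.0},{"tx": -1.76, "ty": -0.68, "tz": -1.54, "wx": -0.0, "wy": -9.0, "wz": 0.0},--
{"tx": -1.98, "ty": -0.68, "tz": -1.25, "wx": -0.0, "wy": -9.0, "wz": 0.0},{"tx": -2.15, "ty": -0.68, "tz": -0.92, "wx": -0.0, "wy": -9.0, "wz": 0.0},{"tx": -2.27, "ty": -0.68, "tz": -0.57, "wx": -0.0, "wy": -9.0, "wz": 0.0},
```

Request:
{"op": "jog_arm", "data": {"commands": [{"tx": 0.85,"ty": 0,"tz": -1.8,"wx": 0,"wy": 0,"wz": 0},{"tx": 0.85,"ty": 0,"tz": -1.8,"wx": 0,"wy": 0,"wz": 0},{"tx": 0.2,"ty": -0.7,"tz": -2.35,"wx": 0,"wy": -9,"wz": 0},{"tx": -0.15,"ty": -0.7,"tz": -2.35,"wx": 0,"wy": -9,"wz": 0},{"tx": -0.5,"ty": -0.7,"tz": -2.3,"wx": 0,"wy": -9,"wz": 0},{"tx": -0.85,"ty": -0.7,"tz": -2.15,"wx": 0,"wy": -9,"wz": 0},{"tx": -1.2,"ty": -0.7,"tz": -2.0,"wx": 0,"wy": -9,"wz": 0},{"tx": -1.5,"ty": -0.7,"tz": -1.8,"wx": 0,"wy": -9,"wz": 0}], "squeeze": 55}}

```text
time_s: 10.72
tcp_pos: [0.5165, 0.2674, 0.1577]
ee_rot: [0.211, 0.529, 0.81, -0.137]
ft_force: [-0.5, -0.7, -4.6]
opening: 0.486
grasp_force: 55.0
```

Request:
{"op": "jog_arm", "data": {"commands": [{"tx": -1.75,"ty": -0.7,"tz": -1.55,"wx": 0,"wy": -9,"wz": 0},{"tx": -2.0,"ty": -0.7,"tz": -1.25,"wx": 0,"wy": -9,"wz": 0},{"tx": -2.15,"ty": -0.7,"tz": -0.9,"wx": 0,"wy": -9,"wz": 0},{"tx": -2.25,"ty": -0.7,"tz": -0.6,"wx": 0,"wy": -9,"wz": 0}]}}

```text
time_s: 11.22
tcp_pos: [0.5035, 0.2273, 0.2451]
ee_rot: [0.451, 0.461, 0.706, -0.293]
ft_force: [0.1, 0.5, -5.9]
opening: 0.486
grasp_force: 55.0
```

```bash
python3 - <<'E'
from rest import *
p,Rm,o=tcp(); print(p,o["joint_pos"],o["opening"],o["grasp_force"],np.degrees(np.arctan2(Rm[1,2],Rm[0,2])),np.degrees(np.arcsin(-Rm[2,2])))
print("plate x in world",Rm@load("Rt")[:,0])
# target over vice: plate center above slot, marked face to +VY ; heading VYAW
Rp=np.column_stack([[0,0,1],VX,-VY]); print(np.linalg.det(Rp))
T=Rp@load("Rt").T; pc=VS+[0,0,.185-.0]; pos=pc-T@load("pt"); print("target tcp",pos,T)
mid=yaw(T,-84); mp=np.array([.5,.05,.33])-mid@load("pt")
plan([(mp,mid),(pos,T)],wmax=9)
E
```

```text
[0.503 0.227 0.245] [ 0.65   0.609  1.393 -1.08   1.586  0.49 ] 0.4861851820475893 54.99904990196228 -66.1838283352224 24.92464949610199
plate x in world [-0.005  0.001  1.   ]
-0.999025
target tcp [ 0.557 -0.041  0.275] [[ 0.092  0.975 -0.201]
 [-0.414  0.221  0.882]
 [-0.905 -0.002 -0.424]]Traceback (most recent call last):
  File "<stdin>", line 8, in <module>
  File "plan.py", line 8, in plan
    rv=R.from_matrix(Rm.T@T).as_rotvec(degrees=True); d=(np.array(P)-p)
       ~~~~~~~~~~~~~^^^^^^^^
  File "scipy/spatial/transform/_rotation.pyx", line 1143, in scipy.spatial.transform._rotation.Rotation.from_matrix
ValueError: Non-positive determinant (left-handed or null coordinate frame) in rotation matrix 0: [[ 0.837 -0.418  0.354]
 [-0.424 -0.087  0.901]
 [ 0.346  0.904  0.25 ]].
```

```bash
python3 - <<'E'
from rest import *
VX/=np.linalg.norm(VX);VY=np.array([-VX[1],VX[0],0])
Rp=np.column_stack([[0,0,1],-VX,-VY])
pt,Rt=load("pt"),load("Rt")
T=R.from_matrix(Rp@Rt.T).as_matrix(); save(Tv=T)
pc=VS+[0,0,.11]; pos=pc-T@pt; print("target tcp",pos,T)
for j1 in(-40,-25,-10): print(np.degrees([euler(T,np.radians(j1),np.radians(q)) for q in(80,100,120)]))
wps=[]
for a,c in((-120,[.5,.15,.28]),(-80,[.5,.08,.28]),(-40,[.53,0,.26]),(0,pc)):
    M=yaw(T,a); wps.append((np.array(c)-M@pt,M))
plan(wps,wmax=9)
E
```

```text
target tcp [ 0.557 -0.042  0.2  ] [[ 0.095 -0.976 -0.198]
 [-0.414 -0.219  0.884]
 [-0.905 -0.002 -0.424]]
[[ 61.953 141.43  163.566]
 [ 45.386 129.378 140.579]
 [ 37.116 114.236 125.093]]
[[ 65.825 128.132 172.709]
 [ 54.393 118.038 152.006]
 [ 48.109 105.423 135.241]]
[[ 66.84  114.584 179.637]
 [ 60.223 105.582 160.584]
 [ 57.075  95.095 143.244]]
--
{"tx": -1.12, "ty": -0.29, "tz": 1.02, "wx": -7.4, "wy": 0.0, "wz": -3.5},{"tx": -1.1, "ty": -0.49, "tz": 0.97, "wx": -7.4, "wy": 0.0, "wz": -3.5},{"tx": -1.06, "ty": -0.67, "tz": 0.89, "wx": -7.4, "wy": 0.0, "wz": -3.5},{"tx": -1.02, "ty": -0.84, "tz": 0.79, "wx": -7.4, "wy": 0.0, "wz": -3.5},{"tx": -0.96, "ty": -1.0, "tz": 0.67, "wx": -7.4, "wy": 0.0, "wz": -3.5},{"tx": -0.9, "ty": -1.13, "tz": 0.54, "wx": -7.4, "wy": 0.0, "wz": -3.5},{"tx": -0.13, "ty": -1.05, "tz": 0.28, "wx": -7.2, "wy": -0.0, "wz": -3.4},{"tx": -0.07, "ty": -1.09, "tz": 0.15, "wx": -7.2, "wy": -0.0, "wz": -3.4},--
{"tx": -0.0, "ty": -1.1, "tz": 0.01, "wx": -7.2, "wy": -0.0, "wz": -3.4},{"tx": 0.06, "ty": -1.09, "tz": -0.13, "wx": -7.2, "wy": -0.0, "wz": -3.4},{"tx": 0.13, "ty": -1.06, "tz": -0.27, "wx": -7.2, "wy": -0.0, "wz": -3.4},{"tx": 0.44, "ty": -1.43, "tz": 0.02, "wx": -7.2, "wy": -0.0, "wz": -3.4},{"tx": 0.52, "ty": -1.39, "tz": -0.16, "wx": -7.2, "wy": -0.0, "wz": -3.4},{"tx": 0.6, "ty": -1.32, "tz": -0.33, "wx": -7.2, "wy": -0.0, "wz": -3.4},{"tx": 0.68, "ty": -1.23, "tz": -0.49, "wx": -7.2, "wy": -0.0, "wz": -3.4},{"tx": 0.75, "ty": -1.12, "tz": -0.64, "wx": -7.2, "wy": -0.0, "wz": -3.4},--
{"tx": 1.48, "ty": -0.86, "tz": -0.33, "wx": -7.2, "wy": -0.0, "wz": -3.4},{"tx": 1.53, "ty": -0.72, "tz": -0.43, "wx": -7.2, "wy": -0.0, "wz": -3.4},{"tx": 1.57, "ty": -0.57, "tz": -0.52, "wx": -7.2, "wy": -0.0, "wz": -3.4},{"tx": 1.6, "ty": -0.41, "tz": -0.58, "wx": -7.2, "wy": -0.0, "wz": -3.4},{"tx": 1.62, "ty": -0.24, "tz": -0.62, "wx": -7.2, "wy": -0.0, "wz": -3.4},
```

Request:
{"op": "jog_arm", "data": {"commands": [{"tx": -1.1,"ty": -0.3,"tz": 1.0,"wx": -7.4,"wy": 0,"wz": -3.5},{"tx": -1.1,"ty": -0.5,"tz": 0.95,"wx": -7.4,"wy": 0,"wz": -3.5},{"tx": -1.05,"ty": -0.65,"tz": 0.9,"wx": -7.4,"wy": 0,"wz": -3.5},{"tx": -1.0,"ty": -0.85,"tz": 0.8,"wx": -7.4,"wy": 0,"wz": -3.5},{"tx": -0.95,"ty": -1.0,"tz": 0.65,"wx": -7.4,"wy": 0,"wz": -3.5},{"tx": -0.9,"ty": -1.15,"tz": 0.55,"wx": -7.4,"wy": 0,"wz": -3.5},{"tx": -0.15,"ty": -1.05,"tz": 0.3,"wx": -7.2,"wy": 0,"wz": -3.4},{"tx": -0.05,"ty": -1.1,"tz": 0.15,"wx": -7.2,"wy": 0,"wz": -3.4}]}}

```text
time_s: 12.22
tcp_pos: [0.5142, 0.1439, 0.3012]
ee_rot: [0.489, 0.055, 0.871, -0.013]
ft_force: [0.1, 0.1, -5.2]
opening: 0.483
grasp_force: 55.0
```

Request:
{"op": "jog_arm", "data": {"commands": [{"tx": 0,"ty": -1.1,"tz": 0,"wx": -7.2,"wy": 0,"wz": -3.4},{"tx": 0.05,"ty": -1.1,"tz": -0.15,"wx": -7.2,"wy": 0,"wz": -3.4},{"tx": 0.15,"ty": -1.05,"tz": -0.25,"wx": -7.2,"wy": 0,"wz": -3.4},{"tx": 0.45,"ty": -1.45,"tz": 0,"wx": -7.2,"wy": 0,"wz": -3.4},{"tx": 0.5,"ty": -1.4,"tz": -0.15,"wx": -7.2,"wy": 0,"wz": -3.4},{"tx": 0.6,"ty": -1.3,"tz": -0.35,"wx": -7.2,"wy": 0,"wz": -3.4},{"tx": 0.7,"ty": -1.25,"tz": -0.5,"wx": -7.2,"wy": 0,"wz": -3.4},{"tx": 0.75,"ty": -1.1,"tz": -0.65,"wx": -7.2,"wy": 0,"wz": -3.4}]}}

```text
time_s: 13.22
tcp_pos: [0.4734, 0.0986, 0.2474]
ee_rot: [0.391, -0.086, 0.912, 0.091]
ft_force: [-0.5, 0.5, -4.7]
opening: 0.482
grasp_force: 55.0
```

```bash
cat > pv.py <<'E'
from rest import *
import sys
# plan to plate-centre height sys.argv[1] in the vice, offsets dx dy along vice axes
pt,Rt,T=load("pt"),load("Rt"),load("Tv")
p,Rm,o=tcp(); print(p,"j",o["joint_pos"],"f",o["ft_force"],o["opening"],"plate c",p+Rm@pt,"px",Rm@Rt[:,0])
a=[float(q) for q in sys.argv[1:]]
wps=[]
for h in a[2:]:
    c=VS.copy(); c[2]=h; c=c+VX*a[0]+VY*a[1]; wps.append((c-T@pt,T))
plan(wps,vmax=3)
E
python3 pv.py 0 0 .185
```

```text
[0.473 0.099 0.247] j [-0.297 -0.194  2.192  0.859  0.6   -2.649] f [-0.506  0.462 -4.688] 0.48189028290616126 plate c [0.453 0.093 0.254] px [ 0.32  -0.024  0.947]
--
{"tx": 0.0, "ty": -1.61, "tz": 0.67, "wx": -7.2, "wy": -1.0, "wz": -5.4},{"tx": 0.17, "ty": -1.67, "tz": 0.47, "wx": -7.2, "wy": -1.0, "wz": -5.4},{"tx": 0.33, "ty": -1.69, "tz": 0.25, "wx": -7.2, "wy": -1.0, "wz": -5.4},{"tx": 0.49, "ty": -1.67, "tz": 0.03, "wx": -7.2, "wy": -1.0, "wz": -5.4},{"tx": 0.65, "ty": -1.61, "tz": -0.18, "wx": -7.2, "wy": -1.0, "wz": -5.4},{"tx": 0.79, "ty": -1.51, "tz": -0.39, "wx": -7.2, "wy": -1.0, "wz": -5.4},{"tx": 0.92, "ty": -1.37, "tz": -0.58, "wx": -7.2, "wy": -1.0, "wz": -5.4},{"tx": 1.03, "ty": -1.19, "tz": -0.76, "wx": -7.2, "wy": -1.0, "wz": -5.4},--
{"tx": 1.11, "ty": -0.99, "tz": -0.91, "wx": -7.2, "wy": -1.0, "wz": -5.4},{"tx": 1.18, "ty": -0.76, "tz": -1.04, "wx": -7.2, "wy": -1.0, "wz": -5.4},
```

The wrist passed its singularity on the wrong side, leaving j6 at -152°. I'll swing instead with the tool pointing nearly down, yawing the negative way so j6 ends near +143°.

```bash
python3 - <<'E'
from rest import *
p,Rm,o=tcp(); pt=load("pt")
P=np.array([.48,.05,.30])
W=[(P,tool(40,80,'d'))]+[(P,tool(40-a,80,'d')) for a in range(60,300,60)]+[(P,tool(-258,80,'d'))]
for h in(40,0,-60,-120,-180,-258): print(h,np.degrees(euler(tool(h,80,'d'),np.radians(-8),np.radians(105))))
T=load("Tv"); pc=VS+[0,0,.11]
W.append((np.array([.55,-.03,.30]),tool(-258,50,'d'))); W.append((pc-T@pt,T))
plan(W,wmax=10)
E
```

```text
40 [   7.955   68.448 -140.517]
0 [  1.501  65.105 -98.529]
-60 [ -8.437  69.035 -35.402]
-120 [-9.428 78.946 24.116]
-180 [-1.367 84.904 82.225]
-258 [  9.586  78.585 157.789]
--
{"tx": -0.77, "ty": -0.87, "tz": -0.85, "wx": -1.6, "wy": 7.5, "wz": -5.3},{"tx": -0.57, "ty": -0.9, "tz": -0.96, "wx": -1.6, "wy": 7.5, "wz": -5.3},{"tx": -0.35, "ty": -0.92, "tz": -1.05, "wx": -1.6, "wy": 7.5, "wz": -5.3},{"tx": -0.13, "ty": -0.91, "tz": -1.11, "wx": -1.6, "wy": 7.5, "wz": -5.3},{"tx": 0.1, "ty": -0.88, "tz": -1.13, "wx": -1.6, "wy": 7.5, "wz": -5.3},{"tx": 0.0, "ty": 0.0, "tz": 0.0, "wx": 1.5, "wy": 0.0, "wz": 8.4},{"tx": 0.0, "ty": 0.0, "tz": 0.0, "wx": 1.5, "wy": 0.0, "wz": 8.4},{"tx": 0.0, "ty": 0.0, "tz": 0.0, "wx": 1.5, "wy": 0.0, "wz": 8.4},--
{"tx": 0.0, "ty": 0.0, "tz": 0.0, "wx": 1.5, "wy": 0.0, "wz": 8.4},{"tx": 0.0, "ty": 0.0, "tz": 0.0, "wx": 1.5, "wy": 0.0, "wz": 8.4},{"tx": 0.0, "ty": 0.0, "tz": 0.0, "wx": 1.5, "wy": 0.0, "wz": 8.4},{"tx": 0.0, "ty": 0.0, "tz": 0.0, "wx": 1.5, "wy": 0.0, "wz": 8.4},{"tx": 0.0, "ty": 0.0, "tz": 0.0, "wx": 1.5, "wy": 0.0, "wz": 8.4},{"tx": 0.
[... 1435 characters left out ...]
": 0.0, "tz": 0.0, "wx": 1.7, "wy": 0.0, "wz": 9.5},{"tx": 0.0, "ty": 0.0, "tz": 0.0, "wx": 1.7, "wy": 0.0, "wz": 9.5},{"tx": 0.0, "ty": 0.0, "tz": 0.0, "wx": 1.7, "wy": 0.0, "wz": 9.5},{"tx": 0.0, "ty": 0.0, "tz": 0.0, "wx": 1.7, "wy": 0.0, "wz": 9.5},{"tx": 3.05, "ty": -1.73, "tz": -0.54, "wx": 0.0, "wy": -10.0, "wz": 0.0},{"tx": 2.91, "ty": -1.73, "tz": -1.06, "wx": 0.0, "wy": -10.0, "wz": 0.0},--
{"tx": 2.68, "ty": -1.73, "tz": -1.55, "wx": 0.0, "wy": -10.0, "wz": 0.0},{"tx": 2.46, "ty": -0.14, "tz": 2.27, "wx": -0.2, "wy": -8.3, "wz": -0.2},{"tx": 2.77, "ty": -0.14, "tz": 1.89, "wx": -0.2, "wy": -8.3, "wz": -0.2},{"tx": 3.01, "ty": -0.14, "tz": 1.47, "wx": -0.2, "wy": -8.3, "wz": -0.2},
```

Request:
{"op": "jog_arm", "data": {"commands": [{"tx": -0.75,"ty": -0.85,"tz": -0.85,"wx": -1.6,"wy": 7.5,"wz": -5.3},{"tx": -0.55,"ty": -0.9,"tz": -0.95,"wx": -1.6,"wy": 7.5,"wz": -5.3},{"tx": -0.35,"ty": -0.9,"tz": -1.05,"wx": -1.6,"wy": 7.5,"wz": -5.3},{"tx": -0.15,"ty": -0.9,"tz": -1.1,"wx": -1.6,"wy": 7.5,"wz": -5.3},{"tx": 0.1,"ty": -0.9,"tz": -1.15,"wx": -1.6,"wy": 7.5,"wz": -5.3},{"tx": 0,"ty": 0,"tz": 0,"wx": 1.7,"wy": 0,"wz": 9.8},{"tx": 0,"ty": 0,"tz": 0,"wx": 1.7,"wy": 0,"wz": 9.8},{"tx": 0,"ty": 0,"tz": 0,"wx": 1.7,"wy": 0,"wz": 9.8}]}}

```text
time_s: 14.22
tcp_pos: [0.4797, 0.0496, 0.2999]
ee_rot: [0.087, -0.081, 0.993, 0.008]
ft_force: [0.1, 0.7, -4.3]
opening: 0.488
grasp_force: 55.0
```

Request:
{"op": "jog_arm", "data": {"commands": [{"tx": 0,"ty": 0,"tz": 0,"wx": 1.7,"wy": 0,"wz": 9.8},{"tx": 0,"ty": 0,"tz": 0,"wx": 1.7,"wy": 0,"wz": 9.8},{"tx": 0,"ty": 0,"tz": 0,"wx": 1.7,"wy": 0,"wz": 9.8},{"tx": 0,"ty": 0,"tz": 0,"wx": 1.7,"wy": 0,"wz": 9.8},{"tx": 0,"ty": 0,"tz": 0,"wx": 1.7,"wy": 0,"wz": 9.8},{"tx": 0,"ty": 0,"tz": 0,"wx": 1.7,"wy": 0,"wz": 9.8},{"tx": 0,"ty": 0,"tz": 0,"wx": 1.7,"wy": 0,"wz": 9.8},{"tx": 0,"ty": 0,"tz": 0,"wx": 1.7,"wy": 0,"wz": 9.8}]}}

```text
time_s: 15.22
tcp_pos: [0.4796, 0.0497, 0.2999]
ee_rot: [0.071, 0.573, 0.815, -0.047]
ft_force: [0.0, 0.2, -4.3]
opening: 0.486
grasp_force: 55.0
```

Request:
{"op": "jog_arm", "data": {"commands": [{"tx": 0,"ty": 0,"tz": 0,"wx": 1.7,"wy": 0,"wz": 9.8},{"tx": 0,"ty": 0,"tz": 0,"wx": 1.7,"wy": 0,"wz": 9.8},{"tx": 0,"ty": 0,"tz": 0,"wx": 1.7,"wy": 0,"wz": 9.8},{"tx": 0,"ty": 0,"tz": 0,"wx": 1.7,"wy": 0,"wz": 9.8},{"tx": 0,"ty": 0,"tz": 0,"wx": 1.7,"wy": 0,"wz": 9.8},{"tx": 0,"ty": 0,"tz": 0,"wx": 1.7,"wy": 0,"wz": 9.8},{"tx": 0,"ty": 0,"tz": 0,"wx": 1.7,"wy": 0,"wz": 9.8},{"tx": 0,"ty": 0,"tz": 0,"wx": 1.7,"wy": 0,"wz": 9.8}]}}

```text
time_s: 16.23
tcp_pos: [0.4798, 0.0497, 0.3]
ee_rot: [0.021, 0.962, 0.26, -0.081]
ft_force: [0.3, 0.3, -3.6]
opening: 0.492
grasp_force: 55.0
```

```bash
python3 - <<'E'
from rest import *
p,Rm,o=tcp(); pt=load("pt"); h=np.degrees(np.arctan2(Rm[1,2],Rm[0,2]));print(p,"j",o["joint_pos"],"head",h,"down",np.degrees(np.arcsin(-Rm[2,2])),o["opening"])
P=np.array([.5,.02,.30]); hh=h-360 if h>0 else h
W=[(P,tool(hh+(-258-hh)/2,78,'d')),(P,tool(-258,78,'d'))]
T=load("Tv"); pc=VS+[0,0,.11]
W.append((np.array([.55,-.03,.29]),tool(-258,50,'d'))); W.append((pc-T@pt,T))
plan(W,wmax=10)
E
```

```text
[0.48 0.05 0.3 ] j [-0.085  0.267  1.347 -0.096  1.665  0.955] head -150.05171649554572 down 80.42525799726694 0.4924227010529863
--
{"tx": 0.04, "ty": 0.6, "tz": -0.01, "wx": 1.7, "wy": -0.4, "wz": 8.9},{"tx": 0.13, "ty": 0.58, "tz": -0.03, "wx": 1.7, "wy": -0.4, "wz": 8.9},{"tx": 0.22, "ty": 0.55, "tz": -0.04, "wx": 1.7, "wy": -0.4, "wz": 8.9},{"tx": 0.3, "ty": 0.51, "tz": -0.06, "wx": 1.7, "wy": -0.4, "wz": 8.9},{"tx": 0.38, "ty": 0.46, "tz": -0.08, "wx": 1.7, "wy": -0.4, "wz": 8.9},{"tx": 0.44, "ty": 0.39, "tz": -0.09, "wx": 1.7, "wy": -0.4, "wz": 8.9},{"tx": 0.0, "ty": 0.0, "tz": 0.0, "wx": 1.9, "wy": -0.0, "wz": 8.8},{"tx": 0.0, "ty": 0.0, "tz": 0.0, "wx": 1.9, "wy": -0.0, "wz": 8.8},--
{"tx": 0.0, "ty": 0.0, "tz": 0.0, "wx": 1.9, "wy": -0.0, "wz": 8.8},{"tx": 0.0, "ty": 0.0, "tz": 0.0, "wx": 1.9, "wy": -0.0, "wz": 8.8},{"tx": 0.0, "ty": 0.0, "tz": 0.0, "wx": 1.9, "wy": -0.0, "wz": 8.8},{"tx": 0.0, "ty": 0.0, "tz": 0.0, "wx": 1.9, "wy": -0.0, "wz": 8.8},{"tx": 2.0, "ty": -1.28, "tz": -0.08, "wx": 0.0, "wy": -9.3, "wz": 0.0},{"tx": 1.96, "ty": -1.28, "tz": -0.41, "wx": 0.0, "wy": -9.3, "wz": 0.0},{"tx": 1.87, "ty": -1.28, "tz": -0.72, "wx": 0.0, "wy": -9.3, "wz": 0.0},{"tx": 2.25, "ty": -0.14, "tz": 2.02, "wx": -0.2, "wy": -8.3, "wz": -0.2},--
{"tx": 2.52, "ty": -0.14, "tz": 1.67, "wx": -0.2, "wy": -8.3, "wz": -0.2},{"tx": 2.73, "ty": -0.14, "tz": 1.29, "wx": -0.2, "wy": -8.3, "wz": -0.2},
```

Request:
{"op": "jog_arm", "data": {"commands": [{"tx": 0.05,"ty": 0.6,"tz": 0,"wx": 1.7,"wy": -0.4,"wz": 8.9},{"tx": 0.15,"ty": 0.6,"tz": 0,"wx": 1.7,"wy": -0.4,"wz": 8.9},{"tx": 0.2,"ty": 0.55,"tz": -0.05,"wx": 1.7,"wy": -0.4,"wz": 8.9},{"tx": 0.3,"ty": 0.5,"tz": -0.05,"wx": 1.7,"wy": -0.4,"wz": 8.9},{"tx": 0.4,"ty": 0.45,"tz": -0.1,"wx": 1.7,"wy": -0.4,"wz": 8.9},{"tx": 0.45,"ty": 0.4,"tz": -0.1,"wx": 1.7,"wy": -0.4,"wz": 8.9},{"tx": 0,"ty": 0,"tz": 0,"wx": 1.9,"wy": 0,"wz": 8.8},{"tx": 0,"ty": 0,"tz": 0,"wx": 1.9,"wy": 0,"wz": 8.8}]}}

```text
time_s: 17.23
tcp_pos: [0.5006, 0.0199, 0.2998]
ee_rot: [-0.038, 0.928, -0.357, -0.099]
ft_force: [-0.4, -0.4, -4.5]
opening: 0.486
grasp_force: 55.0
```

Request:
{"op": "jog_arm", "data": {"commands": [{"tx": 0,"ty": 0,"tz": 0,"wx": 1.9,"wy": 0,"wz": 8.8},{"tx": 0,"ty": 0,"tz": 0,"wx": 1.9,"wy": 0,"wz": 8.8},{"tx": 0,"ty": 0,"tz": 0,"wx": 1.9,"wy": 0,"wz": 8.8},{"tx": 0,"ty": 0,"tz": 0,"wx": 1.9,"wy": 0,"wz": 8.8},{"tx": 2.0,"ty": -1.3,"tz": -0.1,"wx": 0,"wy": -9.3,"wz": 0},{"tx": 1.95,"ty": -1.3,"tz": -0.4,"wx": 0,"wy": -9.3,"wz": 0},{"tx": 1.85,"ty": -1.3,"tz": -0.7,"wx": 0,"wy": -9.3,"wz": 0}]}}

```text
time_s: 18.1
tcp_pos: [0.5518, -0.0302, 0.2902]
ee_rot: [-0.216, 0.731, -0.59, -0.267]
ft_force: [0.8, 0.8, -4.4]
opening: 0.493
grasp_force: 55.0
```

```bash
python3 pv.py 0 0 .205
```

```text
[ 0.552 -0.03   0.29 ] j [-0.519  0.527  1.154  0.538  1.923  2.478] f [ 0.803  0.838 -4.418] 0.4925711989549628 plate c [ 0.556 -0.05   0.299] px [-0.087  0.408  0.909]
--
{"tx": 2.14, "ty": -0.08, "tz": 1.9, "wx": -0.1, "wy": -8.2, "wz": -0.1},{"tx": 2.39, "ty": -0.08, "tz": 1.57, "wx": -0.1, "wy": -8.2, "wz": -0.1},{"tx": 2.59, "ty": -0.08, "tz": 1.22, "wx": -0.1, "wy": -8.2, "wz": -0.1},
```

Now j6 is 142°, which is fine. Next I go above the slot and check with the cameras.

Request:
{"op": "jog_arm", "data": {"commands": [{"tx": 2.15,"ty": -0.1,"tz": 1.9,"wx": -0.1,"wy": -8.2,"wz": -0.1},{"tx": 2.4,"ty": -0.1,"tz": 1.55,"wx": -0.1,"wy": -8.2,"wz": -0.1},{"tx": 2.6,"ty": -0.1,"tz": 1.2,"wx": -0.1,"wy": -8.2,"wz": -0.1},{"tx": 0,"ty": 0,"tz": 0,"wx": 0,"wy": 0,"wz": 0},{"tx": 0,"ty": 0,"tz": 0,"wx": 0,"wy": 0,"wz": 0}]}}

```text
time_s: 18.73
tcp_pos: [0.5576, -0.0415, 0.2059]
ee_rot: [-0.334, 0.661, -0.528, -0.415]
ft_force: [0.7, -0.7, -4.0]
opening: 0.486
grasp_force: 55.0
```

```bash
python3 pv.py 0 0 .175; python3 - <<'E'
from rest import *
p,Rm,o=tcp(); pt,Rt=load("pt"),load("Rt"); s=snap("scene"); d=snap("side"); w=snap("wrist")
c=p+Rm@pt; A=Rm@Rt
pts=[c-.075*A[:,0]+a*.022*A[:,1]+b*.005*A[:,2] for a in(-1,1) for b in(-1,1)]+[c+.075*A[:,0]+a*.022*A[:,1]+b*.005*A[:,2] for a in(-1,1) for b in(-1,1)]
sl=[VS+a*.026*VX+b*.008*VY for a in(-1,1) for b in(-1,1)]
def crop(i,n,r0,c0,h,w_,S=4):
    v=cv2.resize(i[r0:r0+h,c0:c0+w_],None,fx=S,fy=S,interpolation=cv2.INTER_CUBIC)
    for L,col in((pts,(255,0,0)),(sl,(0,0,255))):
        for q in L:
            rr,cc=proj(n,q); cv2.circle(v,(int((cc-c0+.5)*S),int((rr-r0+.5)*S)),2,col,-1)
    return v
m=np.hstack([crop(s,"scene",150,190,150,100),crop(d,"side",130,260,150,100)])
cv2.imwrite("pics/i.png",cv2.cvtColor(m,cv2.COLOR_RGB2BGR))
for n in("scene","side","wrist"):
  for t in("vise_slot","drawplate_eye"): print(n,t,[(np.round(q["pixel"]),round(q["p"],2)) for q in r.search_frame(n,t)][:4])
print("proj eye",proj("scene",c+.058*A[:,0]),proj("side",c+.058*A[:,0]),"slot",proj("scene",VS),proj("side",VS))
E
```

```text
[ 0.558 -0.041  0.206] j [-0.605  0.785  1.178  0.753  2.033  2.345] f [ 0.657 -0.697 -3.986] 0.48561789921333137 plate c [ 0.563 -0.063  0.206] px [-0.003  0.009  1.   ]
--
{"tx": 1.38, "ty": 0.04, "tz": 0.67, "wx": 0.0, "wy": -0.3, "wz": 0.0},{"tx": 1.38, "ty": 0.04, "tz": 0.66, "wx": 0.0, "wy": -0.3, "wz": 0.0},
scene vise_slot [(array([233., 243.]), 0.89), (array([258., 231.]), 0.42)]
scene drawplate_eye [(array([194., 233.]), 0.87), (array([310., 433.]), 0.75), (array([229., 349.]), 0.62), (array([210., 392.]), 0.6)]
side vise_slot [(array([232., 317.]), 0.56)]
side drawplate_eye [(array([190., 317.]), 0.66), (array([224., 198.]), 0.6), (array([176., 223.]), 0.58)]
wrist vise_slot []
wrist drawplate_eye [(array([137., 360.]), 0.84), (array([234., 280.]), 0.71), (array([161., 394.]), 0.6), (array([158., 200.]), 0.56)]
proj eye (np.float64(173.18190824120063), np.float64(234.72202084281673)) (np.float64(166.1100135358238), np.float64(316.97799674768373)) slot (np.float64(223.3984418742621), np.float64(239.06773463016268)) (np.float64(218.05598582708873), np.float64(314.6553710689616))
```

View pics/i.png

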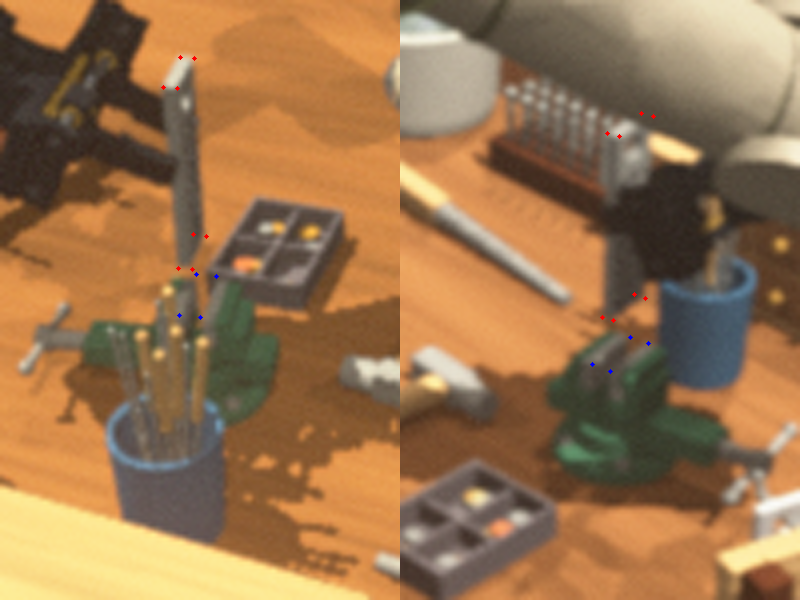

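The overlay shows the plate hanging vertical above the slot, with its predicted corners (red) on it to within about a pixel. The slot marks (blue) are centred on the gap at scene (224,240) and side (219,315). I'll check the slot centre numerically with grey profiles across it.

```bash
python3 - <<'E'
from rest import *
from scipy.ndimage import map_coordinates as mc
VX/=np.linalg.norm(VX);VY=np.array([-VX[1],VX[0],0])
for f,n in(("a.png","scene"),("b.png","side")):
    im=cv2.imread("pics/"+f)
    print(f); S=np.arange(-48,49,4)
    for xs in (np.arange(-20,-5,3),np.arange(-5,10,3),np.arange(10,22,3)):
        out=[]
        for s in S:
            q=[proj(n,VS+x*.001*VX+s*.001*VY) for x in xs]; q=np.array(q).T
            v=[mc(im[:,:,k].astype(float),q,order=1).mean() for k in range(3)]
            out.append((int(v[1]),int(v[1]-v[2])))
        print(*[f"{s}:{a}/{b}" for s,(a,b) in zip(S,out)])
    # along x on the two jaw edges (strip) to find ends
    for s in(-12,12):
        X=np.arange(-44,45,4); q=np.array([proj(n,VS+x*.001*VX+s*.001*VY) for x in X]).T
        print("along x at",s,*[f"{x}:{int(mc(im[:,:,1].astype(float),q[:,i:i+1],order=1)[0])}" for i,x in enumerate(X)])
E
```

```text
a.png
-48:142/-76 -44:137/-73 -40:137/-71 -36:136/-74 -32:138/-74 -28:151/-56 -24:161/-8 -20:163/19 -16:182/3 -12:195/-13 -8:170/-21 -4:129/-49 0:121/-63 4:102/-44 8:118/-17 12:174/-9 16:186/-3 20:161/22 24:148/39 28:122/24 32:84/-5 36:75/-17 40:78/-17 44:76/-17 48:77/-18
-48:148/-75 -44:145/-76 -40:142/-75 -36:139/-74 -32:141/-71 -28:160/-55 -24:171/-41 -20:152/-22 -16:182/-2 -12:215/-6 -8:192/-8 -4:119/-15 0:105/-45 4:125/-65 8:141/-45 12:187/-16 16:200/-4 20:179/20 24:161/46 28:136/36 32:89/6 36:87/1 40:108/11 44:99/-3 48:90/-27
-48:146/-77 -44:147/-76 -40:149/-76 -36:149/-76 -32:148/-72 -28:144/-41 -24:134/-17 -20:119/-30 -16:132/-27 -12:193/-13 -8:193/-9 -4:118/-10 0:80/-17 4:101/-40 8:155/-51 12:195/-22 16:198/-7 20:175/16 24:161/44 28:139/37 32:92/9 36:87/5 40:105/18 44:110/12 48:110/-42
along x at -12 -44:138 -40:137 -36:135 -32:131 -28:134 -24:146 -20:168 -16:193 -12:206 -8:214 -4:214 0:217 4:216 8:208 12:203 16:192 20:168 24:148 28:131 32:117 36:108 40:118 44:119
along x at 12 -44:79 -40:89 -36:103 -32:100 -28:102 -24:117 -20:151 -16:172 -12:183 -8:186 -4:188 0:188 4:186 8:
[... 502 characters left out ...]
6:200/1 20:183/19 24:163/24 28:148/-7 32:136/-48 36:135/-67 40:137/-71 44:143/-72 48:147/-73
-48:70/1 -44:66/0 -40:66/0 -36:72/3 -32:94/16 -28:128/36 -24:161/51 -20:181/42 -16:199/17 -12:207/-2 -8:185/-12 -4:136/-24 0:104/-30 4:117/-20 8:161/-11 12:194/-6 16:198/1 20:183/18 24:166/24 28:148/-7 32:136/-47 36:129/-66 40:127/-69 44:130/-70 48:137/-71
along x at -12 -44:125 -40:123 -36:117 -32:112 -28:126 -24:153 -20:185 -16:201 -12:210 -8:209 -4:207 0:206 4:205 8:208 12:210 16:209 20:196 24:177 28:140 32:97 36:76 40:64 44:63
along x at 12 -44:60 -40:61 -36:71 -32:89 -28:127 -24:169 -20:184 -16:193 -12:194 -8:198 -4:197 0:195 4:193 8:194 12:197 16:195 20:185 24:152 28:117 32:91 36:83 40:86 44:94
```

```bash
python3 pv.py 0 .001 .175 .150
```

```text
[ 0.557 -0.041  0.204] j [-0.606  0.789  1.18   0.754  2.034  2.344] f [-0.066  0.089 -4.673] 0.4897414943701191 plate c [ 0.562 -0.063  0.204] px [0.001 0.005 1.   ]
--
{"tx": 2.55, "ty": 0.04, "tz": 1.31, "wx": 0.0, "wy": -0.3, "wz": -0.1},{"tx": 2.26, "ty": 0.01, "tz": 1.06, "wx": 0.0, "wy": 0.0, "wz": 0.0},
```

Request:
{"op": "jog_arm", "data": {"commands": [{"tx": 1.27,"ty": 0,"tz": 0.65,"wx": 0,"wy": -0.3,"wz": 0},{"tx": 1.27,"ty": 0,"tz": 0.65,"wx": 0,"wy": 0,"wz": 0},{"tx": 0,"ty": 0,"tz": 0,"wx": 0,"wy": 0,"wz": 0},{"tx": 0.75,"ty": 0,"tz": 0.35,"wx": 0,"wy": 0,"wz": 0},{"tx": 0.75,"ty": 0,"tz": 0.35,"wx": 0,"wy": 0,"wz": 0}]}}

```text
time_s: 19.8
tcp_pos: [0.5571, -0.0406, 0.1581]
ee_rot: [-0.336, 0.659, -0.527, -0.419]
ft_force: [-0.3, 0.3, -4.7]
opening: 0.483
grasp_force: 55.0
```

Request:
{"op": "jog_arm", "data": {"commands": [{"tx": 0.36,"ty": 0,"tz": 0.18,"wx": 0,"wy": 0,"wz": 0},{"tx": 0.36,"ty": 0,"tz": 0.17,"wx": 0,"wy": 0,"wz": 0}]}}

```text
time_s: 20.05
tcp_pos: [0.557, -0.0405, 0.1503]
ee_rot: [-0.336, 0.658, -0.527, -0.419]
ft_force: [0.4, -0.1, -4.0]
opening: 0.485
grasp_force: 55.0
```

```bash
python3 pv.py 0 .001 .127
```

```text
[ 0.557 -0.041  0.15 ] j [-0.605  0.856  1.211  0.728  1.965  2.273] f [ 0.404 -0.143 -3.978] 0.48523177565862635 plate c [ 0.562 -0.062  0.15 ] px [ 0.002 -0.001  1.   ]
--
{"tx": 2.09, "ty": 0.03, "tz": 0.97, "wx": 0.0, "wy": 0.1, "wz": -0.1},
```

It's in the slot with no force. I continue to the floor.

Request:
{"op": "jog_arm", "data": {"commands": [{"tx": 0.7,"ty": 0,"tz": 0.33,"wx": 0,"wy": 0,"wz": 0},{"tx": 0.7,"ty": 0,"tz": 0.33,"wx": 0,"wy": 0,"wz": 0},{"tx": 0.45,"ty": 0,"tz": 0.2,"wx": 0,"wy": 0,"wz": 0},{"tx": 0,"ty": 0,"tz": 0,"wx": 0,"wy": 0,"wz": 0}]}}

```text
time_s: 20.55
tcp_pos: [0.5569, -0.0405, 0.1297]
ee_rot: [-0.336, 0.658, -0.527, -0.42]
ft_force: [0.2, -1.1, -3.8]
opening: 0.486
grasp_force: 55.0
```

Request:
{"op": "jog_arm", "data": {"commands": [{"tx": 0.18,"ty": 0,"tz": 0.08,"wx": 0,"wy": 0,"wz": 0},{"tx": 0,"ty": 0,"tz": 0,"wx": 0,"wy": 0,"wz": 0}]}}

```text
time_s: 20.8
tcp_pos: [0.557, -0.0406, 0.1282]
ee_rot: [-0.336, 0.658, -0.527, -0.419]
ft_force: [0.0, -0.2, -4.7]
opening: 0.486
grasp_force: 55.0
```

```bash
python3 pv.py 0 .001 .127
```

```text
[ 0.557 -0.041  0.128] j [-0.605  0.886  1.218  0.718  1.938  2.247] f [ 0.037 -0.243 -4.733] 0.48578968554733654 plate c [ 0.562 -0.062  0.128] px [ 0.003 -0.001  1.   ]
--
{"tx": 0.08, "ty": 0.03, "tz": 0.04, "wx": 0.0, "wy": 0.1, "wz": -0.1},
```

Request:
{"op": "jog_arm", "data": {"commands": [{"tx": 0.18,"ty": 0,"tz": 0.08,"wx": 0,"wy": 0,"wz": 0},{"tx": 0,"ty": 0,"tz": 0,"wx": 0,"wy": 0,"wz": 0}]}}

```text
time_s: 21.05
tcp_pos: [0.557, -0.0406, 0.1261]
ee_rot: [-0.336, 0.658, -0.527, -0.419]
ft_force: [0.1, 0.6, -4.5]
opening: 0.483
grasp_force: 55.0
```

Request:
{"op": "jog_arm", "data": {"commands": [{"tx": 0,"ty": 0,"tz": 0,"wx": 0,"wy": 0,"wz": 0},{"tx": 0,"ty": 0,"tz": 0,"wx": 0,"wy": 0,"wz": 0},{"tx": 0,"ty": 0,"tz": 0,"wx": 0,"wy": 0,"wz": 0},{"tx": 0,"ty": 0,"tz": 0,"wx": 0,"wy": 0,"wz": 0},{"tx": 0,"ty": 0,"tz": -1.5,"wx": 0,"wy": 0,"wz": 0},{"tx": 0,"ty": 0,"tz": -3,"wx": 0,"wy": 0,"wz": 0},{"tx": 0,"ty": 0,"tz": -5,"wx": 0,"wy": 0,"wz": 0},{"tx": 0,"ty": 0,"tz": -5,"wx": 0,"wy": 0,"wz": 0}], "hand": 0.2}}

```text
time_s: 22.05
tcp_pos: [0.5857, -0.1708, 0.1888]
ee_rot: [-0.335, 0.659, -0.527, -0.419]
ft_force: [1.0, -0.2, -0.6]
opening: 0.803
grasp_force: 0.0
```

```bash
cat > edges.py <<'E'
from rest import *
import sys
# find plate lean in vice: project model with lean angle & offset in y into scene/side, score edges
def model(c0,lean,dx):
    # bottom at z=.05, lean about VX ; c0 = y offset at bottom
    up=np.array([0,0,1])*np.cos(lean)+VY*np.sin(lean); n=np.cross(VX,up) 
    b=np.array([VS[0],VS[1],.05])+VY*c0+VX*dx
    return b,up,n
E
python3 - <<'E'
from rest import *
p,Rm,o=tcp(); print(p,o["joint_pos"],o["opening"])
s=snap("scene");d=snap("side");w=snap("wrist")
for n,i in(("scene",s),("side",d),("wrist",w)):
    cv2.imwrite(f"pics/v_{n}.png",cv2.cvtColor(i,cv2.COLOR_RGB2BGR))
    for t in("drawplate_eye","drawplate_center"):
        print(n,t,[(np.round(q["pixel"]),round(q["p"],2)) for q in r.search_frame(n,t)][:5])
    for L in(-9,0,9):
        a=np.radians(L); c=np.array([VS[0],VS[1],.05])+.133*(np.array([0,0,1])*np.cos(a)+VY*np.sin(a)); print(L,"eye proj",np.round(proj(n,c)), "ctr",np.round(proj(n,np.array([VS[0],VS[1],.05])+.075*(np.array([0,0,1])*np.cos(a)+VY*np.sin(a)))))
E
```

```text
[ 0.586 -0.171  0.189] [-0.725  1.017  0.782  0.741  2.239  2.384] 0.8029933989212702
scene drawplate_eye [(array([232., 348.]), 0.92), (array([309., 438.]), 0.84), (array([212., 237.]), 0.8), (array([210., 392.]), 0.8), (array([263., 410.]), 0.73)]
scene drawplate_center [(array([226., 353.]), 0.72), (array([210., 238.]), 0.68), (array([311., 437.]), 0.6), (array([214., 394.]), 0.55)]
-9 eye proj [197. 230.] ctr [214. 234.]
0 eye proj [198. 237.] ctr [214. 238.]
9 eye proj [199. 244.] ctr [215. 242.]
side drawplate_eye [(array([204., 314.]), 0.96), (array([222., 199.]), 0.79)]
side drawplate_center [(array([225., 203.]), 0.96), (array([206., 318.]), 0.64)]
-9 eye proj [194. 322.] ctr [210. 318.]
0 eye proj [191. 316.] ctr [208. 315.]
9 eye proj [190. 310.] ctr [207. 312.]
wrist drawplate_eye [(array([204., 282.]), 0.81), (array([167., 340.]), 0.72), (array([182., 374.]), 0.56), (array([186., 236.]), 0.48)]
wrist drawplate_center [(array([200., 281.]), 0.77), (array([167., 342.]), 0.62), (array([184., 235.]), 0.43)]
-9 eye proj [241. 278.] ctr [183. 278.]
0 eye proj [243. 278.] ctr [186. 278.]
9 eye proj [242. 278.] ctr [187. 278.]
```

```bash
python3 - <<'E'
from rest import *
for n,ref in(("scene","a.png"),("side","b.png")):
    i=cv2.imread(f"pics/v_{n}.png").astype(int); a=cv2.imread("pics/"+ref).astype(int)
    ch=np.abs(i-a).sum(2)>40; sat=i.max(2)-i.min(2); m=ch&(sat<45)&(i.mean(2)>70)
    r0,r1,c0,c1=(172,232,222,256) if n=="scene" else (172,225,296,335)
    print(n)
    for rr in range(r0,r1,3):
        print(rr,"".join("#" if m[rr,c] else ("." if ch[rr,c] else " ") for c in range(c0,c1)))
    for L in(-6,0,6):
        al=np.radians(L);up=np.array([0,0,1])*np.cos(al)+VY*np.sin(al);nn=VY*np.cos(al)-np.array([0,0,1])*np.sin(al);b=np.array([VS[0],VS[1],.05])
        print(L,[tuple(np.round(proj(n,b+h*up+x*VX+y*nn),0).astype(int).tolist()) for h in(.15,.06) for x in(-.022,.022) for y in(-.005,.005)])
E
```

```text
scene
172 ..................................
175 ..................................
178 ..................................
181 ..................................
184 .....          ...................
187                  .................
190              ..###................
193             ..####.   ............
196            .######..              
199            .#######..           . 
202            .#######..             
205            ..######..    .        
208             .######.              
211             .######..             
214             ..######..##  .      #
217              .############........
220         .    ##############    ###
223             ################      
226 . .....#    ### ###########   ####
229 .......        ## ## ####    # ...
-6 [(188, 231), (188, 235), (196, 227), (196, 231), (214, 237), (214, 240), (222, 233), (222, 236)]
0 [(189, 237), (189, 240), (197, 233), (197, 236), (214, 239), (214, 242), (222, 235), (222, 238)]
6 [(189, 242), (190, 245), (197, 238), (198, 242), (214, 241), (214, 244), (222, 237), (223, 240)]
side
172        
[... 378 characters left out ...]
      
199               .#########.              
202              ..#########.              
205              ..#########.              
208              .##########.              
211              ..#########.              
214             ..##########.              
217         ..########## #     #           
220           #############                
223             #####                      
-6 [(191, 318), (190, 315), (186, 326), (184, 323), (217, 314), (215, 311), (211, 322), (210, 319)]
0 [(189, 313), (188, 310), (184, 322), (183, 319), (216, 312), (215, 309), (210, 320), (209, 318)]
6 [(188, 309), (187, 306), (182, 317), (182, 314), (215, 310), (214, 308), (209, 319), (209, 316)]
```

The masks fit the upright model: lean is about 0°, with a +1 mm offset in y. Now I swing around to regrip from the marked side, 30° down, 13 mm below centre.

```bash
cat > regrip.py <<'E'
from rest import *
VX/=np.linalg.norm(VX);VY=np.array([-VX[1],VX[0],0])
q=np.array([*(VS+VY*.001)[:2],.112]); H=np.degrees(np.arctan2(-VY[1],-VY[0])); T2=tool(H,30,'d')
E
python3 - <<'E'
from regrip import *
p,Rm,o=tcp(); print(H)
P=np.array([.48,.02,.32])
W=[((.58,-.18,.28),tool(VYAW,45,'d')),(P,tool(VYAW,80,'d'))]+[(P,tool(VYAW+a,80,'d')) for a in(60,120,180)]
W+=[(q-T2[:,2]*.12+[0,0,.05],tool(H,50,'d')),(q-T2[:,2]*.10,T2)]
print(W[-1][0])
plan(W,wmax=10)
E
```

```text
-77.28466301110524
[0.543 0.022 0.162]
--
{"tx": -2.65, "ty": 0.27, "tz": -1.62, "wx": 0.0, "wy": 6.7, "wz": -0.0},{"tx": -2.44, "ty": 0.27, "tz": -1.92, "wx": 0.0, "wy": 6.7, "wz": -0.0},{"tx": -2.2, "ty": 0.27, "tz": -2.19, "wx": 0.0, "wy": 6.7, "wz": -0.0},{"tx": -3.64, "ty": 1.07, "tz": 2.5, "wx": 0.0, "wy": 7.0, "wz": 0.0},{"tx": -3.91, "ty": 1.07, "tz": 2.04, "wx": 0.0, "wy": 7.0, "wz": 0.0},{"tx": -4.13, "ty": 1.07, "tz": 1.55, "wx": 0.0, "wy": 7.0, "wz": 0.0},{"tx": -4.29, "ty": 1.07, "tz": 1.04, "wx": 0.0, "wy": 7.0, "wz": 0.0},{"tx": -4.39, "ty": 1.07, "tz": 0.5, "wx": 0.0, "wy": 7.0, "wz": 0.0},--
{"tx": 0.0, "ty": 0.0, "tz": 0.0, "wx": -1.7, "wy": 0.0, "wz": -9.8},{"tx": 0.0, "ty": 0.0, "tz": 0.0, "wx": -1.7, "wy": 0.0, "wz": -9.8},{"tx": 0.0, "ty": 0.0, "tz": 0.0, "wx": -1.7, "wy": 0.0, "wz": -9.8},{"tx": 0.0, "ty": 0.0, "tz": 0.0, "wx": -1.7, "wy": 0.0, "wz": -9.8},{"tx": 0.0, "ty": 0.0, "tz": 0.0, "wx": -1.7, "wy": 0.0, "wz": -9.8},{"tx": 0.0, "ty": 0.0, "tz": 0.0, "wx": -1.7, "wy": 0.0, "wz": -9.8},{"tx": 0.0, "ty": 0.0, "tz": 0.0, "wx": -1.5, "wy": 0.0, "wz": -8.4},{
[... 639 characters left out ...]
ty": 0.0, "tz": 0.0, "wx": -1.5, "wy": 0.0, "wz": -8.4},{"tx": 0.0, "ty": 0.0, "tz": 0.0, "wx": -1.5, "wy": 0.0, "wz": -8.4},{"tx": 0.0, "ty": 0.0, "tz": 0.0, "wx": -1.5, "wy": 0.0, "wz": -8.4},{"tx": 0.0, "ty": 0.0, "tz": 0.0, "wx": -1.5, "wy": 0.0, "wz": -8.4},{"tx": 0.76, "ty": 2.06, "tz": 3.18, "wx": -0.0, "wy": -10.0, "wz": -0.0},{"tx": 1.3, "ty": 2.06, "tz": 3.0, "wx": -0.0, "wy": -10.0, "wz": -0.0},{"tx": 1.8, "ty": 2.06, "tz": 2.73, "wx": -0.0, "wy": -10.0, "wz": -0.0},{"tx": 0.84, "ty": 0.0, "tz": 1.9, "wx": -0.0, "wy": -6.7, "wz": -0.0},--
{"tx": 1.06, "ty": 0.0, "tz": 1.79, "wx": -0.0, "wy": -6.7, "wz": -0.0},{"tx": 1.26, "ty": 0.0, "tz": 1.66, "wx": -0.0, "wy": -6.7, "wz": -0.0},
```

Request:
{"op": "jog_arm", "data": {"commands": [{"tx": -2.65,"ty": 0.25,"tz": -1.6,"wx": 0,"wy": 6.7,"wz": 0},{"tx": -2.45,"ty": 0.25,"tz": -1.9,"wx": 0,"wy": 6.7,"wz": 0},{"tx": -2.2,"ty": 0.25,"tz": -2.2,"wx": 0,"wy": 6.7,"wz": 0},{"tx": -3.65,"ty": 1.05,"tz": 2.5,"wx": 0,"wy": 7,"wz": 0},{"tx": -3.9,"ty": 1.05,"tz": 2.05,"wx": 0,"wy": 7,"wz": 0},{"tx": -4.15,"ty": 1.05,"tz": 1.55,"wx": 0,"wy": 7,"wz": 0},{"tx": -4.3,"ty": 1.05,"tz": 1.05,"wx": 0,"wy": 7,"wz": 0},{"tx": -4.4,"ty": 1.05,"tz": 0.5,"wx": 0,"wy": 7,"wz": 0}]}}

```text
time_s: 23.5
tcp_pos: [0.4806, 0.0221, 0.3202]
ee_rot: [-0.053, 0.778, -0.623, -0.065]
ft_force: [0.3, 0.4, 0.6]
opening: 0.797
grasp_force: 0.0
```

Request:
{"op": "jog_arm", "data": {"commands": [{"tx": 0,"ty": 0,"tz": 0,"wx": -1.7,"wy": 0,"wz": -9.8},{"tx": 0,"ty": 0,"tz": 0,"wx": -1.7,"wy": 0,"wz": -9.8},{"tx": 0,"ty": 0,"tz": 0,"wx": -1.7,"wy": 0,"wz": -9.8},{"tx": 0,"ty": 0,"tz": 0,"wx": -1.7,"wy": 0,"wz": -9.8},{"tx": 0,"ty": 0,"tz": 0,"wx": -1.7,"wy": 0,"wz": -9.8},{"tx": 0,"ty": 0,"tz": 0,"wx": -1.7,"wy": 0,"wz": -9.8},{"tx": 0,"ty": 0,"tz": 0,"wx": -1.7,"wy": 0,"wz": -9.8},{"tx": 0,"ty": 0,"tz": 0,"wx": -1.7,"wy": 0,"wz": -9.8}]}}

```text
time_s: 24.5
tcp_pos: [0.4815, 0.021, 0.3195]
ee_rot: [0.002, 0.996, 0.022, -0.086]
ft_force: [0.3, 0.1, 0.1]
opening: 0.803
grasp_force: 0.0
```

Request:
{"op": "jog_arm", "data": {"commands": [{"tx": 0,"ty": 0,"tz": 0,"wx": -1.7,"wy": 0,"wz": -9.8},{"tx": 0,"ty": 0,"tz": 0,"wx": -1.7,"wy": 0,"wz": -9.8},{"tx": 0,"ty": 0,"tz": 0,"wx": -1.7,"wy": 0,"wz": -9.8},{"tx": 0,"ty": 0,"tz": 0,"wx": -1.7,"wy": 0,"wz": -9.8},{"tx": 0,"ty": 0,"tz": 0,"wx": -1.7,"wy": 0,"wz": -9.8},{"tx": 0,"ty": 0,"tz": 0,"wx": -1.7,"wy": 0,"wz": -9.8},{"tx": 0,"ty": 0,"tz": 0,"wx": -1.7,"wy": 0,"wz": -9.8},{"tx": 0,"ty": 0,"tz": 0,"wx": -1.7,"wy": 0,"wz": -9.8}]}}

```text
time_s: 25.5
tcp_pos: [0.4814, 0.0211, 0.3195]
ee_rot: [0.056, 0.751, 0.655, -0.065]
ft_force: [-0.4, -0.2, 0.8]
opening: 0.8
grasp_force: 0.0
```

```bash
python3 - <<'E'
from regrip import *
p,Rm,o=tcp(); print(p,o["joint_pos"],np.degrees(np.arctan2(Rm[1,2],Rm[0,2])))
W=[(q-T2[:,2]*.12+[0,0,.05],tool(H,50,'d')),(q-T2[:,2]*.10,T2)]
plan(W,wmax=10)
E
```

```text
[0.481 0.021 0.32 ] [-0.102  0.187  1.398 -0.171  1.564  0.037] -98.14747999077679
--
{"tx": 1.06, "ty": 1.36, "tz": 2.29, "wx": -2.2, "wy": -7.5, "wz": -4.7},{"tx": 1.24, "ty": 1.37, "tz": 2.19, "wx": -2.2, "wy": -7.5, "wz": -4.7},{"tx": 1.4, "ty": 1.4, "tz": 2.07, "wx": -2.2, "wy": -7.5, "wz": -4.7},{"tx": 1.54, "ty": 1.44, "tz": 1.94, "wx": -2.2, "wy": -7.5, "wz": -4.7},{"tx": 0.84, "ty": 0.0, "tz": 1.9, "wx": -0.0, "wy": -6.7, "wz": -0.0},{"tx": 1.06, "ty": 0.0, "tz": 1.79, "wx": -0.0, "wy": -6.7, "wz": -0.0},{"tx": 1.26, "ty": 0.0, "tz": 1.66, "wx": -0.0, "wy": -6.7, "wz": -0.0},
```

Request:
{"op": "jog_arm", "data": {"commands": [{"tx": 1.05,"ty": 1.35,"tz": 2.3,"wx": -2.2,"wy": -7.5,"wz": -4.7},{"tx": 1.25,"ty": 1.35,"tz": 2.2,"wx": -2.2,"wy": -7.5,"wz": -4.7},{"tx": 1.4,"ty": 1.4,"tz": 2.05,"wx": -2.2,"wy": -7.5,"wz": -4.7},{"tx": 1.55,"ty": 1.45,"tz": 1.95,"wx": -2.2,"wy": -7.5,"wz": -4.7},{"tx": 0.85,"ty": 0,"tz": 1.9,"wx": 0,"wy": -6.7,"wz": 0},{"tx": 1.05,"ty": 0,"tz": 1.8,"wx": 0,"wy": -6.7,"wz": 0},{"tx": 1.25,"ty": 0,"tz": 1.65,"wx": 0,"wy": -6.7,"wz": 0},{"tx": 0,"ty": 0,"tz": 0,"wx": 0,"wy": 0,"wz": 0}]}}

```text
time_s: 26.5
tcp_pos: [0.5417, 0.0219, 0.1597]
ee_rot: [0.389, 0.541, 0.675, -0.316]
ft_force: [0.9, 0.1, 0.3]
opening: 0.799
grasp_force: 0.0
```

```bash
python3 - <<'E'
from regrip import *
p,Rm,o=tcp(); print(p,"j",o["joint_pos"])
w=snap("wrist","v2.png")
print([(np.round(a["pixel"]),round(a["p"],2)) for a in r.search_frame("wrist","drawplate_eye")][:3],"pred",proj("wrist",[q[0],q[1],.183]))
g=w.astype(int); sat=g.max(2)-g.min(2)
b=np.array([q[0],q[1],.05])
print("pred edges",[(np.round(proj("wrist",b+[0,0,h]+x*VX)),h) for h in(.14,.11) for x in(-.022,.022)])
for h in(.195,.183,.165,.14):
    rr,cc=proj("wrist",b+[0,0,h-.05]+.005*VY); rr=int(rr)
    print(h,rr,round(cc),"".join("#" if (sat[rr,c]<40 and g[rr,c].mean()>90) else "." for c in range(int(cc)-70,int(cc)+71)))
plan([(q-.03*T2[:,2],T2),(q+.031*T2[:,2],T2)],vmax=3)
E
```

```text
[0.542 0.022 0.16 ] j [ 0.263  0.595  1.619 -1.116  1.305  0.588]
[(array([239., 282.]), 0.81)] pred (np.float64(277.5758956867817), np.float64(278.7992252786074))
pred edges [(array([286., 254.]), 0.14), (array([286., 303.]), 0.14), (array([252., 255.]), 0.11), (array([252., 303.]), 0.11)]
0.195 291 279 ........................########...#####.......###############################################################################...............
0.183 277 279 .......#################################.......###############################################################################...............
0.165 257 279 .......##################################.......#######..##############################################################################......
0.14 229 279 ..######################..........########.......######...######...####..#######.#.####..###############################################.....
--
{"tx": 0.05, "ty": 0.0, "tz": 2.33, "wx": -0.1, "wy": 0.0, "wz": -0.1},{"tx": 0.05, "ty": -0.0, "tz": 2.33, "wx": -0.1, "wy": 0.0, "wz": -0.1},{"tx": 0.05, "ty": -0.01, "tz": 2.33, "wx": -0.1, "wy": 0.0, "wz": -0.1},{"tx": 0.0, "ty": -0.0, "tz": 2.03, "wx": 0.0, "wy": 0.0, "wz": 0.0},{"tx": 0.0, "ty": -0.0, "tz": 2.03, "wx": 0.0, "wy": 0.0, "wz": 0.0},{"tx": 0.0, "ty": -0.0, "tz": 2.03, "wx": 0.0, "wy": 0.0, "wz": 0.0},
```

Request:
{"op": "jog_arm", "data": {"commands": [{"tx": 0.05,"ty": 0,"tz": 2.3,"wx": 0,"wy": 0,"wz": 0},{"tx": 0.05,"ty": 0,"tz": 2.3,"wx": 0,"wy": 0,"wz": 0},{"tx": 0.05,"ty": 0,"tz": 2.3,"wx": 0,"wy": 0,"wz": 0},{"tx": 0,"ty": 0,"tz": 2.0,"wx": 0,"wy": 0,"wz": 0},{"tx": 0,"ty": 0,"tz": 2.0,"wx": 0,"wy": 0,"wz": 0},{"tx": 0,"ty": 0,"tz": 2.0,"wx": 0,"wy": 0,"wz": 0},{"tx": 0,"ty": 0,"tz": 0,"wx": 0,"wy": 0,"wz": 0}]}}

```text
time_s: 27.48
tcp_pos: [0.5707, -0.0775, 0.1028]
ee_rot: [0.378, 0.55, 0.674, -0.316]
ft_force: [-0.4, 0.2, -0.2]
opening: 0.801
grasp_force: 0.0
```

Request:
{"op": "jog_arm", "data": {"commands": [{"tx": 0,"ty": 0,"tz": 0,"wx": 0,"wy": 0,"wz": 0},{"tx": 0,"ty": 0,"tz": 0,"wx": 0,"wy": 0,"wz": 0},{"tx": 0,"ty": 0,"tz": 0,"wx": 0,"wy": 0,"wz": 0},{"tx": 0,"ty": 0,"tz": 0,"wx": 0,"wy": 0,"wz": 0},{"tx": 0,"ty": 0,"tz": 0,"wx": 0,"wy": 0,"wz": 0},{"tx": 0,"ty": 0,"tz": 0,"wx": 0,"wy": 0,"wz": 0}], "hand": 0.6, "squeeze": 55}}

```text
time_s: 28.22
tcp_pos: [0.5703, -0.0765, 0.103]
ee_rot: [0.379, 0.55, 0.675, -0.315]
ft_force: [-2.2, 3.1, 1.6]
opening: 0.405
grasp_force: 4.6
```

```bash
cat > meas.py <<'E'
from regrip import *
E
python3 - <<'E'
from regrip import *
p,Rm,o=tcp(); print(p,o["opening"],o["grasp_force"],o["ft_force"],"target",q+.031*T2[:,2],"lat",Rm[:,1]@(p-q), "j",o["joint_pos"])
# plate in tool: axes x up, z=-VY, y=-VX ; lateral centred by grip
Rp=R.from_matrix(np.column_stack([[0,0,1],-VX,-VY])).as_matrix()
c=np.array([q[0],q[1],.125]); pt=Rm.T@(c-p); print(pt); pt[1]=0.
save(pt2=pt,Rt2=Rm.T@Rp)
plan([(p+[0,0,.13],Rm)],vmax=3)
E
```

```text
[ 0.57  -0.077  0.103] 0.4048157417955464 4.586026460801804 [-2.201  3.149  1.585] target [ 0.568 -0.088  0.097] lat 0.00561415117359743 j [ 0.069  0.672  1.658 -1.232  1.126  0.636]
[-0.011 -0.006 -0.025]
--
{"tx": -2.23, "ty": -0.02, "tz": -1.34, "wx": 0.0, "wy": 0.0, "wz": 0.0},{"tx": -2.23, "ty": -0.02, "tz": -1.34, "wx": 0.0, "wy": 0.0, "wz": 0.0},{"tx": -2.23, "ty": -0.02, "tz": -1.34, "wx": 0.0, "wy": 0.0, "wz": 0.0},{"tx": -2.23, "ty": -0.02, "tz": -1.34, "wx": 0.0, "wy": 0.0, "wz": 0.0},{"tx": -2.23, "ty": -0.02, "tz": -1.34, "wx": 0.0, "wy": 0.0, "wz": 0.0},
```

Joint 4 reached its limit (-1.23), so the tool stopped short and the fingers closed in front of the plate. I'll open, back off, and check the plate is still standing. Then I'll redo it at about 38° down and deeper.

Request:
{"op": "jog_arm", "data": {"commands": [{"tx": 0,"ty": 0,"tz": 0,"wx": 0,"wy": 0,"wz": 0},{"tx": 0,"ty": 0,"tz": 0,"wx": 0,"wy": 0,"wz": 0},{"tx": 0,"ty": 0,"tz": -1.5,"wx": 0,"wy": 0,"wz": 0},{"tx": 0,"ty": 0,"tz": -3,"wx": 0,"wy": 0,"wz": 0},{"tx": 0,"ty": 0,"tz": -3,"wx": 0,"wy": 0,"wz": 0},{"tx": 0,"ty": 0,"tz": -2,"wx": 0,"wy": 0,"wz": 0}], "hand": 0.2}}

```text
time_s: 28.98
tcp_pos: [0.5546, 0.0049, 0.1529]
ee_rot: [0.379, 0.549, 0.675, -0.315]
ft_force: [0.4, -0.0, 0.1]
opening: 0.8
grasp_force: 0.0
```

```bash
python3 - <<'E'
from regrip import *
p,Rm,o=tcp(); print(p,"j",o["joint_pos"])
for d in(34,38,42,46): print(d,[np.degrees(euler(tool(H,d,'d'),np.radians(j),np.radians(f))).round() for j in(0,5,10) for f in(125,135)])
for n,ref in(("scene","a.png"),("side","b.png")):
    i=cv2.cvtColor(snap(n),cv2.COLOR_RGB2BGR).astype(int); a=cv2.imread("pics/"+ref).astype(int)
    ch=np.abs(i-a).sum(2)>40; sat=i.max(2)-i.min(2); m=ch&(sat<45)&(i.mean(2)>70)
    r0,r1,c0,c1=(178,222,215,262) if n=="scene" else (172,222,290,335)
    print(n)
    for rr in range(r0,r1,3):
        print(rr,"".join("#" if m[rr,c] else ("." if ch[rr,c] else " ") for c in range(c0,c1)))
E
```

```text
[0.555 0.005 0.153] j [ 0.222  0.612  1.595 -1.108  1.28   0.565]
34 [array([-66.,  62.,  25.]), array([288.,  58.,  36.]), array([-64.,  66.,  27.]), array([-69.,  62.,  37.]), array([-62.,  69.,  29.]), array([-66.,  65.,  39.])]
38 [array([-62.,  60.,  23.]), array([-68.,  56.,  34.]), array([-60.,  64.,  25.]), array([-65.,  59.,  35.]), array([-58.,  67.,  28.]), array([-63.,  63.,  37.])]
42 [array([-58.,  59.,  21.]), array([-64.,  54.,  31.]), array([-56.,  62.,  23.]), array([-61.,  57.,  33.]), array([-55.,  66.,  26.]), array([-59.,  60.,  35.])]
46 [array([-53.,  57.,  19.]), array([-59.,  52.,  29.]), array([-52.,  61.,  21.]), array([-57.,  55.,  31.]), array([-51.,  64.,  24.]), array([-55.,  58.,  33.])]
scene
178                                                
181                                                
184                                                
187                                                
190                   .###.                        
193                 ..####.                        
196                .#######.                       

[... 554 characters left out ...]
                
181     ........                                 
184        ....                 ..####.          
187                         ..#######.           
190                        .#########.           
193                        .##########           
196                       ..########.            
199                       .#########.            
202                      ..########.             
205                      ..########.             
208                      .########..             
211                      .########.              
214                    .####### ###              
217                .#########                    
220         .        ############
```

The plate still stands, now leaning about 3–4° toward -y. I'll regrip at 39° down, deeper.

```bash
sed -i "s/VY\*.001)\[:2\],.112/VY*-.001)[:2],.118/; s/tool(H,30/tool(H,39/" regrip.py; python3 - <<'E'
from regrip import *
p,Rm,o=tcp()
plan([(q-.05*T2[:,2],T2),(q+.037*T2[:,2],T2)],vmax=2)
E
```

```text
--
{"tx": -0.62, "ty": -0.38, "tz": 1.38, "wx": -0.6, "wy": 4.0, "wz": -0.2},{"tx": -0.72, "ty": -0.39, "tz": 1.33, "wx": -0.6, "wy": 4.0, "wz": -0.2},{"tx": 0.0, "ty": -0.0, "tz": 1.74, "wx": 0.0, "wy": 0.0, "wz": 0.0},{"tx": 0.0, "ty": -0.0, "tz": 1.74, "wx": 0.0, "wy": 0.0, "wz": 0.0},{"tx": 0.0, "ty": -0.0, "tz": 1.74, "wx": 0.0, "wy": 0.0, "wz": 0.0},{"tx": 0.0, "ty": -0.0, "tz": 1.74, "wx": 0.0, "wy": 0.0, "wz": 0.0},{"tx": 0.0, "ty": -0.0, "tz": 1.74, "wx": 0.0, "wy": 0.0, "wz": 0.0},
```

Request:
{"op": "jog_arm", "data": {"commands": [{"tx": -0.6,"ty": -0.4,"tz": 1.4,"wx": -0.6,"wy": 4,"wz": -0.2},{"tx": -0.7,"ty": -0.4,"tz": 1.3,"wx": -0.6,"wy": 4,"wz": -0.2},{"tx": 0,"ty": 0,"tz": 1.75,"wx": 0,"wy": 0,"wz": 0},{"tx": 0,"ty": 0,"tz": 1.75,"wx": 0,"wy": 0,"wz": 0},{"tx": 0,"ty": 0,"tz": 1.75,"wx": 0,"wy": 0,"wz": 0},{"tx": 0,"ty": 0,"tz": 1.75,"wx": 0,"wy": 0,"wz": 0},{"tx": 0,"ty": 0,"tz": 1.7,"wx": 0,"wy": 0,"wz": 0},{"tx": 0,"ty": 0,"tz": 0,"wx": 0,"wy": 0,"wz": 0}]}}

```text
time_s: 30.08
tcp_pos: [0.5671, -0.0945, 0.0924]
ee_rot: [0.335, 0.564, 0.704, -0.271]
ft_force: [-1.2, 0.8, 0.6]
opening: 0.799
grasp_force: 0.0
```

```bash
python3 - <<'E'
from regrip import *
p,Rm,o=tcp(); print(p,"j",o["joint_pos"],o["ft_force"],"goal",q+.037*T2[:,2]); plan([(q+.037*T2[:,2],T2)],vmax=2)
E
```

```text
[ 0.567 -0.094  0.092] j [-0.007  0.615  1.693 -1.138  0.989  0.521] [-1.214  0.826  0.581] goal [ 0.569 -0.092  0.095]
--
{"tx": -0.05, "ty": 0.19, "tz": -0.3, "wx": -0.3, "wy": 0.0, "wz": 0.1},
```

Request:
{"op": "jog_arm", "data": {"commands": [{"tx": 0,"ty": 0.2,"tz": -0.1,"wx": -0.3,"wy": 0,"wz": 0},{"tx": 0,"ty": 0,"tz": 0,"wx": 0,"wy": 0,"wz": 0},{"tx": 0,"ty": 0,"tz": 0,"wx": 0,"wy": 0,"wz": 0},{"tx": 0,"ty": 0,"tz": 0,"wx": 0,"wy": 0,"wz": 0},{"tx": 0,"ty": 0,"tz": 0,"wx": 0,"wy": 0,"wz": 0},{"tx": 0,"ty": 0,"tz": 0,"wx": 0,"wy": 0,"wz": 0}], "hand": 0.6, "squeeze": 55}}

```text
time_s: 30.82
tcp_pos: [0.5693, -0.0922, 0.0944]
ee_rot: [0.337, 0.563, 0.705, -0.269]
ft_force: [-2.1, 4.8, 5.4]
opening: 0.493
grasp_force: 55.0
```

Gripped: 43 mm opening at 55 N. Lifting.

```bash
python3 - <<'E'
from regrip import *
p,Rm,o=tcp(); print(o["opening"],o["grasp_force"],o["ft_force"]); plan([(p+[0,0,.12],Rm)],vmax=2)
E
```

```text
0.49327954166789184 54.97818119823933 [-2.08   4.843  5.432]
--
{"tx": -1.56, "ty": 0.0, "tz": -1.26, "wx": 0.0, "wy": 0.0, "wz": 0.0},{"tx": -1.56, "ty": 0.0, "tz": -1.26, "wx": 0.0, "wy": 0.0, "wz": 0.0},{"tx": -1.56, "ty": 0.0, "tz": -1.26, "wx": 0.0, "wy": 0.0, "wz": 0.0},{"tx": -1.56, "ty": 0.0, "tz": -1.26, "wx": 0.0, "wy": 0.0, "wz": 0.0},{"tx": -1.56, "ty": 0.0, "tz": -1.26, "wx": 0.0, "wy": 0.0, "wz": 0.0},{"tx": -1.56, "ty": 0.0, "tz": -1.26, "wx": 0.0, "wy": 0.0, "wz": 0.0},
```

Request:
{"op": "jog_arm", "data": {"commands": [{"tx": -1.55,"ty": 0,"tz": -1.25,"wx": 0,"wy": 0,"wz": 0},{"tx": -1.55,"ty": 0,"tz": -1.25,"wx": 0,"wy": 0,"wz": 0},{"tx": -1.55,"ty": 0,"tz": -1.25,"wx": 0,"wy": 0,"wz": 0},{"tx": -1.55,"ty": 0,"tz": -1.25,"wx": 0,"wy": 0,"wz": 0},{"tx": -1.55,"ty": 0,"tz": -1.25,"wx": 0,"wy": 0,"wz": 0},{"tx": -1.55,"ty": 0,"tz": -1.25,"wx": 0,"wy": 0,"wz": 0},{"tx": 0,"ty": 0,"tz": 0,"wx": 0,"wy": 0,"wz": 0}]}}

```text
time_s: 31.7
tcp_pos: [0.5693, -0.0925, 0.2136]
ee_rot: [0.337, 0.563, 0.705, -0.268]
ft_force: [-0.0, 0.0, -5.2]
opening: 0.494
grasp_force: 55.0
```

```bash
python3 - <<'E'
from regrip import *
p,Rm,o=tcp(); print(p,"j",o["joint_pos"],o["opening"],o["grasp_force"],o["ft_force"])
w=snap("wrist","w5.png")
for t in("drawplate_eye","drawplate_center"): print(t,[(np.round(a["pixel"]),round(a["p"],2)) for a in r.search_frame("wrist",t)][:3])
# tool-frame prediction: plate angle a relative (tool z vs plate normal), plate point on axis k
def pl(k,x2,a):  # plate midpoint on tool axis at -k, at plate coordinate x2 ; a = angle of plate up from -tool x dir
    up=-Rm[:,0]*np.cos(a)-Rm[:,2]*np.sin(a); b=p-k*Rm[:,2]; c=b-x2*up; n=np.cross(Rm[:,1],up); return c,up,n
for a in(33,36,39,42):
    c,up,n=pl(.037,-.007,np.radians(a)); 
    f=c+.005*(n if n@Rm[:,2]<0 else -n)
    print(a,"eye",np.round(proj("wrist",f+.058*up)),"top",np.round(proj("wrist",f+.075*up)),"bot",np.round(proj("wrist",f-.075*up)))
g=cv2.cvtColor(w,cv2.COLOR_RGB2GRAY)
print("col profile thru centre", [int(g[rr,275:286].mean()) for rr in range(0,420,8)])
E
```

```text
[ 0.569 -0.092  0.214] j [-0.004  0.435  1.605 -1.004  1.114  0.254] 0.493627285818502 54.978237971663475 [-0.048  0.011 -5.155]
drawplate_eye [(array([260., 281.]), 0.8)]
drawplate_center [(array([259., 280.]), 0.83)]
33 eye [435. 279.] top [481. 279.] bot [156. 280.]
36 eye [438. 279.] top [487. 279.] bot [159. 280.]
39 eye [440. 279.] top [492. 279.] bot [161. 280.]
42 eye [442. 279.] top [497. 279.] bot [164. 280.]
col profile thru centre [117, 96, 103, 231, 228, 255, 161, 147, 154, 255, 231, 219, 224, 246, 238, 166, 243, 229, 230, 233, 149, 151, 126, 151, 122, 119, 123, 123, 124, 124, 113, 130, 139, 119, 141, 141, 134, 142, 142, 145, 53, 62, 64, 85, 147, 147, 142, 122, 103, 90, 27, 27, 26]
```

View pics/w5.png

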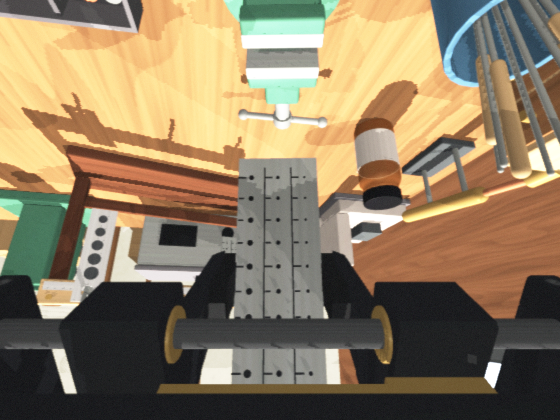

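The picture shows the plate in the grip with its marked face (ruled lines) toward the gripper. The tail edge is at row 158, cols 238–317, and the vice is now empty below. Next I fit the plate's pose in the tool from its edges.

```bash
python3 - <<'E'
from regrip import *
from scipy.optimize import least_squares
p,Rm,o=tcp(); w=cv2.imread("pics/w5.png").astype(float); g=cv2.GaussianBlur(w,(3,3),0)
L=[];Rr=[]
for rr in list(range(165,250,4))+list(range(352,382,3)):
    gr=np.abs(np.diff(g[rr],axis=0)).sum(1)
    el=238-(rr-158)*6/217; er=317+(rr-158)*13/217
    a=int(el)-6; L.append((rr,a+np.argmax(gr[a:a+13])+.5)); a=int(er)-6; Rr.append((rr,a+np.argmax(gr[a:a+13])+.5))
def rob(P):
    P=np.array(P); f=np.polyfit(P[:,0],P[:,1],1)
    for _ in range(4):
        e=np.abs(np.polyval(f,P[:,0])-P[:,1]); k=e<max(1.2,np.median(e)*1.5); f=np.polyfit(P[k,0],P[k,1],1)
    return f,k.sum(),P[k,0].max()
fl=rob(L);fr=rob(Rr); print(fl,fr)
gr=np.abs(np.diff(g[140:175,250:305].mean(1),axis=0)).sum(1); print("bottom row",140+np.argmax(gr)+.5,gr.astype(int))
br=140+np.argmax(gr)+.5
pc=lambda c,up,n,h,y:proj("wrist",c+h*up+y*.022*Rm[:,1]+.005*n)
def geo(v):
    k,x2,a,yo=v; up=-Rm[:,0]*np.cos(a)-Rm[:,2]*np.sin(a); n=np.cross(Rm[:,1],up); n=n if n@Rm[:,2]<0 else -n
    return p-k*Rm[:,2]-x2*up+yo*Rm[:,1],up,n
def res(v):
    c,up,n=geo(v); out=[pc(c,up,n,-.075,0)[0]-br]
    for h in(-.07,-.03,.03):
        for y in(-1,1):
            rr,cc=pc(c,up,n,h,y); f=min((fl[0],fr[0]),key=lambda f:abs(np.polyval(f,rr)-cc)); out.append(cc-np.polyval(f,rr))
    out.append((v[1]+.007)*1000/3) # weak prior on x2 (3 mm)
    return out
s=least_squares(res,[.037,-.007,np.radians(37),0],x_scale=[.01,.01,.1,.01]); v=s.x
print("k,x2,a,yo",v[0],v[1],np.degrees(v[2]),v[3],"res",np.round(s.fun,2))
c,up,n=geo(v); print("up",up,"c",c,"n",n)
z=-n; Rp=np.column_stack([up,np.cross(z,up),z]); save(pt2=Rm.T@(c-p),Rt2=Rm.T@Rp)
ey=c+.058*up; print("eye",ey,[ (n_,np.round(proj(n_,ey),1)) for n_ in("scene","side")])
for n_ in("scene","side"):
    snap(n_); print(n_,[(np.round(a["pixel"]),round(a["p"],2)) for a in r.search_frame(n_,"drawplate_eye")][:5])
E
```

```text
(array([ -0.035, 244.134]), np.int64(27), np.float64(379.0)) (array([  0.048, 308.165]), np.int64(30), np.float64(379.0))
bottom row 157.5 [ 0  0  0  0  0  0  0  0  0  0  0  0  0  0  0  2 33 76 64 20  1  0  0  0
  0  1  5  5  1  0  0  0  0  3]
k,x2,a,yo 0.03385128644773267 -0.008879367379515005 35.30275275292784 -0.00032564357067227633 res [-0.13  0.69  0.51  0.17  0.15 -0.77 -0.51 -0.63]
up [ 0.016 -0.063  0.998] c [ 0.563 -0.067  0.242] n [-0.221  0.973  0.065]
eye [ 0.564 -0.071  0.3  ] [('scene', array([161.2, 230.7])), ('side', array([155.5, 319.9]))]
scene [(array([229., 348.]), 0.91), (array([210., 393.]), 0.84), (array([310., 434.]), 0.8), (array([173., 234.]), 0.75)]
side [(array([172., 317.]), 0.75), (array([225., 163.]), 0.66), (array([222., 200.]), 0.6), (array([176., 221.]), 0.5)]
```

```bash
python3 - <<'E'
from regrip import *
for f,r0,r1,c0,c1 in(("a.png",140,166,138,166),("b.png",230,262,374,408)):
    i=cv2.imread("pics/"+f).astype(int); print(f,"cols",c0,c1)
    for rr in range(r0,r1):
        # symbol: w wood-like(sat high), digits gray brightness for low sat
        print(rr,"".join((str(min(9,int(i[rr,c].mean()//26))) if i[rr,c].max()-i[rr,c].min()<50 else ("Y" if i[rr,c,2]>190 else "w")) for c in range(c0,c1)))
for n in("scene","side"):
    for t in("hook_seat","hook","small_drawplate","size_template"): print(n,t,[(np.round(a["pixel"],1),round(a["p"],2)) for a in r.search_frame(n,t)][:3])
E
```

```text
a.png cols 138 166
140 22222222332223wwYYYYYYYYwwww
141 222222234333wwYYYYYYYYwwwwww
142 22222224444wYYYYYYYwwwwwwwww
143 22222234wYYYYYYYYwwwwwwwwwww
144 22222wwYYYYYYYYwwwwwwwwwww44
145 223wwYYYYYYYYwwwwwwwwww44444
146 3wwYYYYYYYwwwwwwwwwww4444444
147 YYYYYYYYwwwwwwwwww4444444444
148 YYYYYYw444wwwwwww45444444333
149 YYYYww44333www44454444433322
150 Ywwww33345554444554444332222
151 wwwww33346766655544333222222
152 wwwwww3334556766543222222222
153 wwwww33333344566542222222222
154 www4443333333334432222222222
155 w444443333332222222222222222
156 4444443333322222222222222222
157 4444443322222222222222222222
158 4444433332222222222222222222
159 44444wwww3333322222222222222
160 444wwwwwwwwwww33333332222222
161 4wwwwwwwwwwwwwwwwwwww3333222
162 wwwwwwwwwwwwwwwwwwwwwwwww332
163 wwwwwwwwwwwwwwwwwwwwwwwwwww3
164 wwwwwwwwwwwwwwwwwwwwwwwwwwww
165 wwwwwwwwwwwwwwwwwwwwwwwwwwww
b.png cols 374 408
230 wwwwwwwYYww443wwwwwwwwwwwwwwYYYYYY
231 YwwwYwYYYww44433wwwwwwwwwwwYYYYYYY
232 wwwYYYYYYww444444wwwwwwwwwYYYYYYYY
233 wwwYYYYYYww4444555566666777YYYYYYY
234 wwwYYYYYYw44445555666677777YYYYYYY
235 wwwww
[... 826 characters left out ...]
YYYYYYYYYYYYYYYYYYYYYY
257 YYYYYYYYYYYYYYYYYYYYYYYYYYYYYYYYYY
258 YYYYYYYYYYYYYYYYYYYYYYYYYYYYYYYYYw
259 YYYYYYYYYYYYYYYYYYYYYYYYYYYYYYwwww
260 YYYYYYYYYYYYYYYYYYYYYYYYYYYYwwwwwY
261 YYYYYYYYYYYYYYYYYYYYYYYYYYwwwYYYYY
scene hook_seat [(array([252.1, 159.6]), 0.49), (array([171.4, 232.6]), 0.45), (array([152.9, 149.6]), 0.38)]
scene hook [(array([151.9, 150.1]), 0.46)]
scene small_drawplate [(array([179.9, 128.7]), 0.7)]
scene size_template [(array([157.2, 178.5]), 0.51)]
side hook_seat []
side hook [(array([262.3, 423.5]), 0.58)]
side small_drawplate [(array([260.1, 355.7]), 0.36), (array([173.1, 318.3]), 0.32)]
side size_template [(array([262.1, 355.8]), 0.5), (array([171.8, 319.2]), 0.22)]
```

```bash
cat > hk.py <<'E'
from regrip import *
HS=np.array([.465,-.430,.22]); RY=np.cross([0,0,1],OUT)
Th=tool(OY-180,39,'d')
def camtool():
    p,Rm,_=tcp(); K,P=cal("wrist"); M=np.eye(4);M[:3,:3]=Rm;M[:3,3]=p; return K,np.linalg.inv(M)@P
E
python3 - <<'E'
from hk import *
K,Ct=camtool(); print(Ct)
def tcpfor(px,D,T):
    v=np.linalg.inv(K)@[px[1],px[0],1]; X=Ct@np.append(np.array([v[0],-v[1],-v[2]])*D,1); return HS-T@X[:3]
for px in((150,150),(150,410),(200,150),(200,410)):
    P=tcpfor(px,.27,Th); c=P+Th@load("pt2"); up=Th@load("Rt2")[:,0]; print(px,"tcp",P,"plate c rel seat: out",(c-HS)@OUT,"y",(c-HS)@RY,"z",c[2]-.22)
P=tcpfor((200,410),.27,Th); P2=tcpfor((200,150),.27,Th)
p,Rm,o=tcp(); print("from",p)
plan([(p+(P-p)*.4+[0,0,.03],Rm),(P,Th)],vmax=5)
E
```

```text
[[-0.001  0.95   0.313  0.081]
 [ 1.     0.001  0.001 -0.   ]
 [ 0.     0.313 -0.95  -0.17 ]
 [ 0.     0.     0.     1.   ]]
(150, 150) tcp [ 0.591 -0.413  0.323] plate c rel seat: out 0.07560906761749107 y -0.11714341884881091 z 0.1336303018424201
(150, 410) tcp [ 0.362 -0.35   0.323] plate c rel seat: out 0.07580991379272803 y 0.12082208801560611 z 0.1335015788577513
(200, 150) tcp [ 0.596 -0.398  0.281] plate c rel seat: out 0.09183314828513534 y -0.11718026548625991 z 0.09085268181330083
(200, 410) tcp [ 0.367 -0.334  0.281] plate c rel seat: out 0.09203399446037223 y 0.12078524137815708 z 0.09072395882863196
from [ 0.569 -0.092  0.214]
--
{"tx": -3.07, "ty": -3.35, "tz": 0.79, "wx": 0.0, "wy": 0.0, "wz": 0.0},{"tx": -3.07, "ty": -3.35, "tz": 0.79, "wx": 0.0, "wy": 0.0, "wz": 0.0},{"tx": -3.07, "ty": -3.35, "tz": 0.79, "wx": 0.0, "wy": 0.0, "wz": 0.0},{"tx": -2.0, "ty": -3.77, "tz": 2.06, "wx": 5.5, "wy": 0.0, "wz": 4.4},{"tx": -2.27, "ty": -3.39, "tz": 2.41, "wx": 5.5, "wy": 0.0, "wz": 4.4},{"tx": -2.52, "ty": -2.95, "tz": 2.71, "wx": 5.5, "wy": 0.0, "wz": 4.4},{"tx": -2.73, "ty": -2.48, "tz": 2.97, "wx": 5.5, "wy": 0.0, "wz": 4.4},
```

Request:
{"op": "jog_arm", "data": {"commands": [{"tx": -3.05,"ty": -3.35,"tz": 0.8,"wx": 0,"wy": 0,"wz": 0},{"tx": -3.05,"ty": -3.35,"tz": 0.8,"wx": 0,"wy": 0,"wz": 0},{"tx": -3.05,"ty": -3.35,"tz": 0.8,"wx": 0,"wy": 0,"wz": 0},{"tx": -2.0,"ty": -3.75,"tz": 2.05,"wx": 5.5,"wy": 0,"wz": 4.4},{"tx": -2.25,"ty": -3.4,"tz": 2.4,"wx": 5.5,"wy": 0,"wz": 4.4},{"tx": -2.5,"ty": -2.95,"tz": 2.7,"wx": 5.5,"wy": 0,"wz": 4.4},{"tx": -2.75,"ty": -2.5,"tz": 2.95,"wx": 5.5,"wy": 0,"wz": 4.4},{"tx": 0,"ty": 0,"tz": 0,"wx": 0,"wy": 0,"wz": 0}]}}

```text
time_s: 33.45
tcp_pos: [0.3651, -0.3351, 0.2804]
ee_rot: [0.26, 0.719, 0.546, -0.344]
ft_force: [-0.5, 0.8, -4.2]
opening: 0.491
grasp_force: 55.0
```

```bash
python3 - <<'E'
from hk import *
p,Rm,o=tcp(); print(p,"j",o["joint_pos"],o["opening"],np.degrees(np.arctan2(Rm[1,2],Rm[0,2])),np.degrees(np.arcsin(-Rm[2,2])))
snap("wrist"); p2,R2,o2=tcp(); print(p2)
w=snap("wrist","h1.png"); K,P=cal("wrist"); np.savez("h1.npz",K=K,P=P)
print("pred seat",proj("wrist",HS),"base",proj("wrist",HS-.025*OUT),"tip",proj("wrist",HS+.03*OUT+[0,0,.014]),"side hooks",[proj("wrist",HS+s*.105*RY) for s in(-1,1)])
for t in("hook_seat","hook","size_template","small_drawplate"): print(t,[(np.round(a["pixel"],1),round(a["p"],2)) for a in r.search_frame("wrist",t)][:4])
i=w.astype(int); rr0,cc0=map(int,proj("wrist",HS))
for rr in range(rr0-45,rr0+46,3):
    print(rr,"".join((str(min(9,int(i[rr,c].mean()//26))) if i[rr,c].max()-i[rr,c].min()<45 else ("Y" if i[rr,c,0]>190 else "w")) for c in range(max(0,cc0-70),min(560,cc0+70),2)))
print("cols from",max(0,cc0-70))
E
```

```text
[ 0.365 -0.335  0.28 ] j [-0.567  0.164  1.784 -0.979  1.115  0.13 ] 0.4912553172737803 -105.7328302436831 38.89338220360016
[ 0.366 -0.334  0.28 ]
pred seat (np.float64(201.1289629837616), np.float64(409.82882969095675)) base (np.float64(210.758414441575), np.float64(399.3231666843312)) tip (np.float64(202.90623212882176), np.float64(428.14908987526513)) side hooks [(np.float64(201.33713774000108), np.float64(524.3817311399373)), (np.float64(200.92072522550737), np.float64(295.2412599483192))]
hook_seat [(array([201. , 408.7]), 0.57), (array([261. , 280.7]), 0.19)]
hook [(array([204.6, 407.6]), 0.9)]
size_template [(array([121.9, 284.5]), 0.63)]
small_drawplate [(array([155.5, 505.9]), 0.76)]
156 5555410101110000001111110111101455555555555555455444444445444444444444
159 5555411000100000000101010001101456555555555555555555555544554555554454
162 6555411110010001101111111011001355555555555555555566665555555555555555
165 5555520000100011100001101101111355555556555555555555555555555555555555
168 5555521010111011111112345555555555555565555555555555555555555555555555
171 555553112334555555
[... 1241 characters left out ...]
YwwYYYwwwYY
222 YYYYYYYYYYYYYYYYYYYYYYYYYYYYYYYYYYYYYYYYYYYY99999999999999999999999999
225 9999999999999999999999999999999999999999999999999999999999999999999999
228 99999999999999999999999999999999Ywww8999999888888888888888888888888888
231 99999999999998888887YYwY8888888888888888888888888888888888888888888888
234 6YYY4wwwwwwwwwwYYw8Ywwww8888888888888888888888888888888888888888888888
237 wYYYYYYYYwwwwwYYYw87wwww8888888888888888888888888888888888888888888888
240 YYYYYYYYYwwwwwY7ww88wwww7888888888888888888888888888888888888888888888
243 888888888YwwwYY7ww78wwwwY888888888888888888888888888888888888888888888
246 888888888YwwYwY8ww78wwwww888888888888888888888888888888888888888888888
cols from 338
```

```bash
python3 - <<'E'
from hk import *
i=cv2.imread("pics/h1.png").astype(int)
print("     "+"".join(str(c//10%10) if c%10==0 else " " for c in range(385,450)))
for rr in range(184,232,2):
    print(rr,"".join("%x"%min(15,int(i[rr,c].mean()//17)) if i[rr,c].max()-i[rr,c].min()<50 else "." for c in range(385,450)))
for nm,q in (("base",-.025),("0",0),("+23",.023)):
    print(nm,np.round(proj("wrist",HS+q*OUT),1))
print("tip",proj("wrist",HS+.030*OUT+[0,0,.014]),"batten top",proj("wrist",HS-.025*OUT+[0,0,.012]),"bot",proj("wrist",HS-.025*OUT-[0,0,.024]))
E
```

```text
9         0         1         2         3         4         
184 98998889999989999999999999989998988888889888888888888888888889988
186 99999999999999998989989888888888888888888889888888888888888888888
188 88989988988888889988889988888888887666667888888888887666666555555
190 888888877788888788888888777777776655665666.......................
192 ....888777898888888889999aabbba75555556667acccccccbbbaabbbbbbbbbb
194 ccccbba97777878....899999bbba85579955566668bccccccbbbbbbbbbbbbbbb
196 ccccccba877778......99999ba8667acddb55566669bccccbcbbbbbaaababaaa
198 ccccccba87777778..99999987657acdeeed855556679bcccccbbbbbbbbbbbbbb
200 cccbbbbca7777777888899886579cdeeedccb75567889accccbabbbbbbba999ab
202 ccccccccb98877777889876789cdeeeeccccca779abcccccccccbbbbbbbbbbbbb
204 cccbaaa9978888777888778bdeeeec.........ceeeec....................
206 .........788988777668adeeeed.....................................
208 .........7799998768adeeeed9......................................
210 ..........78999877bdeeeda999.....................................
212 ..........789999989aaa999999...........................
[... 203 characters left out ...]
.................
220 .................................................................
222 .............................dd.dd.ddedeeeeeeeeeeeeeeeeeeeeeeeeee
224 eeeeeeeeeeeeeeeeeeeeeeeeeeeeeeeeeeeeeeeeeeeeeeeeeeeeeeeeeeeeeeeee
226 eeeeeeeeeeeeeeeeeeeeeeeeeeeeeeeeeeeeeeeeeeeeeeeeeeeeeeeeeeeeeeeee
228 eeeeeeeeeeeeeeeed.......adeddeeeedddddddddddddddddddddddddddddddd
230 dddddddddddddddddddcdccddddddddddddddddddddddddddddddddddddddcdcd
base [211.  398.5]
0 [201.4 408.9]
+23 [191.1 420.2]
tip (np.float64(203.26267463082544), np.float64(427.0833020986195)) batten top (np.float64(222.4229044284754), np.float64(400.1937875920064)) bot (np.float64(189.1529573572327), np.float64(395.12748738695245))
```

The hook matches the prediction to within about 1 px at its tip: riser at cols 420–428, batten at rows 190–222. The batten's slope and the hook's base both show the outward direction is at 77° rather than 74.5°. I use the refined seat and plan the threading.

```bash
cat > hang.py <<'E'
from regrip import *
import sys
a=np.radians(77.); OUT=np.array([np.cos(a),np.sin(a),0]); RY=np.cross([0,0,1],OUT); HS=np.array([.4663,-.4303,.22])
L=np.radians(2.); up=np.array([0,0,np.cos(L)])-np.sin(L)*OUT; z=-(OUT*np.cos(L)+np.array([0,0,np.sin(L)]))
Rp=np.column_stack([up,np.cross(z,up),z]); pt,Rt=load("pt2"),load("Rt2"); T=R.from_matrix(Rp@Rt.T).as_matrix()
p,Rm,o=tcp(); e=p+Rm@(pt+.058*Rt[:,0]); d=e-HS
print("eye now (out,y,z) mm",np.round([d@OUT*1e3,d@RY*1e3,d[2]*1e3],1),"j",o["joint_pos"],"f",o["ft_force"],"up",Rm@Rt[:,0],o["opening"])
W=[]
for s in sys.argv[2:]:
    x,y,zz=[float(v)/1000 for v in s.split(",")]
    W.append((HS+OUT*x+RY*y+[0,0,zz]-T@(pt+.058*Rt[:,0]),T))
print("down",np.degrees(np.arcsin(-T[2,2])),"tcp goal",W[-1][0])
plan(W,vmax=float(sys.argv[1]))
E
python3 hang.py 3.5 90,0,60 85,0,15
```

```text
eye now (out,y,z) mm [ 94.8 118.1 148.1] j [-0.561  0.164  1.785 -0.979  1.115  0.13 ] f [ 0.355 -0.662 -3.528] up [-0.014 -0.061  0.998] 0.488130577625301
down 37.302752752927844 tcp goal [ 0.48  -0.372  0.148]
--
{"tx": 1.32, "ty": 2.39, "tz": 1.13, "wx": -0.4, "wy": -0.3, "wz": -0.3},{"tx": 1.32, "ty": 2.39, "tz": 1.14, "wx": -0.4, "wy": -0.3, "wz": -0.3},{"tx": 1.32, "ty": 2.39, "tz": 1.15, "wx": -0.4, "wy": -0.3, "wz": -0.3},{"tx": 1.31, "ty": 2.39, "tz": 1.16, "wx": -0.4, "wy": -0.3, "wz": -0.3},{"tx": 1.31, "ty": 2.38, "tz": 1.17, "wx": -0.4, "wy": -0.3, "wz": -0.3},{"tx": 1.64, "ty": -0.0, "tz": 1.56, "wx": 0.0, "wy": 0.0, "wz": 0.0},{"tx": 1.64, "ty": -0.0, "tz": 1.56, "wx": 0.0, "wy": 0.0, "wz": 0.0},
```

Request:
{"op": "jog_arm", "data": {"commands": [{"tx": 1.3,"ty": 2.4,"tz": 1.15,"wx": -0.4,"wy": -0.3,"wz": -0.3},{"tx": 1.3,"ty": 2.4,"tz": 1.15,"wx": -0.4,"wy": -0.3,"wz": -0.3},{"tx": 1.3,"ty": 2.4,"tz": 1.15,"wx": -0.4,"wy": -0.3,"wz": -0.3},{"tx": 1.3,"ty": 2.4,"tz": 1.15,"wx": -0.4,"wy": -0.3,"wz": -0.3},{"tx": 1.3,"ty": 2.4,"tz": 1.15,"wx": -0.4,"wy": -0.3,"wz": -0.3},{"tx": 1.65,"ty": 0,"tz": 1.55,"wx": 0,"wy": 0,"wz": 0},{"tx": 1.65,"ty": 0,"tz": 1.55,"wx": 0,"wy": 0,"wz": 0},{"tx": 0,"ty": 0,"tz": 0,"wx": 0,"wy": 0,"wz": 0}]}}

```text
time_s: 34.75
tcp_pos: [0.4801, -0.3715, 0.1466]
ee_rot: [0.274, 0.7, 0.56, -0.347]
ft_force: [-0.1, 0.4, -3.7]
opening: 0.492
grasp_force: 55.0
```

```bash
python3 hang.py 2 55,0,8 42,0,8; python3 - <<'E'
from hang import *
E
python3 - <<'E'
import sys; sys.argv=["x","3","60,0,7"]
from hang import *
# check plate pose: tail edge row and side edges in a fresh wrist view vs model
w=snap("wrist","h2.png"); p,Rm,o=tcp(); c=p+Rm@pt; A=Rm@Rt
pr=[proj("wrist",c-.075*A[:,0]+y*A[:,1]-.005*A[:,2]) for y in(-.022,.022)]; print("tail pred",np.round(pr,1))
rr=int(pr[0][0]); g=cv2.GaussianBlur(w,(3,3),0).astype(float)
gr=np.abs(np.diff(g[rr-15:rr+16,255:300].mean(1),axis=0)).sum(1); print("tail row obs",rr-15+np.argmax(gr)+.5)
for n in("scene","side"):
    snap(n,f"h2_{n}.png"); print(n,"eye pred",np.round(proj(n,c+.058*A[:,0]),1),"corners top",[np.round(proj(n,c+.075*A[:,0]+y*A[:,1]+zz*A[:,2])).tolist() for y in(-.022,.022) for zz in(-.005,.005)])
i=cv2.imread("pics/h2_scene.png").astype(int); a0=cv2.imread("pics/a.png").astype(int)
r0,c0=map(int,proj("scene",c+.058*A[:,0]))
for rr in range(r0-16,r0+20): print(rr,"".join("%x"%min(15,int(i[rr,cc].mean()//17)) if i[rr,cc].max()-i[rr,cc].min()<50 else "." for cc in range(c0-22,c0+22)))
print("c0",c0-22)
E
```

```text
eye now (out,y,z) mm [84.7 -0.2 14. ] j [-0.507  0.568  1.61  -1.114  1.015  0.374] f [-0.095  0.361 -3.737] up [-0.004 -0.038  0.999] 0.49230884322571855
down 37.302752752927844 tcp goal [ 0.471 -0.413  0.141]
--
{"tx": -0.68, "ty": 0.0, "tz": 1.37, "wx": -0.0, "wy": -0.1, "wz": 0.2},{"tx": -0.67, "ty": 0.0, "tz": 1.37, "wx": -0.0, "wy": -0.1, "wz": 0.2},{"tx": -0.79, "ty": -0.0, "tz": 1.03, "wx": 0.0, "wy": 0.0, "wz": 0.0},
eye now (out,y,z) mm [84.7 -0.2 14. ] j [-0.507  0.568  1.61  -1.114  1.015  0.374] f [-0.095  0.361 -3.737] up [-0.004 -0.038  0.999] 0.49230884322571855
eye now (out,y,z) mm [84.7 -0.2 14. ] j [-0.507  0.568  1.61  -1.114  1.015  0.374] f [-0.095  0.361 -3.737] up [-0.004 -0.038  0.999] 0.49230884322571855
down 37.302752752927844 tcp goal [ 0.475 -0.396  0.14 ]
--
{"tx": -0.97, "ty": 0.0, "tz": 2.41, "wx": -0.0, "wy": -0.2, "wz": 0.3},
tail pred [[157.5 315.6]
 [157.6 238.8]]
tail row obs 152.5
scene eye pred [154.3 167. ] corners top [[152.0, 162.0], [152.0, 159.0], [147.0, 172.0], [147.0, 170.0]]
side eye pred [222.8 374.4] corners top [[214.0, 381.0], [216.
[... 1394 characters left out ...]
22234444322223221122
166 .........54323332222222222223344322222222121
167 ........543222332222222222222344322232222122
168 445....5332222322222222222222344222222222222
169 33444443222222322222222222222334322222222222
170 33333332222223333222222222222234323322222222
171 ..4433332222223332222222222222334..332222334
172 ......53322222222222222222222223..43222223..
173 .........42222222222222222222333332222222...
c0 145Traceback (most recent call last):
  File "<stdin>", line 1, in <module>
  File "hang.py", line 12, in <module>
    print("down",np.degrees(np.arcsin(-T[2,2])),"tcp goal",W[-1][0])
                                                           ~^^^^
IndexError: list index out of range
```

The tail edge now sits 5 px off the prediction, so the plate may have slipped about 3 mm in the grip. I'll refit its pose in the grip.

```bash
python3 - <<'E'
import sys; sys.argv=["x","3","60,0,7"]
from regrip import *
from scipy.optimize import least_squares
def edges(f):
    g=cv2.GaussianBlur(cv2.imread(f),(3,3),0).astype(float); gr=np.abs(np.diff(g[130:185,252:303].mean(1),axis=0)).sum(1)
    tails=[(130+i+.5,int(gr[i])) for i in range(1,len(gr)-1) if gr[i]>25 and gr[i]>=gr[i-1] and gr[i]>=gr[i+1]]
    o=[]
    for e0,sl in((238,-6/217),(317,13/217)):
        P=[]
        for rr in list(range(165,250,4))+list(range(352,382,3)):
            q=np.abs(np.diff(g[rr],axis=0)).sum(1); a=int(e0+(rr-158)*sl)-5; P.append((rr,a+np.argmax(q[a:a+11])+.5))
        P=np.array(P);fn=np.polyfit(P[:,0],P[:,1],1)
        for _ in range(5):
            e=np.abs(np.polyval(fn,P[:,0])-P[:,1]);k=e<max(1.,np.median(e)*1.5);fn=np.polyfit(P[k,0],P[k,1],1)
        o.append((np.round(np.polyval(fn,[160,240,370]),1),int(k.sum())))
    # first ruled line / hole rows along centre column: template shift between pics
    return tails,o
for f in("w5","h1","h2"): print(f,edges(f"pics/{f}.png"))
a=cv2.imread("pics/w5.png",0);b=cv2.imread("pics/h2.png",0);h=cv2.imread("pics/h1.png",0)
for nm,im in(("h1",h),("h2",b)):
  for rr in(180,215,355):
    t=a[rr-14:rr+15,245:312]; m=cv2.matchTemplate(im[rr-30:rr+31,239:318],t,cv2.TM_CCOEFF_NORMED); _,v,_,l=cv2.minMaxLoc(m); print(nm,rr,"dcol",l[0]-6,"drow",l[1]-16,round(v,2))
E
```

```text
w5 ([(157.5, 78), (175.5, 40), (178.5, 38)], [(array([238.5, 235.8, 231.3]), 27), (array([315.8, 319.6, 325.8]), 30)])
h1 ([(140.5, 37), (145.5, 26), (157.5, 27), (175.5, 35), (178.5, 29)], [(array([238.8, 236. , 231.3]), 29), (array([315.8, 319.7, 326.2]), 28)])
h2 ([(143.5, 71), (152.5, 82), (157.5, 48), (175.5, 34), (178.5, 31)], [(array([238.6, 235.8, 231.1]), 29), (array([316.1, 319.9, 326. ]), 22)])
h1 180 dcol 0 drow 0 0.69
h1 215 dcol 0 drow 0 0.95
h1 355 dcol 0 drow 0 0.97
h2 180 dcol 0 drow 0 0.69
h2 215 dcol 0 drow 0 0.96
h2 355 dcol 0 drow 0 0.97
```

```bash
python3 - <<'E'
import sys; sys.argv=["x","2","55,0,8","42,0,8"]
from hang import *
for n in("scene","side"):
    print(n,{k:np.round(proj(n,v),1).tolist() for k,v in dict(base=HS-.025*OUT,basetop=HS-.025*OUT+[0,0,.003],seat=HS,f23=HS+.023*OUT,f23top=HS+.023*OUT+[0,0,.003],tip=HS+.03*OUT+[0,0,.014]).items()})
p,Rm,o=tcp(); c=p+Rm@pt; A=Rm@Rt
for nm,h in(("eye",.058),("top",.075)):
    print(nm,[np.round(proj("scene",c+h*A[:,0]+s*A[:,2]),1).tolist() for s in(-.005,.005)])
E
```

```text
eye now (out,y,z) mm [84.4 -0.8 16.8] j [-0.508  0.565  1.608 -1.115  1.015  0.374] f [-0.197  0.129 -3.931] up [-0.008 -0.035  0.999] 0.49339153977771355
down 37.302752752927844 tcp goal [ 0.471 -0.413  0.141]
--
{"tx": -0.55, "ty": -0.05, "tz": 1.44, "wx": 0.1, "wy": -0.0, "wz": 0.0},{"tx": -0.54, "ty": -0.05, "tz": 1.44, "wx": 0.1, "wy": -0.0, "wz": 0.0},{"tx": -0.79, "ty": -0.0, "tz": 1.03, "wx": 0.0, "wy": 0.0, "wz": 0.0},
scene {'base': [150.2, 145.8], 'basetop': [149.4, 145.6], 'seat': [152.1, 150.7], 'f23': [153.8, 155.3], 'f23top': [153.0, 155.1], 'tip': [150.4, 155.9]}
side {'base': [250.5, 401.9], 'basetop': [249.4, 402.0], 'seat': [245.1, 395.1], 'f23': [240.3, 389.0], 'f23top': [239.3, 389.2], 'tip': [234.0, 387.8]}
eye [[154.3, 168.0], [153.6, 165.8]]
top [[149.3, 166.9], [148.7, 164.7]]
```

The plate has not slipped: the ruled-line template shift is 0, and the 152.5 row is background. The scene view agrees with the model too, with the hole's lower rim at row 159. I'll average a few readings to get the true pose, then thread.

```bash
cat > avg.py <<'E'
import sys
args=sys.argv[1:]; sys.argv=["x",args[0],*args[1:]]
import io,contextlib
with contextlib.redirect_stdout(io.StringIO()):
    from hang import *
ps=[];fs=[]
for _ in range(4):
    q,Rm,o=tcp(); ps.append(q);fs.append(o["ft_force"]); r.read_camera("wrist")
p=np.mean(ps,0); e=p+Rm@(pt+.058*Rt[:,0]); d=e-HS
print("std mm",np.std(ps,0)*1e3,"eye",np.round([d@OUT*1e3,d@RY*1e3,d[2]*1e3],1),"f",np.mean(fs,0),"j4",o["joint_pos"][3],"open",o["opening"],"t",o["time_s"])
plan(W,start=(p,Rm),vmax=float(args[0]))
E
python3 avg.py 1.5 60,0,7.5 45,0,7.5
```

```text
std mm [0.109 0.036 0.097] eye [84.3 -0.6 16.8] f [-0.036  0.104 -4.048] j4 -1.1145991638841923 open 0.48757262614167135 t 35.05
--
{"tx": -0.37, "ty": -0.04, "tz": 1.25, "wx": 0.1, "wy": -0.0, "wz": 0.0},{"tx": -0.37, "ty": -0.04, "tz": 1.25, "wx": 0.1, "wy": -0.0, "wz": 0.0},{"tx": -0.91, "ty": -0.0, "tz": 1.19, "wx": 0.0, "wy": 0.0, "wz": 0.0},
```

Request:
{"op": "jog_arm", "data": {"commands": [{"tx": -0.37,"ty": -0.04,"tz": 1.25,"wx": 0.1,"wy": 0,"wz": 0},{"tx": -0.37,"ty": -0.04,"tz": 1.25,"wx": 0.1,"wy": 0,"wz": 0},{"tx": -0.9,"ty": 0,"tz": 1.2,"wx": 0,"wy": 0,"wz": 0},{"tx": 0,"ty": 0,"tz": 0,"wx": 0,"wy": 0,"wz": 0},{"tx": 0,"ty": 0,"tz": 0,"wx": 0,"wy": 0,"wz": 0}]}}

```text
time_s: 35.72
tcp_pos: [0.4706, -0.4105, 0.1388]
ee_rot: [0.274, 0.701, 0.558, -0.348]
ft_force: [-0.8, 0.3, -3.9]
opening: 0.491
grasp_force: 55.0
```

```bash
python3 avg.py 0.8 38,0,7 32,0,7 26,0,6.5 20,0,6 14,0,6; python3 - <<'E'
import sys; sys.argv=["x","2","42,0,8"]
from hang import *
snap("scene","h3_scene.png");i=cv2.imread("pics/h3_scene.png").astype(int)
p,Rm,o=tcp(); c=p+Rm@pt; A=Rm@Rt; e=c+.058*A[:,0]; print("eye pred",proj("scene",e),"rim",[np.round(proj("scene",e-.005*A[:,2]+.011*(np.cos(t)*A[:,0]+np.sin(t)*A[:,1])),1).tolist() for t in(0,np.pi/2,np.pi,-np.pi/2)])
for rr in range(140,168): print(rr,"".join("%x"%min(15,int(i[rr,cc].mean()//17)) if i[rr,cc].max()-i[rr,cc].min()<50 else "." for cc in range(140,180)))
E
```

```text
std mm [0.112 0.141 0.022] eye [44.9  0.2  6.2] f [-0.192  0.08  -4.269] j4 -1.1451735434417005 open 0.488860233658982 t 35.875
--
{"tx": -0.5, "ty": 0.05, "tz": 0.51, "wx": -0.1, "wy": -0.1, "wz": 0.1},{"tx": -0.36, "ty": 0.0, "tz": 0.48, "wx": 0.0, "wy": 0.0, "wz": 0.0},{"tx": -0.32, "ty": 0.0, "tz": 0.51, "wx": 0.0, "wy": 0.0, "wz": 0.0},{"tx": -0.32, "ty": -0.0, "tz": 0.51, "wx": 0.0, "wy": 0.0, "wz": 0.0},{"tx": -0.36, "ty": 0.0, "tz": 0.48, "wx": 0.0, "wy": 0.0, "wz": 0.0},
eye now (out,y,z) mm [45.1  0.1  6.2] j [-0.577  0.588  1.601 -1.145  0.961  0.36 ] f [-0.523 -0.444 -4.128] up [-0.005 -0.037  0.999] 0.49060155996555177
down 37.302752752927844 tcp goal [ 0.471 -0.413  0.141]
--
{"tx": -0.34, "ty": 0.04, "tz": 0.15, "wx": -0.1, "wy": -0.1, "wz": 0.1},
eye pred (np.float64(153.7398876657444), np.float64(159.48419445142372)) rim [[151.0, 159.8], [152.8, 163.1], [157.2, 161.2], [155.3, 157.8]]
140 333334444444.................458a9667765
141 3333356555...................55688776555
142 333346677...................665699875555
143 333357....................777657.8654555
144 3
[... 374 characters left out ...]
7654444455443333332234576
153 ...5555456787655443335555543333332224566
154 .666555545555554443347755543333322224456
155 6776655544444555443479975543333322124456
156 766665444443455544469a975544333332124456
157 76665443343445555468a9755554333432224445
158 6665554333334455545676555554343322223444
159 666....544444455444444444434322222112344
160 7...........5455544333444333222211211333
161 .............555433222333222222222222233
162 ...........65433232223222222222222211223
163 ..........543222222222222333322222211112
164 ........54322222222222222344322222222112
165 ......6532222222222222222344432222221112
166 .....54322232222222222222244432222222221
167 4455542222222222222222222234432222222222
```

Request:
{"op": "jog_arm", "data": {"commands": [{"tx": -0.57,"ty": 0.03,"tz": 0.45,"wx": 0,"wy": -0.1,"wz": 0},{"tx": -0.36,"ty": 0,"tz": 0.48,"wx": 0,"wy": 0,"wz": 0},{"tx": 0,"ty": 0,"tz": 0,"wx": 0,"wy": 0,"wz": 0}]}}

```text
time_s: 36.35
tcp_pos: [0.4677, -0.4238, 0.1405]
ee_rot: [0.275, 0.701, 0.558, -0.348]
ft_force: [0.1, 0.3, -4.6]
opening: 0.494
grasp_force: 55.0
```

Request:
{"op": "jog_arm", "data": {"commands": [{"tx": -0.36,"ty": 0,"tz": 0.48,"wx": 0,"wy": 0,"wz": 0},{"tx": 0,"ty": 0,"tz": 0,"wx": 0,"wy": 0,"wz": 0}]}}

```text
time_s: 36.6
tcp_pos: [0.4664, -0.4294, 0.1404]
ee_rot: [0.275, 0.701, 0.558, -0.348]
ft_force: [1.0, 0.1, -4.7]
opening: 0.493
grasp_force: 55.0
```

```bash
python3 avg.py 0.8 20,0,7 14,0,7 14,0,-2
```

```text
std mm [0.081 0.153 0.018] eye [25.7  0.   7.8] f [ 0.233  0.253 -4.454] j4 -1.1532089215622772 open 0.4934028006001093 t 36.75
--
{"tx": -0.29, "ty": 0.04, "tz": 0.5, "wx": -0.2, "wy": -0.0, "wz": 0.1},{"tx": -0.36, "ty": 0.0, "tz": 0.48, "wx": 0.0, "wy": 0.0, "wz": 0.0},{"tx": 0.36, "ty": 0.0, "tz": 0.27, "wx": 0.0, "wy": 0.0, "wz": 0.0},{"tx": 0.36, "ty": 0.0, "tz": 0.27, "wx": 0.0, "wy": 0.0, "wz": 0.0},
```

No contact so far, so the tip is passing through the eye. Continuing inward.

Request:
{"op": "jog_arm", "data": {"commands": [{"tx": -0.3,"ty": 0,"tz": 0.5,"wx": 0,"wy": 0,"wz": 0},{"tx": 0,"ty": 0,"tz": 0,"wx": 0,"wy": 0,"wz": 0}]}}

```text
time_s: 37.05
tcp_pos: [0.4651, -0.4351, 0.1397]
ee_rot: [0.275, 0.701, 0.558, -0.348]
ft_force: [0.1, 0.7, -4.2]
opening: 0.489
grasp_force: 55.0
```

Request:
{"op": "jog_arm", "data": {"commands": [{"tx": -0.36,"ty": 0,"tz": 0.48,"wx": 0,"wy": 0,"wz": 0},{"tx": -0.12,"ty": 0,"tz": 0.16,"wx": 0,"wy": 0,"wz": 0},{"tx": 0,"ty": 0,"tz": 0,"wx": 0,"wy": 0,"wz": 0}]}}

```text
time_s: 37.42
tcp_pos: [0.4634, -0.4427, 0.1397]
ee_rot: [0.275, 0.701, 0.558, -0.348]
ft_force: [0.1, -0.3, -4.6]
opening: 0.493
grasp_force: 55.0
```

```bash
python3 avg.py 0.5 12,0,0 12,0,-5 12,0,-8
```

```text
std mm [0.063 0.093 0.011] eye [12.   0.   7.1] f [ 0.158  0.192 -4.541] j4 -1.1593858537850095 open 0.49288437580801264 t 37.575
--
{"tx": 0.28, "ty": 0.02, "tz": 0.22, "wx": -0.1, "wy": -0.0, "wz": 0.1},{"tx": 0.28, "ty": 0.02, "tz": 0.22, "wx": -0.1, "wy": -0.0, "wz": 0.1},{"tx": 0.2, "ty": 0.0, "tz": 0.15, "wx": 0.0, "wy": 0.0, "wz": 0.0},{"tx": 0.2, "ty": 0.0, "tz": 0.15, "wx": 0.0, "wy": 0.0, "wz": 0.0},{"tx": 0.24, "ty": 0.0, "tz": 0.18, "wx": 0.0, "wy": 0.0, "wz": 0.0},
```

Now I lower in steps and watch for the hook taking the weight.

Request:
{"op": "jog_arm", "data": {"commands": [{"tx": 0.28,"ty": 0,"tz": 0.22,"wx": 0,"wy": 0,"wz": 0},{"tx": 0.28,"ty": 0,"tz": 0.22,"wx": 0,"wy": 0,"wz": 0},{"tx": 0.2,"ty": 0,"tz": 0.15,"wx": 0,"wy": 0,"wz": 0},{"tx": 0,"ty": 0,"tz": 0,"wx": 0,"wy": 0,"wz": 0}]}}

```text
time_s: 38.12
tcp_pos: [0.4634, -0.4425, 0.1298]
ee_rot: [0.275, 0.701, 0.558, -0.348]
ft_force: [0.7, 0.0, -4.5]
opening: 0.493
grasp_force: 55.0
```

Request:
{"op": "jog_arm", "data": {"commands": [{"tx": 0.2,"ty": 0,"tz": 0.15,"wx": 0,"wy": 0,"wz": 0},{"tx": 0,"ty": 0,"tz": 0,"wx": 0,"wy": 0,"wz": 0}]}}

```text
time_s: 38.38
tcp_pos: [0.4634, -0.4425, 0.1274]
ee_rot: [0.275, 0.701, 0.558, -0.348]
ft_force: [0.4, 0.2, -4.1]
opening: 0.494
grasp_force: 55.0
```

Request:
{"op": "jog_arm", "data": {"commands": [{"tx": 0.16,"ty": 0,"tz": 0.12,"wx": 0,"wy": 0,"wz": 0},{"tx": 0,"ty": 0,"tz": 0,"wx": 0,"wy": 0,"wz": 0}]}}

```text
time_s: 38.62
tcp_pos: [0.4634, -0.4425, 0.1254]
ee_rot: [0.275, 0.701, 0.558, -0.348]
ft_force: [-0.9, -0.0, -4.0]
opening: 0.494
grasp_force: 55.0
```

```bash
python3 avg.py 0.5 12,0,-8 12,0,-10
```

```text
std mm [0.031 0.025 0.091] eye [12.   0.  -7.1] f [-0.062 -0.075 -4.089] j4 -1.1800245179321363 open 0.49101039614656034 t 38.775
--
{"tx": 0.07, "ty": 0.03, "tz": 0.06, "wx": -0.1, "wy": -0.0, "wz": 0.1},{"tx": 0.16, "ty": 0.0, "tz": 0.12, "wx": 0.0, "wy": 0.0, "wz": 0.0},
```

Request:
{"op": "jog_arm", "data": {"commands": [{"tx": 0.08,"ty": 0,"tz": 0.06,"wx": 0,"wy": 0,"wz": 0},{"tx": 0,"ty": 0,"tz": 0,"wx": 0,"wy": 0,"wz": 0}]}}

```text
time_s: 39.08
tcp_pos: [0.4634, -0.4425, 0.1245]
ee_rot: [0.275, 0.701, 0.558, -0.348]
ft_force: [0.2, 0.1, -4.6]
opening: 0.491
grasp_force: 55.0
```

Request:
{"op": "jog_arm", "data": {"commands": [{"tx": 0.08,"ty": 0,"tz": 0.06,"wx": 0,"wy": 0,"wz": 0},{"tx": 0,"ty": 0,"tz": 0,"wx": 0,"wy": 0,"wz": 0}]}}

```text
time_s: 39.33
tcp_pos: [0.4635, -0.4427, 0.1241]
ee_rot: [0.275, 0.701, 0.558, -0.348]
ft_force: [-1.2, 1.3, -0.1]
opening: 0.487
grasp_force: 55.0
```

Request:
{"op": "jog_arm", "data": {"commands": [{"tx": 0.08,"ty": 0,"tz": 0.06,"wx": 0,"wy": 0,"wz": 0},{"tx": 0,"ty": 0,"tz": 0,"wx": 0,"wy": 0,"wz": 0}]}}

```text
time_s: 39.58
tcp_pos: [0.4636, -0.443, 0.1238]
ee_rot: [0.276, 0.701, 0.558, -0.349]
ft_force: [-1.9, 0.5, 5.1]
opening: 0.493
grasp_force: 55.0
```

The hook carries the weight. I ease up slightly, open, let it settle, then retreat along the tool axis.

Request:
{"op": "jog_arm", "data": {"commands": [{"tx": -0.06,"ty": 0,"tz": -0.04,"wx": 0,"wy": 0,"wz": 0},{"tx": 0,"ty": 0,"tz": 0,"wx": 0,"wy": 0,"wz": 0}]}}

```text
time_s: 39.83
tcp_pos: [0.4636, -0.4428, 0.1239]
ee_rot: [0.275, 0.701, 0.558, -0.348]
ft_force: [-0.3, 0.2, 4.4]
opening: 0.495
grasp_force: 55.0
```

Request:
{"op": "jog_arm", "data": {"commands": [{"tx": 0,"ty": 0,"tz": 0,"wx": 0,"wy": 0,"wz": 0},{"tx": 0,"ty": 0,"tz": 0,"wx": 0,"wy": 0,"wz": 0},{"tx": 0,"ty": 0,"tz": 0,"wx": 0,"wy": 0,"wz": 0},{"tx": 0,"ty": 0,"tz": 0,"wx": 0,"wy": 0,"wz": 0},{"tx": 0,"ty": 0,"tz": 0,"wx": 0,"wy": 0,"wz": 0},{"tx": 0,"ty": 0,"tz": 0,"wx": 0,"wy": 0,"wz": 0},{"tx": 0,"ty": 0,"tz": 0,"wx": 0,"wy": 0,"wz": 0},{"tx": 0,"ty": 0,"tz": 0,"wx": 0,"wy": 0,"wz": 0}], "hand": 0.3}}

```text
time_s: 40.83
tcp_pos: [0.4634, -0.4426, 0.1234]
ee_rot: [0.275, 0.701, 0.558, -0.348]
ft_force: [-0.0, 0.1, 0.6]
opening: 0.696
grasp_force: 0.0
```

Request:
{"op": "jog_arm", "data": {"commands": [{"tx": 0,"ty": 0,"tz": -0.7,"wx": 0,"wy": 0,"wz": 0},{"tx": 0,"ty": 0,"tz": -1.0,"wx": 0,"wy": 0,"wz": 0},{"tx": 0,"ty": 0,"tz": -1.5,"wx": 0,"wy": 0,"wz": 0},{"tx": 0,"ty": 0,"tz": -2,"wx": 0,"wy": 0,"wz": 0},{"tx": 0,"ty": 0,"tz": -2.5,"wx": 0,"wy": 0,"wz": 0},{"tx": 0,"ty": 0,"tz": -3,"wx": 0,"wy": 0,"wz": 0},{"tx": 0,"ty": 0,"tz": -3,"wx": 0,"wy": 0,"wz": 0},{"tx": 0,"ty": 0,"tz": -3,"wx": 0,"wy": 0,"wz": 0}]}}

```text
time_s: 41.82
tcp_pos: [0.4941, -0.3115, 0.226]
ee_rot: [0.275, 0.701, 0.558, -0.348]
ft_force: [-0.6, 0.3, -0.2]
opening: 0.7
grasp_force: 0.0
```

```bash
python3 - <<'E'
import sys; sys.argv=["x","2","12,0,-8"]
from hang import *
print("t",o["time_s"])
snap("wrist","z1.png"); K,P=cal("wrist"); w=cv2.imread("pics/z1.png").astype(int)
for t in("drawplate_eye","drawplate_center","hook"): print(t,[(np.round(a["pixel"],1),round(a["p"],2)) for a in r.search_frame("wrist",t)][:4])
e=HS+OUT*.012-[0,0,.008]; print("pred eye",proj("wrist",e),"ctr",proj("wrist",e-[0,0,.058]),"bottom corners",[np.round(proj("wrist",e-[0,0,.133]+s*.022*RY)) for s in(-1,1)])
b=proj("wrist",e-[0,0,.058])
for rr in range(int(b[0])-110,min(418,int(b[0])+110),8): print(rr,"".join("%x"%min(15,int(w[rr,c].mean()//17)) if w[rr,c].max()-w[rr,c].min()<50 else "." for c in range(int(b[1])-70,int(b[1])+71,3)))
E
```

```text
eye now (out,y,z) mm [146.5  -0.2  93.3] j [-0.395  0.463  1.543 -1.008  1.187  0.263] f [-0.637  0.273 -0.194] up [-0.005 -0.035  0.999] 0.700203423342424
down 37.302752752927844 tcp goal [ 0.464 -0.443  0.125]
--
{"tx": -0.01, "ty": 0.0, "tz": 1.87, "wx": -0.0, "wy": -0.0, "wz": 0.0},{"tx": -0.01, "ty": 0.0, "tz": 1.87, "wx": -0.0, "wy": -0.0, "wz": 0.0},{"tx": -0.01, "ty": 0.0, "tz": 1.87, "wx": -0.0, "wy": -0.0, "wz": 0.0},{"tx": -0.01, "ty": 0.0, "tz": 1.87, "wx": -0.0, "wy": -0.0, "wz": 0.0},{"tx": -0.01, "ty": 0.0, "tz": 1.87, "wx": -0.0, "wy": -0.0, "wz": 0.0},{"tx": -0.01, "ty": 0.0, "tz": 1.87, "wx": -0.0, "wy": -0.0, "wz": 0.0},{"tx": -0.01, "ty": 0.0, "tz": 1.87, "wx": -0.0, "wy": -0.0, "wz": 0.0},{"tx": -0.01, "ty": 0.0, "tz": 1.87, "wx": -0.0, "wy": -0.0, "wz": 0.0},--
{"tx": -0.01, "ty": 0.0, "tz": 1.87, "wx": -0.0, "wy": -0.0, "wz": 0.0},
t 41.825
drawplate_eye [(array([207.4, 277.9]), 0.69)]
drawplate_center [(array([203.5, 279.4]), 0.9)]
hook [(array([263.3, 278.9]), 0.74)]
pred eye (np.float64(257.9336702460382), np.float64(277.5980857150152)) ctr (np.float64(203.3
[... 860 characters left out ...]
999799992111168888899999
213 ..............899998979999699999999999898898998
221 ..............899795978879689999999989999999989
229 ed...........b899999979999798999889988888888888
237 ...55........6555999979999899998666677677777889
245 ....5....5...cddd9998899ba99999bddddddcaadddddd
253 132338bbbbabbabbb9987a8889999999abbbbbbbbbb3233
261 111116cdcddcccbcc9999c77899b8899cccccbdcccb1111
269 111123...........999989779999999...........1111
277 111222................9cd99................1111
285 212127edd..................................1111
293 11224eded...adca8899998766.......5..........111
301 1212ddddd...addcb99aba8777...................11
309 11cdddddd...cdddaabbba8777....................1
```

The plate hangs as predicted: centre at (203,279), tail edge at row 141, marked face outward. I back off a little more, let it settle, and hand it in.

Request:
{"op": "jog_arm", "data": {"commands": [{"tx": 0,"ty": 0,"tz": -2,"wx": 0,"wy": 0,"wz": 0},{"tx": 0,"ty": 0,"tz": -1,"wx": 0,"wy": 0,"wz": 0},{"tx": 0,"ty": 0,"tz": 0,"wx": 0,"wy": 0,"wz": 0},{"tx": 0,"ty": 0,"tz": 0,"wx": 0,"wy": 0,"wz": 0},{"tx": 0,"ty": 0,"tz": 0,"wx": 0,"wy": 0,"wz": 0},{"tx": 0,"ty": 0,"tz": 0,"wx": 0,"wy": 0,"wz": 0},{"tx": 0,"ty": 0,"tz": 0,"wx": 0,"wy": 0,"wz": 0},{"tx": 0,"ty": 0,"tz": 0,"wx": 0,"wy": 0,"wz": 0}]}}

```text
time_s: 43.02
tcp_pos: [0.4992, -0.2901, 0.2428]
ee_rot: [0.275, 0.701, 0.558, -0.348]
ft_force: [-0.1, -1.4, 0.5]
opening: 0.702
grasp_force: 0.0
```

Request:
{"op": "jog_arm", "data": {"commands": [{"tx": 0,"ty": 0,"tz": 0,"wx": 0,"wy": 0,"wz": 0},{"tx": 0,"ty": 0,"tz": 0,"wx": 0,"wy": 0,"wz": 0},{"tx": 0,"ty": 0,"tz": 0,"wx": 0,"wy": 0,"wz": 0},{"tx": 0,"ty": 0,"tz": 0,"wx": 0,"wy": 0,"wz": 0},{"tx": 0,"ty": 0,"tz": 0,"wx": 0,"wy": 0,"wz": 0},{"tx": 0,"ty": 0,"tz": 0,"wx": 0,"wy": 0,"wz": 0},{"tx": 0,"ty": 0,"tz": 0,"wx": 0,"wy": 0,"wz": 0},{"tx": 0,"ty": 0,"tz": 0,"wx": 0,"wy": 0,"wz": 0}]}}

```text
time_s: 44.02
tcp_pos: [0.4992, -0.29, 0.2428]
ee_rot: [0.275, 0.701, 0.558, -0.348]
ft_force: [0.6, 0.5, -0.1]
opening: 0.703
grasp_force: 0.0
```

```bash
python3 - <<'E'
from cell import r
import numpy as np
a=r.read_camera("wrist").astype(int)
for _ in range(4): b=r.read_camera("wrist").astype(int)
print("motion",np.abs(a-b)[130:280,230:330].mean(),np.abs(a-b)[20:100,400:540].mean())
print(r.job_done())
E
```

```text
motion 1.8327333333333333 1.2123511904761906
the job is handed in; nothing more can be done
None
```

The drawplate hangs released on the empty middle hook, eye up, marked face outward and still in the last camera frames; I handed the job in at about 44 s, and the hand-in call returned no verdict.

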